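Change over the wax pans on the warming plate

ROBOT

A 6-joint arm with a two-finger parallel gripper is mounted at the origin on the work surface. World frame = base frame: x ahead of the robot, y to its left, z up, the work surface at z = 0. Lengths are in m, angles in rad, forces in N, time in s.
With the tool pointing down it reaches from about 0.35 to 0.85 m from the base axis. Payload 8.1 kg.
Tool frame: the origin (TCP) lies midway between the tips of the shut fingers; the grasp point (between the pads) lies 19 mm behind it (robot.tcp_to_grasp is the distance from the TCP to the grasp point, in m); z points along the fingers, y is the direction in which the jaws open and shut (so a half turn about z gives the same grasp; the last joint's range is limited). The gripper opens to 93 mm and grips with 3 to 60 N. Pads are 15 mm wide; open, the fingers measure 128 mm over their backs; the gripper's body (75 mm by 188 mm) begins 65 mm behind the grasp point.
Start: joints at [1.093, 0.13, 1.488, -0, 1.523, -0.085], TCP at [0.23, 0.554, 0.219] pointing down, gripper open.
Joint ranges: [-2.96, 2.96], [-0.89, 2.26], [0.02, 2.5], [-1.34, 4.48], [0, 2.73], [-2.66, 2.66]. Speed limits (rad/s): [2.39, 2.39, 2.79, 3.14, 3.14, 3.14].

INTERFACE

Orientations are given as a rotation vector (axis times angle).
In Python, from plant import robot gives the robot as it stands.
- The arm moves only by the tool send_rows, never from a script. Its argument "series" is a list of rows, each an object of numbers: "wx", "wy", "wz": the turn, a rotation vector about the world's x, y, z in rad; "dx", "dy", "dz": the shift along the world's x, y, z in cm; "fingers": the closure in counts, from 0 (fully open) to 255 (shut). In form: [{"wx": .., "wy": .., "wz": .., "dx": .., "dy": .., "dz": .., "fingers": ..}, ...]. A call has 1 to 20 rows; each row shifts and turns the pose as measured when the row begins; what a row does not reach is not made up. A row lasts 1/12 s, in which the tool goes at most 41.7 mm and 7.16 degrees, less where a joint would pass 70% of its speed; a pose out of reach is approached as far as the arm can. A call is refused whole if a number of a shift passes 4.17 or a number of a turn 0.125, either way. A call with a gripper value outside its range is refused whole. The fingers move at their own pace and stop on an object; "newtons" is the grip in N (left out, the last holds). Time passes only in rows, so rows that do not move let the fingers close. It gives the time, the measured TCP pose, the force and the opening at its end, in the units of the state.
- robot.read_state(): the state, without advancing time (a new reading comes with each control period).
- robot.read_camera(name): name is "side" or "top"; returns the picture (420x560x3 uint8, red, green, blue); there is no depth.
- robot.camera_info(name): a dict with "intrinsics" (3x3 intrinsics, pixels), "extrinsics" (4x4, takes a point from world to camera coordinates). Camera axes: x right, y up, looking along -z (the intrinsics and any distortion apply to the point x, -y, -z); pixel columns grow to the right and rows downward; lengths in m; the calibration is good to about 2 mm. A picture is of the moment at which its call begins. camera_info takes no time and is no camera call.
- robot.close_job(): hands the job in, once; it reports no verdict.
The state is a dict: "t": time; "q": joint angles; "dq": joint speeds; "joint_torque": joint torques, N m; "tool_pos": TCP position; "orientation": TCP orientation; "force": force on the tool from outside, world axes, zero at the start; "wrist_torque": the same for the moment, N m; "opening": finger opening in m.
Only numpy, scipy, OpenCV 4.12 (cv2) and the standard library are available. Lean on these libraries where they do the work, as an engineer would, in place of code of your own. Each camera call takes 0.05 s, during which the arm holds its last target.

TASK

Make the wax warming plate ready for tomorrow. First turn the heat dial until its pointer reads zero; then slide the used skillet sideways off the heating ring onto the free resting mark, lay all the wax cakes from the board in the saucepan while it still stands on its own mark, and last slide the filled saucepan onto the heating ring. Slide the pans, never lift or tip them, centre them well on their places, and leave everything else on the table as it is.

Things in the scene. Friction and masses are not known exactly. Their poses are not given: they have to be found in the camera images.
- plate: Low three-place electric warming plate, 600 long (along its y), 200 deep (x), 35 high, fixed. Origin on the table, under the heating ring; its -x side is the front, facing the robot. On top, in a row along y, 165 apart: a round resting mark, the heating ring (middle), a round resting mark. The grey end at y -250 to -350 carries the dial.
- heat_ring (a point): Centre of the heating ring, a black disc 148 across with grey rings in the middle of the plate's top face, flush with it (35 above the table). The skillet hides it at the start.
- mark_saucepan: Resting mark, a thin black circle 152 across drawn flush on the plate's top: the one on which the saucepan starts, 165 from the ring, on the left or on the right. Origin at its centre, on the plate top.
- mark_free: The other resting mark, the same circle, free at the start, 165 from the ring on the other side. Origin at its centre, on the plate top.
- saucepan: Open empty steel saucepan, 140 across, 68 high, wall 3, floor 4 thick, about 0.55 kg. Origin: centre of the underside. Its level black handle, 18 wide, 14 thick, 95 long, points along the pan's own -x, at the start roughly to the robot: handle middle 134 from the origin, 52 above the underside, end at 182. It slides on the plate with some 2 to 7 N.
- skillet: Low dark steel skillet with set leftover amber wax in it, 140 across at the rim, 34 high, about 0.6 kg. Origin: centre of the underside. Its level black handle, 18 wide, 14 thick, 95 long, points along the pan's own -x, at the start roughly to the robot: handle middle 134 from the origin, 28 above the underside, end at 182. It slides on the plate with some 2 to 7 N. It starts on the heating ring.
- dial (a joint): Heat dial, rad: 0 when the pointer reads zero, growing counter-clockwise seen from above; it starts between 0.8 and 2.4, so it must be turned clockwise. Stops lie at -0.6 and 2.9; it turns with about 0.04 N m and stays where it is left.
- dial_grip (a point): On the dial's axis at grip height, 26 above the plate top. Black bar grip 50 long, 13 wide, its top 34 above the plate top, on a skirt 56 across, 6 high. At zero the white pointer line on the bar points along the plate's -x (front), where the plate has one bold white tick; the bar lies along the plate's x axis turned by the dial's value.
- board: Wooden board 215 (x) by 180 (y) by 10 thick, fixed on the table to the left of the plate; the wax cakes and a small closed tin (48 across, 34 high, a bystander) lie on it. Origin under its centre.
- cake1: Cream-coloured cake of wax, a bar 64 (own x) by 32 (y) by 18 high, 36 g; origin at the centre of its underside. Three to five cakes are there; the others are absent.
- cake2: Cream-coloured cake of wax, a bar 64 (own x) by 32 (y) by 18 high, 36 g; origin at the centre of its underside. Three to five cakes are there; the others are absent.
- cake3: Cream-coloured cake of wax, a bar 64 (own x) by 32 (y) by 18 high, 36 g; origin at the centre of its underside. Three to five cakes are there; the others are absent.
- cake4: Cream-coloured cake of wax, a bar 64 (own x) by 32 (y) by 18 high, 36 g; origin at the centre of its underside. Three to five cakes are there; the others are absent.
- cake5: Cream-coloured cake of wax, a bar 64 (own x) by 32 (y) by 18 high, 36 g; origin at the centre of its underside. Three to five cakes are there; the others are absent.
- tin: Small closed round tin, 48 across, 34 high, on the board among the cakes; a bystander. Origin under its centre.
- jar_a: Pigment jar, 84 across, 85 high, behind the plate; a bystander.
- jar_b: Pigment jar, 76 across, 75 high, behind the plate; a bystander.
- knife: Spatula lying behind the plate; a bystander.
- water: Clear bottle, 190 high, in front of the plate, far right; a bystander.
- relief: Plaster relief fragment 120 by 90 by 36, behind the plate's left end; a bystander.
- brush: Brush lying in front of the plate to the right; a bystander.
Mind the look-alikes: they are no part of the job. What is shaped like the cake3 but black or blue is not meant. What is shaped like the cake1 but purple is not meant.

How it is judged:
By the outcome, as a careful person would: the job done as asked, in the order asked, and still so for the second after the job is handed in, with the robot touching nothing.
Of cake1, cake2, cake3, cake4, cake5 only 3 to 5 are there at a start; the rules pass over those that are not, and their reading is None.
At some moment in a run one of cake1, cake2, cake3, cake4, cake5 may be knocked a few centimetres aside while the robot is not near it.
Once in a run the grip may slacken for a moment while it holds something.
It also fails if it takes over 210 s, if anything falls off the work surface, if the arm or the gripper's body presses on something with over 40 N, if the wrist force passes 120 N, or if a joint passes its speed limit or range.

## Working session

There is one attempt and no reset: what is moved stays moved. The work goes in short steps, Python scripts to look and compute and a tool call to move; the robot and the scene stay as the last step left them, time stands still between calls to the robot, and variables do not carry over. Pictures are saved under pics/ and viewed, and the job is handed in when it is done.

Besides the shell and the picture viewer there is one more tool, called after "Emit:" as name(argument=value, ...) on one line, values as JSON. send_rows: Moves the arm, as the interface text tells. Its arguments: {"type":"object","properties":{"series":{"type":"array","items":{"type":"object","properties":{"wx":{"type":"number"},"wy":{"type":"number"},"wz":{"type":"number"},"dx":{"type":"number"},"dy":{"type":"number"},"dz":{"type":"number"},"fingers":{"type":"number"}}}},"newtons":{"type":"number"}},"required":["series"]}

```bash
ls; mkdir -p pics; python3 - <<'E'
from plant import robot
import cv2
print(robot.read_state())
for n in("side","top"):
    im=robot.read_camera(n); cv2.imwrite(f"pics/{n}0.png",im[:,:,::-1]); i=robot.camera_info(n); print(n,i)
E
```

```text
pics
{'t': 0.0, 'q': array([ 1.09261191e+00,  1.31110110e-01,  1.48928267e+00, -1.36232870e-05,
        1.52297654e+00, -8.53682123e-02]), 'dq': array([-0.00030347, -0.00059146,  0.00022126,  0.00134013, -0.00031956,
        0.0007133 ]), 'joint_torque': array([-2.11569539e-03, -5.59848404e+01, -4.91747546e+01,  7.65760057e-02,
        3.52451031e-02, -5.27235693e-05]), 'tool_pos': array([0.22938255, 0.55381513, 0.21761607]), 'orientation': array([-6.12979654e-01, -3.08071930e+00,  2.68625908e-03]), 'force': array([-1.50459536, -0.23560876, -0.2567358 ]), 'wrist_torque': array([-0.00207417, -0.02734912,  0.04027456]), 'opening': 0.09285299667502023}
side {'intrinsics': array([[522.16850334,   0.        , 275.62769459],
       [  0.        , 522.16850334, 212.97328001],
       [  0.        ,   0.        ,   1.        ]]), 'extrinsics': array([[-0.99497869, -0.0988882 ,  0.01544451,  0.56125951],
       [ 0.05990804, -0.46480569,  0.88338366, -0.08635301],
       [-0.08017752,  0.87987317,  0.46839595, -1.64178219],
       [ 0.        ,  0.        ,  0.        ,  1.        ]])}
top {'intrinsics': array([[382.10659318,   0.        , 282.34923998],
       [  0.        , 382.10659318, 210.90211295],
       [  0.        ,   0.        ,   1.        ]]), 'extrinsics': array([[-0.01252042, -0.99979582, -0.01586029,  0.07291498],
       [ 0.98632562, -0.01495539,  0.16412835, -0.54421714],
       [-0.16433204, -0.01358845,  0.98631148, -1.19694648],
       [ 0.        ,  0.        ,  0.        ,  1.        ]])}
```

```bash
python3 - <<'E'
import cv2
for n in("side","top"):
    im=cv2.imread(f"pics/{n}0.png"); cv2.imwrite(f"pics/{n}0b.png",cv2.resize(im,(800,600),interpolation=cv2.INTER_CUBIC))
E
```

```text
(no output)
```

View pics/side0b.png

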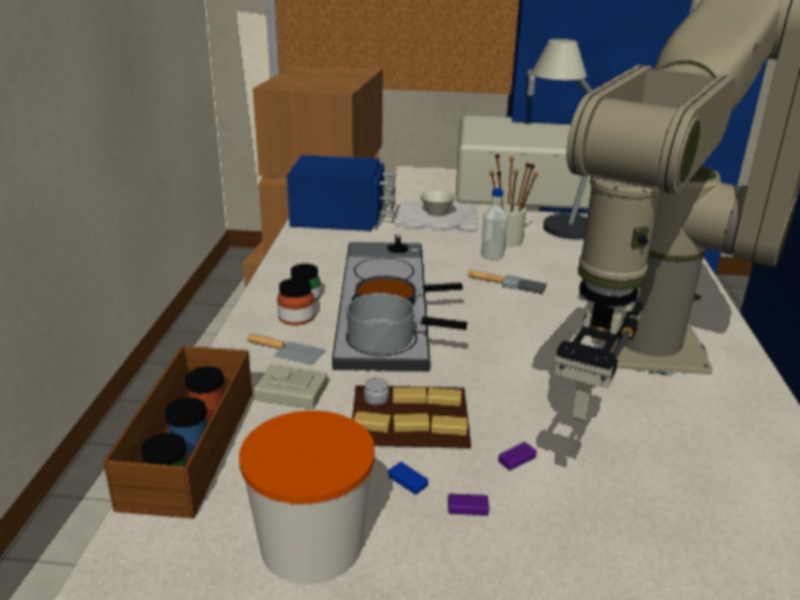

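View pics/top0b.png

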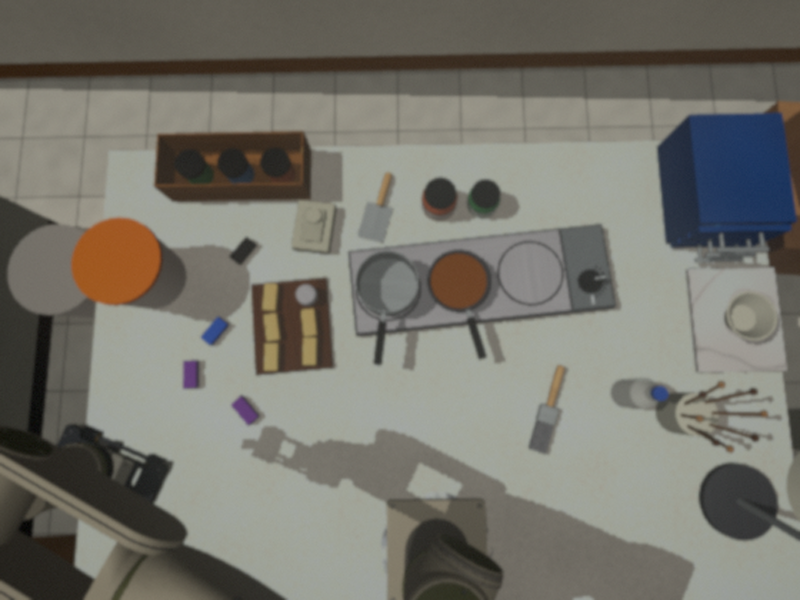

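The top view (800×600) shows the saucepan at (388,286), the skillet at (459,281), the free mark at (531,272) and the dial at (592,281). The board holds five cream cakes at (270,297), (271,327), (271,356), (309,321) and (309,350), with the tin at (306,294). The black bar (243,250), blue bar (215,330) and purple bars (191,374), (245,410) all lie off the board and are look-alikes.

```bash
cat > h.py <<'E'
import numpy as np, cv2
from plant import robot
from scipy.spatial.transform import Rotation as R
def cam(n):
    i=robot.camera_info(n); return np.array(i['intrinsics']),np.array(i['extrinsics'])
def proj(n,P):
    K,E=cam(n); P=np.atleast_2d(P); c=P@E[:3,:3].T+E[:3,3]; v=np.c_[c[:,0],-c[:,1],-c[:,2]]@K.T
    return v[:,:2]/v[:,2:]
def ray(n,uv):
    K,E=cam(n); uv=np.atleast_2d(uv).astype(float); d=np.c_[uv,np.ones(len(uv))]@np.linalg.inv(K).T
    d=np.c_[d[:,0],-d[:,1],-d[:,2]]@E[:3,:3]; o=-E[:3,:3].T@E[:3,3]; return o,d
def onz(n,uv,z):
    o,d=ray(n,uv); return o+d*((z-o[2])/d[:,2])[:,None]
def snap(n,tag):
    im=robot.read_camera(n); b=np.ascontiguousarray(im[:,:,::-1]); cv2.imwrite(f"pics/{tag}.png",b); return b
def crop(b,x0,y0,x1,y1,tag):
    s=min(800/(x1-x0),600/(y1-y0)); cv2.imwrite(f"pics/{tag}.png",cv2.resize(b[y0:y1,x0:x1],None,fx=s,fy=s,interpolation=cv2.INTER_CUBIC)); return s
def st():
    s=robot.read_state(); Rm=R.from_rotvec(s['orientation']).as_matrix()
    print('t',round(s['t'],2),'pos',np.round(s['tool_pos']*1000,1),'z',np.round(Rm[:,2],3),'yaw_y',round(np.degrees(np.arctan2(Rm[1,1],Rm[0,1])),2),'F',np.round(s['force'],1),'open',round(s['opening']*1000,1),'q',np.round(s['q'],2))
E
python3 - <<'E'
from h import *
b=cv2.imread('pics/top0.png'); crop(b,235,145,445,270,'c1'); crop(b,165,185,245,270,'c2'); crop(b,385,155,440,225,'c3')
st()
E
```

```text
t 0.1 pos [229.4 553.8 217.7] z [-0.001 -0.001 -1.   ] yaw_y 67.5 F [0.9 0.4 0.2] open 92.8 q [ 1.09  0.13  1.49 -0.    1.52 -0.09]
```

View pics/c1.png

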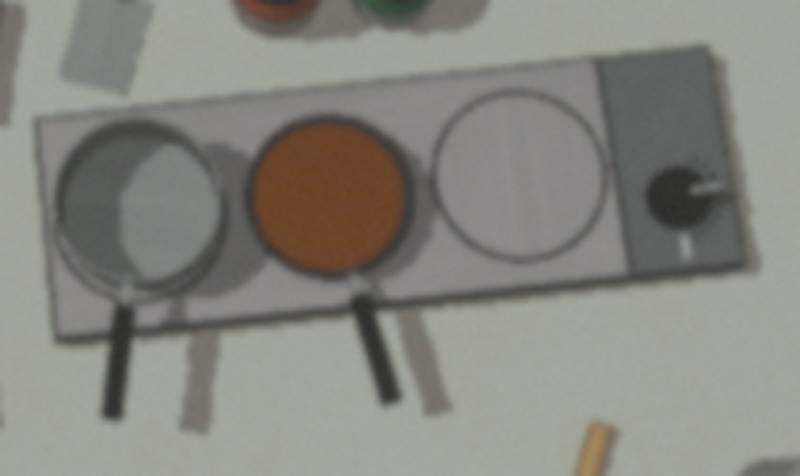

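View pics/c2.png

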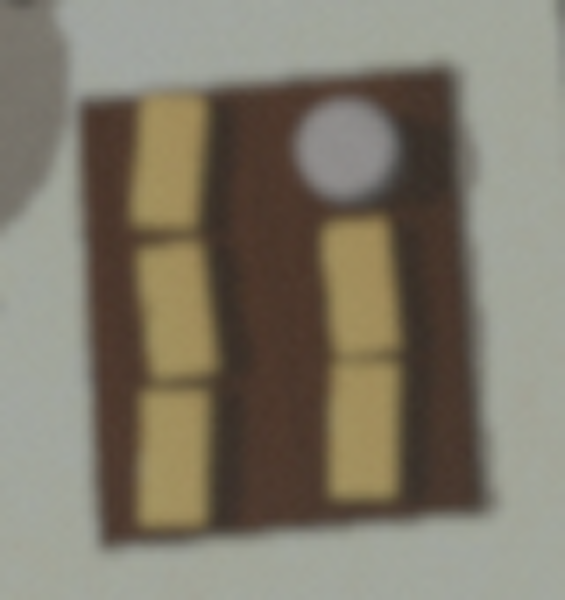

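View pics/c3.png

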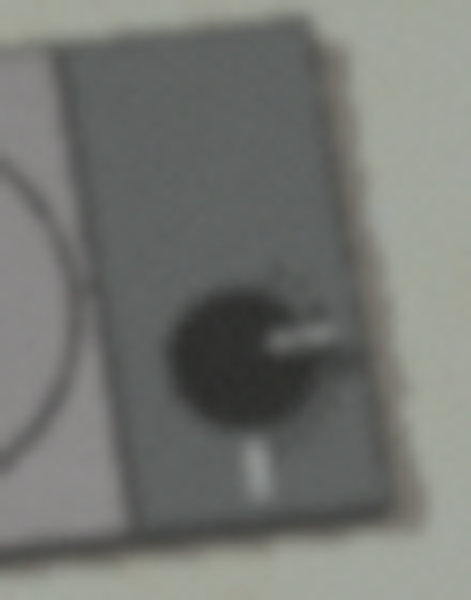

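The crops confirm it. The dial pointer sits at about (320,335) in crop c3, pointing right, against the bold tick at (257,470). There are five cream cakes and the tin on the board.

```bash
python3 - <<'E'
from h import *
s=800/210
c=np.array([[37,119],[710,46],[744,262],[58,335]])/s+[235,145]-0.5+0.5/s
P=onz('top',c,0.035); print(np.round(P*1000,1)); 
for i in range(4): print(round(np.linalg.norm(P[i]-P[(i+1)%4])*1000,1),np.round(np.degrees(np.arctan2(*(P[(i+1)%4]-P[i])[[1,0]])),2))
b=cv2.imread('pics/top0.png'); hsv=cv2.cvtColor(b,cv2.COLOR_BGR2HSV)
# free mark: project dark circle
g=cv2.cvtColor(b,cv2.COLOR_BGR2GRAY)
roi=g[160:220,345:398]; bh=cv2.morphologyEx(roi,cv2.MORPH_BLACKHAT,np.ones((9,9)))
c0=np.array([518/s+235,176/s+145])
ys,xs=np.nonzero(bh>12); pts=np.c_[xs+345,ys+160]; r=np.linalg.norm(pts-c0,axis=1); k=(r>18)&(r<27); 
W=onz('top',pts[k],0.035)[:,:2]
A=np.c_[2*W,np.ones(len(W))]; x=np.linalg.lstsq(A,(W**2).sum(1),rcond=None)[0]; print('mark',x[:2]*1000,'r',1000*np.sqrt(x[2]+x[:2]@x[:2]),k.sum())
# cakes
m=((hsv[:,:,0]>15)&(hsv[:,:,0]<32)&(hsv[:,:,1]>90)&(hsv[:,:,2]>110)).astype(np.uint8); m[:190]=0;m[265:]=0;m[:,:175]=0;m[:,240:]=0
n,l,stt,ce=cv2.connectedComponentsWithStats(m,connectivity=4)
for i in range(1,n):
    if stt[i,4]<40: continue
    cs=cv2.findContours((l==i).astype(np.uint8),0,2)[0]; p=np.argwhere(l==i)[:,::-1]
    w=onz('top',p,0.028)[:,:2]; rr=cv2.minAreaRect((w*1000).astype(np.float32)); C=np.cov(w.T); ev,V=np.linalg.eigh(C)
    print('cake px',ce[i].round(1),stt[i,4],'w',(w.mean(0)*1000).round(1),'dim',(np.sqrt(12*ev)*1000).round(1),'long ang',round(np.degrees(np.arctan2(V[1,1],V[0,1]))%180,1))
# dial tick & pointer
for nm,p,z in(('dial c',(243,358),.035+.006),('ptr tip',(335,330),.069),('ptr in',(275,343),.069),('tick',(257,470),.035)):
    q=np.array(p)*55/471+[385,155]-.45; print(nm,q.round(1),(onz('top',q,z)*1000).round(1))
# dark-ish handles
for nm,a,e,h in(('sauce',(122,312),(112,418),.035+.059),('skil',(362,300),(392,402),.035+.035)):
    q=np.array([a,e])/s+[235,145]-.4; w=onz('top',q,h); print(nm,(w*1000).round(1),np.degrees(np.arctan2(*(w[1]-w[0])[[1,0]])))
# skillet amber
m=((hsv[:,:,0]<16)&(hsv[:,:,1]>120)).astype(np.uint8); m[:170]=0;m[225:]=0;m[:,:295]=0;m[:,350:]=0
p=np.argwhere(m)[:,::-1]; w=onz('top',p,.035+.025); print('wax',w.mean(0)*1000,2000*np.sqrt(4*np.linalg.eigvalsh(np.cov(w[:,:2].T))))
E
```

```text
[[ 667.3  190.8   35. ]
 [ 723.3 -399.8   35. ]
 [ 531.4 -414.9   35. ]
 [ 477.1  172.1   35. ]]
593.2 -84.58
192.6 -175.49
589.5 95.28
191.2 5.61
mark [ 610.51335871 -228.9372376 ] r 75.50883364156648 414
cake px [188.2 207.8] 180 w [563.2 377.6] dim [32.1 62.5] long ang 177.0
cake px [215.6 235.5] 390 w [470.1 285. ] dim [ 32.5 130.7] long ang 2.0
cake px [189.2 239.2] 390 w [459.  371.6] dim [ 32.6 133.8] long ang 1.0
dial c [412.9 196.4] [[ 587.6 -361.7   41. ]]
ptr tip [423.7 193.1] [[ 592.1 -387.2   69. ]]
ptr in [416.7 194.6] [[ 587.5 -364.6   69. ]]
tick [414.6 209.4] [[ 545.2 -366.    35. ]]
sauce [[488.8 114.1  94. ]
 [402.9 122.7  94. ]] 174.3091600449854
skil [[ 498.9  -84.    70. ]
 [ 414.2 -105.8   70. ]] -165.56865782695598
wax [589.30232244 -58.63035209  60.        ] [123.92865337 123.97415562]
```

```bash
python3 - <<'E'
from h import *
b=cv2.imread('pics/side0.png'); 
# overlay predicted points
yaw=np.radians(5.35); O=np.array([595.1,-64.5,0])/1000; Rm=R.from_euler('z',yaw).as_matrix()
pl=lambda x,y,z: O+Rm@(np.array([x,y,z])/1000)
crop(b,225,160,345,265,'s_a0')
for p in(pl(-100,250,35),pl(100,250,35),pl(-100,-350,35),pl(100,-350,35),pl(0,-165,35),np.array([.5876,-.3617,.069]),np.array([.5843,.1046,.103]),np.array([.5905,-.0605,.069])):
    u=proj('side',p)[0]; cv2.circle(b,tuple(np.round(u*16).astype(int)),12,(0,255,0),-1,shift=4); print((p*1000).round(1),u.round(1))
crop(b,225,160,345,265,'s_a')
print('bottle base',onz('top',[(437,272),(448,275)],0)*1000)
print(onz('top',[(462,275)],.19)*1000, 'brush', onz('top',[(392,258),(378,315)],0.01)*1000, 'tin',onz('top',[(345*80/565+165,148*80/565+185)],.044)*1000)
E
```

```text
[472.2 175.1  35. ] [301.4 250.5]
[671.4 193.7  35. ] [232.2 249.4]
[ 528.2 -422.3   35. ] [295.6 168.8]
[ 727.3 -403.7   35. ] [244.4 168. ]
[ 610.5 -228.8   35. ] [269.2 188.6]
[ 587.6 -361.7   69. ] [279.2 165.9]
[584.3 104.6 103. ] [265.9 216. ]
[590.5 -60.5  69. ] [269.8 201.3]
bottle base [[ 342.92952908 -436.31902712    0.        ]
 [ 332.83443996 -471.1842443     0.        ]]
[[ 333.5721793 -432.0230703  190.       ]] brush [[ 389.83973446 -290.08640778   10.        ]
 [ 210.00325981 -234.91703062   10.        ]] tin [[565.23810317 289.35068343  44.        ]]
```

View pics/s_a.png

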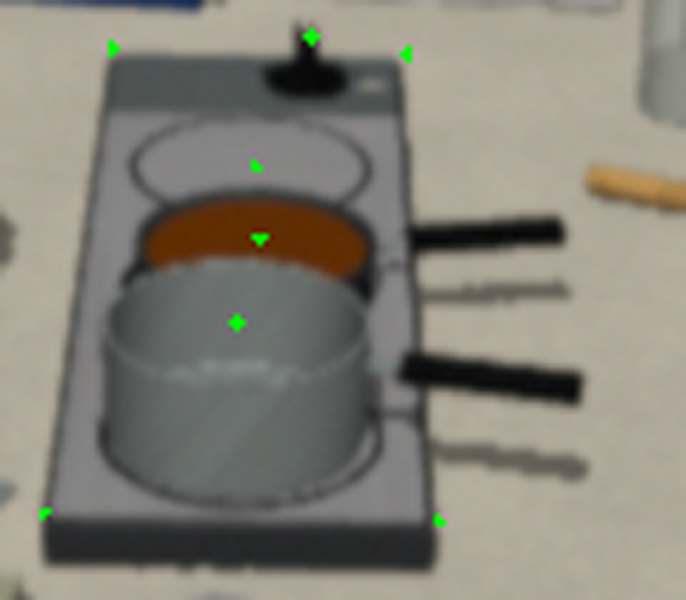

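Emit:
send_rows(series=[{"dx": 1.5,"dy": -3.8,"wz": -0.042},{"dx": 1.5,"dy": -3.8,"wz": -0.042},{"dx": 1.5,"dy": -3.8,"wz": -0.042},{"dx": 1.5,"dy": -3.8,"wz": -0.042},{"dx": 1.5,"dy": -3.8,"wz": -0.042},{"dx": 1.5,"dy": -3.8,"wz": -0.042},{"dx": 1.5,"dy": -3.8,"wz": -0.042},{"dx": 1.5,"dy": -3.8,"wz": -0.042},{"dx": 1.5,"dy": -3.8,"wz": -0.042},{"dx": 1.5,"dy": -3.8,"wz": -0.042},{"dx": 1.5,"dy": -3.8,"wz": -0.042},{"dx": 1.5,"dy": -3.8,"wz": -0.042},{"dx": 1.5,"dy": -3.8,"wz": -0.042},{"dx": 1.5,"dy": -3.8,"wz": -0.042},{"dx": 1.5,"dy": -3.8,"wz": -0.042},{"dx": 1.5,"dy": -3.8,"wz": -0.042},{"dx": 1.5,"dy": -3.8,"wz": -0.042},{"dx": 1.5,"dy": -3.8,"wz": -0.042},{"dx": 1.5,"dy": -3.8,"wz": -0.042},{"dx": 1.5,"dy": -3.8,"wz": -0.042}])

```text
schema error: expected keys wx, wy, wz, dx, dy, dz, fingers
```

```bash
python3 -c "
from h import *
st()"
```

```text
t 0.1 pos [229.4 553.8 217.7] z [-0.001 -0.001 -1.   ] yaw_y 67.5 F [0.9 0.4 0.2] open 92.8 q [ 1.09  0.13  1.49 -0.    1.52 -0.09]
```

Emit:
send_rows(series=[{"wx": 0,"wy": 0,"wz": -0.042,"dx": 1.5,"dy": -3.8,"dz": 0,"fingers": 0},{"wx": 0,"wy": 0,"wz": -0.042,"dx": 1.5,"dy": -3.8,"dz": 0,"fingers": 0},{"wx": 0,"wy": 0,"wz": -0.042,"dx": 1.5,"dy": -3.8,"dz": 0,"fingers": 0},{"wx": 0,"wy": 0,"wz": -0.042,"dx": 1.5,"dy": -3.8,"dz": 0,"fingers": 0},{"wx": 0,"wy": 0,"wz": -0.042,"dx": 1.5,"dy": -3.8,"dz": 0,"fingers": 0},{"wx": 0,"wy": 0,"wz": -0.042,"dx": 1.5,"dy": -3.8,"dz": 0,"fingers": 0},{"wx": 0,"wy": 0,"wz": -0.042,"dx": 1.5,"dy": -3.8,"dz": 0,"fingers": 0},{"wx": 0,"wy": 0,"wz": -0.042,"dx": 1.5,"dy": -3.8,"dz": 0,"fingers": 0},{"wx": 0,"wy": 0,"wz": -0.042,"dx": 1.5,"dy": -3.8,"dz": 0,"fingers": 0},{"wx": 0,"wy": 0,"wz": -0.042,"dx": 1.5,"dy": -3.8,"dz": 0,"fingers": 0},{"wx": 0,"wy": 0,"wz": -0.042,"dx": 1.5,"dy": -3.8,"dz": 0,"fingers": 0},{"wx": 0,"wy": 0,"wz": -0.042,"dx": 1.5,"dy": -3.8,"dz": 0,"fingers": 0},{"wx": 0,"wy": 0,"wz": -0.042,"dx": 1.5,"dy": -3.8,"dz": 0,"fingers": 0},{"wx": 0,"wy": 0,"wz": -0.042,"dx": 1.5,"dy": -3.8,"dz": 0,"fingers": 0},{"wx": 0,"wy": 0,"wz": -0.042,"dx": 1.5,"dy": -3.8,"dz": 0,"fingers": 0},{"wx": 0,"wy": 0,"wz": -0.042,"dx": 1.5,"dy": -3.8,"dz": 0,"fingers": 0},{"wx": 0,"wy": 0,"wz": -0.042,"dx": 1.5,"dy": -3.8,"dz": 0,"fingers": 0},{"wx": 0,"wy": 0,"wz": -0.042,"dx": 1.5,"dy": -3.8,"dz": 0,"fingers": 0},{"wx": 0,"wy": 0,"wz": -0.042,"dx": 1.5,"dy": -3.8,"dz": 0,"fingers": 0},{"wx": 0,"wy": 0,"wz": -0.042,"dx": 1.5,"dy": -3.8,"dz": 0,"fingers": 0}])

```text
t: 1.77
tool_pos: [0.5194, -0.2236, 0.2064]
orientation: [-1.846, -2.529, 0.01]
force: [1.3, 0.9, 1.0]
opening: 0.093
```

```bash
python3 -c "
from h import *
st()"
```

```text
t 1.77 pos [ 519.4 -223.6  206.4] z [-0.013  0.001 -1.   ] yaw_y 17.73 F [1.3 0.9 1. ] open 93.0 q [-0.49  0.06  1.59 -0.01  1.51 -0.8 ]
```

Emit:
send_rows(series=[{"wx": 0,"wy": -0.013,"wz": -0.035,"dx": 1.7,"dy": -3.5,"dz": -1,"fingers": 0},{"wx": 0,"wy": 0,"wz": -0.035,"dx": 1.7,"dy": -3.5,"dz": -2,"fingers": 0},{"wx": 0,"wy": 0,"wz": -0.035,"dx": 1.7,"dy": -3.5,"dz": -2,"fingers": 0},{"wx": 0,"wy": 0,"wz": -0.03,"dx": 1.7,"dy": -3.0,"dz": -2,"fingers": 0},{"wx": 0,"wy": 0,"wz": 0,"dx": 0,"dy": 0,"dz": 0,"fingers": 0},{"wx": 0,"wy": 0,"wz": 0,"dx": 0,"dy": 0,"dz": 0,"fingers": 0}])

```text
t: 2.27
tool_pos: [0.5835, -0.3651, 0.1284]
orientation: [-2.036, -2.383, 0.001]
force: [-0.2, -0.2, 0.9]
opening: 0.093
```

```bash
python3 -c "
from h import *
st()
b=snap('top','t1'); crop(b,370,145,460,225,'t1c'); b=snap('side','s1');crop(b,225,120,345,215,'s1c')"
```

```text
t 2.27 pos [ 583.5 -365.1  128.4] z [-0.006  0.005 -1.   ] yaw_y 8.96 F [-0.2 -0.2  0.9] open 93.0 q [-0.63  0.43  1.3   0.    1.42 -0.79]
```

View pics/s1c.png

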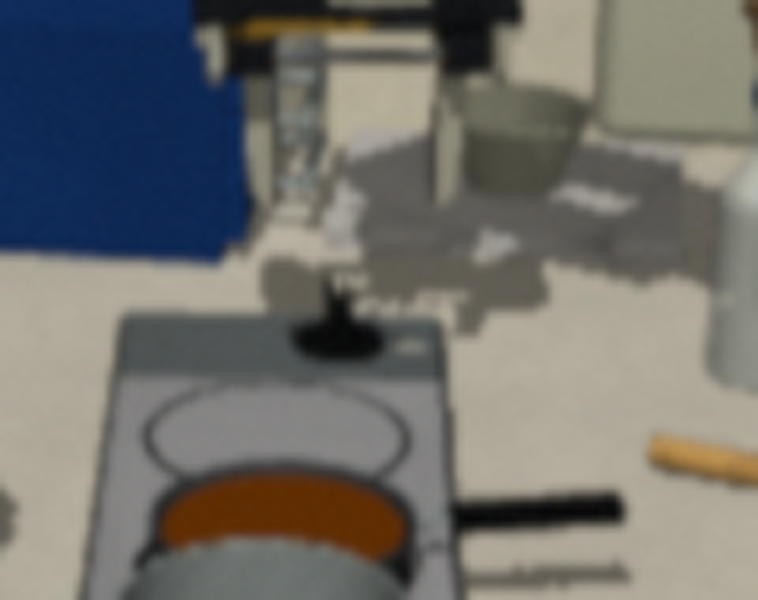

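View pics/t1c.png

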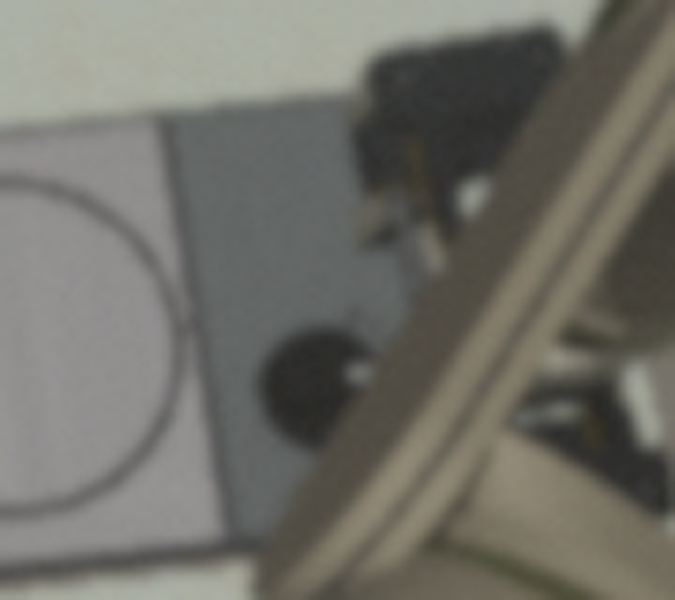

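```bash
python3 -c "
from h import *
f=120/758
for p in ([.5835,-.3651,.1284],[.589,-.362,.069],[.595,-.362,.069],[.589,-.362,.041],[.589,-.34,.069],[.589,-.372,.069]):
    u=proj('side',p)[0]; print(p,(u-[225,120])/f, proj('top',p))
b=cv2.imread('pics/side0.png'); crop(b,262,155,302,185,'s_d')
b=cv2.imread('pics/top0.png'); g=cv2.cvtColor(b,cv2.COLOR_BGR2GRAY)
m=(g<55).astype(np.uint8); m[:180]=0;m[210:]=0;m[:,:395]=0;m[:,432:]=0
n,l,s,c=cv2.connectedComponentsWithStats(m); print(s,c)
i=1+s[1:,4].argmax(); p=np.argwhere(l==i)[:,::-1]; w=onz('top',p,.041); print(w.mean(0)*1000,w.min(0)*1000,w.max(0)*1000)
"

```

```text
[0.5835, -0.3651, 0.1284] [351.56375226 195.24927645] [[423.38085572 191.87028843]]
[0.589, -0.362, 0.069] [339.97094242 289.79751084] [[415.80638908 194.16649758]]
[0.595, -0.362, 0.069] [329.99944288 289.26985411] [[415.6751899 192.3291423]]
[0.589, -0.362, 0.041] [339.12050862 332.79152818] [[412.98997162 195.94335166]]
[0.589, -0.34, 0.069] [336.50173069 304.09809342] [[408.89066996 194.27355452]]
[0.589, -0.372, 0.069] [341.52547806 283.38949455] [[418.95101759 194.117818  ]]
[[     0      0    560    420 235052]
 [   406    190     15     14    148]] [[279.41645678 209.50798547]
 [412.18243243 196.81756757]]
[ 586.15091225 -359.1744584    41.        ] [ 565.41850423 -384.5188208    41.        ] [ 609.00246395 -338.61653602   41.        ]
```

View pics/s_d.png

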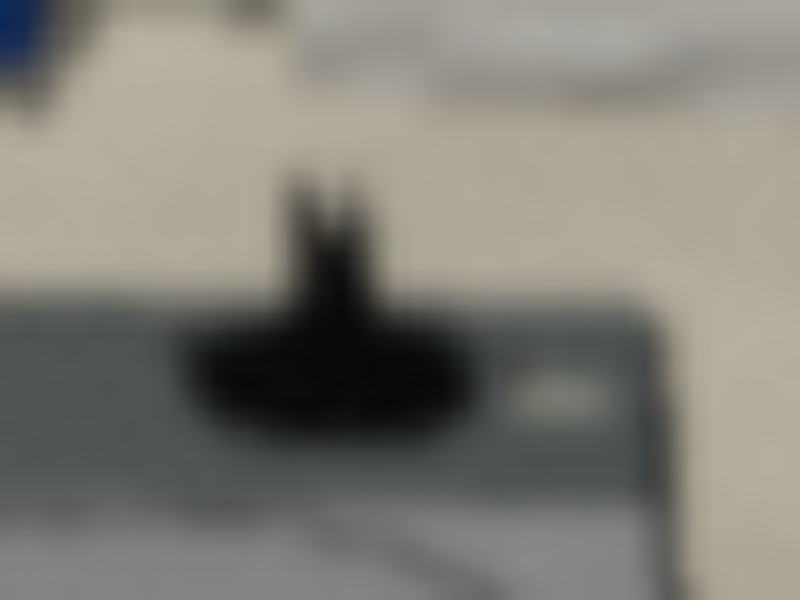

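Emit:
send_rows(series=[{"wx": -0.005,"wy": -0.006,"wz": 0.017,"dx": 0.5,"dy": 0.4,"dz": -1.5,"fingers": 100},{"wx": 0,"wy": 0,"wz": 0,"dx": 0,"dy": 0,"dz": -2.5,"fingers": 100},{"wx": 0,"wy": 0,"wz": 0,"dx": 0,"dy": 0,"dz": -2.5,"fingers": 100},{"wx": 0,"wy": 0,"wz": 0,"dx": 0,"dy": 0,"dz": 0,"fingers": 100},{"wx": 0,"wy": 0,"wz": 0,"dx": 0,"dy": 0,"dz": 0,"fingers": 100}], newtons=10)

```text
t: 2.78
tool_pos: [0.5923, -0.3565, 0.0763]
orientation: [1.999, 2.401, 0.003]
force: [-0.2, -0.5, 1.7]
opening: 0.0642
```

```bash
python3 -c "
from h import *
st()"
```

```text
t 2.78 pos [ 592.3 -356.5   76.3] z [ 0.015 -0.01  -1.   ] yaw_y 10.45 F [-0.2 -0.5  1.7] open 64.2 q [-0.62  0.45  1.37  0.    1.3  -0.8 ]
```

Emit:
send_rows(series=[{"wx": 0.01,"wy": 0.015,"wz": -0.005,"dx": -0.35,"dy": -0.45,"dz": -1,"fingers": 150},{"wx": 0,"wy": 0,"wz": 0,"dx": 0,"dy": 0,"dz": -1,"fingers": 150},{"wx": 0,"wy": 0,"wz": 0,"dx": 0,"dy": 0,"dz": -0.7,"fingers": 150},{"wx": 0,"wy": 0,"wz": 0,"dx": 0,"dy": 0,"dz": 0,"fingers": 150},{"wx": 0,"wy": 0,"wz": 0,"dx": 0,"dy": 0,"dz": 0,"fingers": 150}])

```text
t: 3.2
tool_pos: [0.5921, -0.3622, 0.0568]
orientation: [2.008, 2.404, 0.001]
force: [-0.4, 0.3, 0.1]
opening: 0.0388
```

```bash
python3 -c "
from h import *
st()"
```

```text
t 3.2 pos [ 592.1 -362.2   56.8] z [ 0.008 -0.006 -1.   ] yaw_y 10.26 F [-0.4  0.3  0.1] open 38.8 q [-0.62  0.49  1.36 -0.    1.29 -0.8 ]
```

Emit:
send_rows(series=[{"wx": 0.008,"wy": 0.011,"wz": 0,"dx": -0.45,"dy": 0.1,"dz": -0.7,"fingers": 150},{"wx": 0,"wy": 0,"wz": 0,"dx": 0,"dy": 0,"dz": -0.6,"fingers": 150},{"wx": 0,"wy": 0,"wz": 0,"dx": 0,"dy": 0,"dz": 0,"fingers": 150},{"wx": 0,"wy": 0,"wz": 0,"dx": 0,"dy": 0,"dz": 0,"fingers": 150}])

```text
t: 3.53
tool_pos: [0.5874, -0.3617, 0.0432]
orientation: [-2.011, -2.407, 0.001]
force: [0.1, 0.3, 0.3]
opening: 0.0384
```

```bash
python3 -c "
from h import *
st();b=snap('side','s2');crop(b,245,140,325,200,'s2c')"
```

```text
t 3.53 pos [ 587.4 -361.7   43.2] z [-0.004  0.003 -1.   ] yaw_y 10.23 F [0.1 0.3 0.3] open 38.4 q [-0.63  0.5   1.36 -0.    1.28 -0.8 ]
```

View pics/s2c.png

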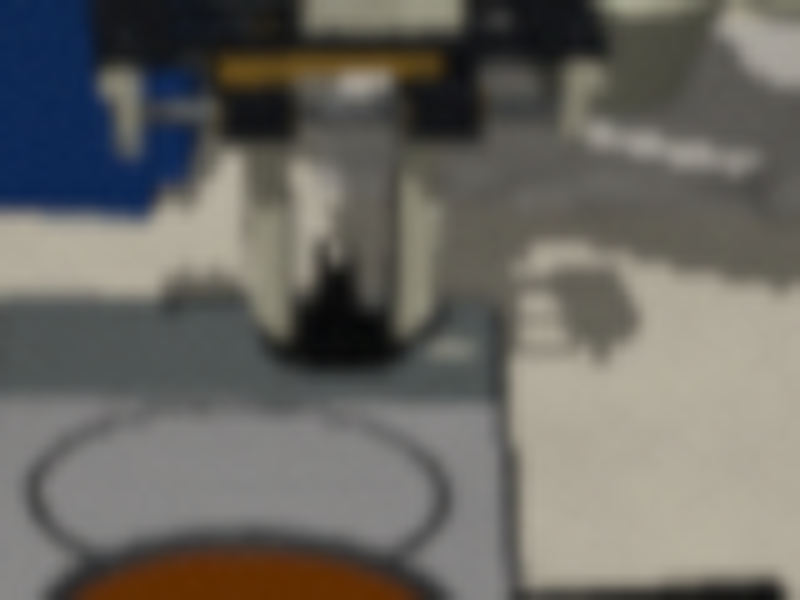

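The side view shows the fingers at crop columns 270 and 405, straddling the bar at 340. Closing.

Emit:
send_rows(series=[{"wx": 0,"wy": 0,"wz": 0,"dx": 0,"dy": 0,"dz": 0.25,"fingers": 150},{"wx": 0,"wy": 0,"wz": 0,"dx": 0,"dy": 0,"dz": 0,"fingers": 220},{"wx": 0,"wy": 0,"wz": 0,"dx": 0,"dy": 0,"dz": 0,"fingers": 255},{"wx": 0,"wy": 0,"wz": 0,"dx": 0,"dy": 0,"dz": 0,"fingers": 255},{"wx": 0,"wy": 0,"wz": 0,"dx": 0,"dy": 0,"dz": 0,"fingers": 255},{"wx": 0,"wy": 0,"wz": 0,"dx": 0,"dy": 0,"dz": 0,"fingers": 255}], newtons=12)

```text
t: 4.08
tool_pos: [0.5887, -0.3615, 0.0466]
orientation: [-2.013, -2.409, -0.002]
force: [3.2, 0.3, -1.9]
opening: 0.0129
```

```bash
python3 -c "
from h import *
st()"
```

```text
t 4.08 pos [ 588.7 -361.5   46.6] z [-0.001  0.002 -1.   ] yaw_y 10.24 F [ 3.2  0.3 -1.9] open 12.9 q [-0.63  0.5   1.36  0.    1.28 -0.8 ]
```

Emit:
send_rows(series=[{"wx": 0,"wy": 0,"wz": -0.07,"dx": 0,"dy": 0,"dz": 0,"fingers": 255},{"wx": 0,"wy": 0,"wz": -0.07,"dx": 0,"dy": 0,"dz": 0,"fingers": 255},{"wx": 0,"wy": 0,"wz": -0.07,"dx": 0,"dy": 0,"dz": 0,"fingers": 255},{"wx": 0,"wy": 0,"wz": -0.07,"dx": 0,"dy": 0,"dz": 0,"fingers": 255},{"wx": 0,"wy": 0,"wz": -0.07,"dx": 0,"dy": 0,"dz": 0,"fingers": 255},{"wx": 0,"wy": 0,"wz": -0.07,"dx": 0,"dy": 0,"dz": 0,"fingers": 255},{"wx": 0,"wy": 0,"wz": -0.07,"dx": 0,"dy": 0,"dz": 0,"fingers": 255},{"wx": 0,"wy": 0,"wz": -0.07,"dx": 0,"dy": 0,"dz": 0,"fingers": 255},{"wx": 0,"wy": 0,"wz": 0,"dx": 0,"dy": 0,"dz": 0,"fingers": 255}])

```text
t: 4.83
tool_pos: [0.5892, -0.3616, 0.0466]
orientation: [-2.624, -1.726, -0.002]
force: [0.3, -0.1, -1.9]
opening: 0.0129
```

```bash
python3 -c "
from h import *
st()"
```

```text
t 4.83 pos [ 589.2 -361.6   46.6] z [ 0.001  0.002 -1.   ] yaw_y -23.31 F [ 0.3 -0.1 -1.9] open 12.9 q [-0.63  0.5   1.36  0.    1.28 -0.22]
```

Emit:
send_rows(series=[{"wx": 0,"wy": 0,"wz": -0.075,"dx": 0,"dy": 0,"dz": 0,"fingers": 255},{"wx": 0,"wy": 0,"wz": -0.075,"dx": 0,"dy": 0,"dz": 0,"fingers": 255},{"wx": 0,"wy": 0,"wz": -0.075,"dx": 0,"dy": 0,"dz": 0,"fingers": 255},{"wx": 0,"wy": 0,"wz": -0.075,"dx": 0,"dy": 0,"dz": 0,"fingers": 255},{"wx": 0,"wy": 0,"wz": -0.075,"dx": 0,"dy": 0,"dz": 0,"fingers": 255},{"wx": 0,"wy": 0,"wz": -0.075,"dx": 0,"dy": 0,"dz": 0,"fingers": 255},{"wx": 0,"wy": 0,"wz": -0.075,"dx": 0,"dy": 0,"dz": 0,"fingers": 255},{"wx": 0,"wy": 0,"wz": -0.075,"dx": 0,"dy": 0,"dz": 0,"fingers": 255},{"wx": 0,"wy": 0,"wz": -0.075,"dx": 0,"dy": 0,"dz": 0,"fingers": 255},{"wx": 0,"wy": 0,"wz": -0.075,"dx": 0,"dy": 0,"dz": 0,"fingers": 255},{"wx": 0,"wy": 0,"wz": -0.075,"dx": 0,"dy": 0,"dz": 0,"fingers": 255},{"wx": 0,"wy": 0,"wz": -0.075,"dx": 0,"dy": 0,"dz": 0,"fingers": 255},{"wx": 0,"wy": 0,"wz": -0.075,"dx": 0,"dy": 0,"dz": 0,"fingers": 255},{"wx": 0,"wy": 0,"wz": 0,"dx": 0,"dy": 0,"dz": 0,"fingers": 255}])

```text
t: 6.0
tool_pos: [0.5896, -0.362, 0.0466]
orientation: [3.128, 0.279, 0.003]
force: [-0.1, -0.0, 0.1]
opening: 0.013
```

```bash
python3 -c "
from h import *
st()"
```

```text
t 6.0 pos [ 589.6 -362.    46.6] z [ 0.002 -0.001 -1.   ] yaw_y -79.79 F [-0.1 -0.   0.1] open 13.0 q [-0.62  0.5   1.36  0.    1.28  0.77]
```

Emit:
send_rows(series=[{"wx": 0,"wy": 0,"wz": -0.085,"dx": 0,"dy": 0,"dz": 0,"fingers": 255},{"wx": 0,"wy": 0,"wz": 0,"dx": 0,"dy": 0,"dz": 0,"fingers": 255}])

```text
t: 6.17
tool_pos: [0.5896, -0.3621, 0.0466]
orientation: [3.136, 0.155, 0.003]
force: [0.1, 0.4, -1.0]
opening: 0.0132
```

```bash
python3 -c "
from h import *
st()"
```

```text
t 6.17 pos [ 589.6 -362.1   46.6] z [ 0.002 -0.001 -1.   ] yaw_y -84.36 F [ 0.1  0.4 -1. ] open 13.2 q [-0.62  0.5   1.36  0.    1.28  0.85]
```

Emit:
send_rows(series=[{"wx": 0,"wy": 0,"wz": 0,"dx": 0,"dy": 0,"dz": 0,"fingers": 170},{"wx": 0,"wy": 0,"wz": 0,"dx": 0,"dy": 0,"dz": 0,"fingers": 130},{"wx": 0,"wy": 0,"wz": 0,"dx": 0,"dy": 0,"dz": 0.2,"fingers": 130},{"wx": 0,"wy": 0,"wz": 0,"dx": 0,"dy": 0,"dz": 1,"fingers": 130},{"wx": 0,"wy": 0,"wz": 0,"dx": 0,"dy": 0,"dz": 3,"fingers": 130},{"wx": 0,"wy": 0,"wz": 0,"dx": 0,"dy": 0,"dz": 4,"fingers": 130},{"wx": 0,"wy": 0,"wz": 0,"dx": 0,"dy": 0,"dz": 4,"fingers": 0},{"wx": 0,"wy": 0,"wz": 0.1,"dx": -2,"dy": 2,"dz": 2,"fingers": 0},{"wx": 0,"wy": 0,"wz": 0.12,"dx": -4,"dy": 0,"dz": 0,"fingers": 0},{"wx": 0,"wy": 0,"wz": 0.12,"dx": -4,"dy": 0,"dz": 0,"fingers": 0},{"wx": 0,"wy": 0,"wz": 0.12,"dx": -4,"dy": 0,"dz": 0,"fingers": 0},{"wx": 0,"wy": 0,"wz": 0.12,"dx": -4,"dy": 0,"dz": 0,"fingers": 0},{"wx": 0,"wy": 0,"wz": 0.12,"dx": -2,"dy": 4,"dz": 0,"fingers": 0},{"wx": 0,"wy": 0,"wz": 0.12,"dx": 0,"dy": 4,"dz": 0,"fingers": 0},{"wx": 0,"wy": 0,"wz": 0.12,"dx": 0,"dy": 4,"dz": 0,"fingers": 0},{"wx": 0,"wy": 0,"wz": 0.12,"dx": 0,"dy": 4,"dz": 0,"fingers": 0},{"wx": 0,"wy": 0,"wz": 0.12,"dx": 0,"dy": 4,"dz": 0,"fingers": 0},{"wx": 0,"wy": 0,"wz": 0.12,"dx": 0,"dy": 4,"dz": 0,"fingers": 0},{"wx": 0,"wy": 0,"wz": 0.12,"dx": 0,"dy": 4,"dz": 0,"fingers": 0},{"wx": 0,"wy": 0,"wz": 0,"dx": 0,"dy": 0,"dz": 0,"fingers": 0}])

```text
t: 7.83
tool_pos: [0.3798, -0.0559, 0.2093]
orientation: [2.17, 2.241, 0.023]
force: [-0.7, -0.3, 0.5]
opening: 0.093
```

```bash
python3 -c "
from h import *
st()
b=snap('top','t3'); crop(b,165,130,445,290,'t3c'); crop(b,395,180,430,215,'t3d')"
```

```text
t 7.83 pos [379.8 -55.9 209.3] z [ 0.026 -0.005 -1.   ] yaw_y 1.84 F [-0.7 -0.3  0.5] open 93.0 q [-0.28 -0.52  2.07  0.    1.56 -0.31]
```

View pics/t3c.png

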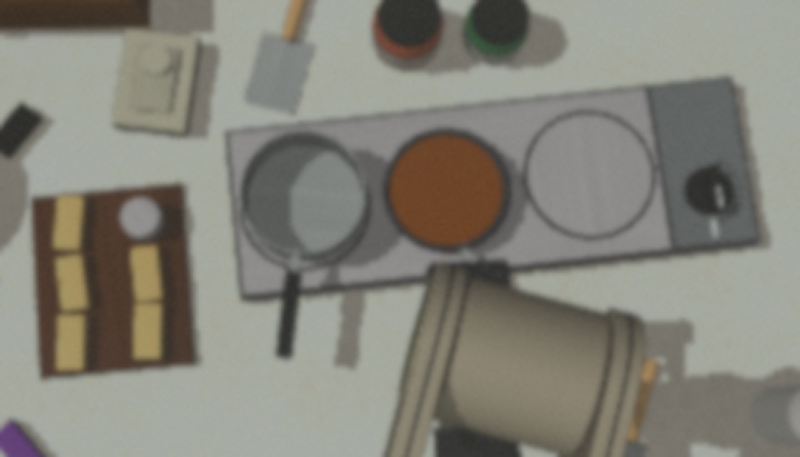

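View pics/t3d.png

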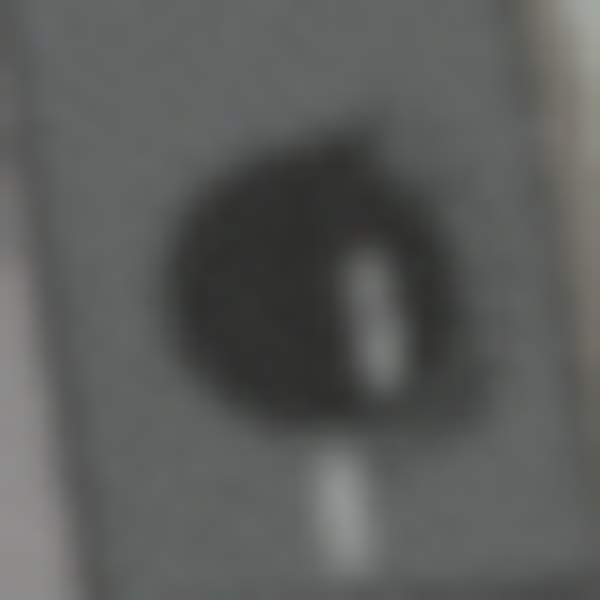

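Dial: the pointer at t3d (360,250)-(385,385) is parallel to the tick at (330,450)-(352,570), so it reads zero. Now the saucepan and skillet centres.

```bash
python3 - <<'E'
from h import *
b=cv2.imread('pics/t3.png'); s=crop(b,240,170,355,260,'t3e'); print(s)
for p,r,z in(((.584,.1046),.070,.103),((.5895,-.0595),.070,.069),((.5795,.0999),.076,.035)):
    a=np.linspace(0,2*np.pi,100); P=np.c_[p[0]+r*np.cos(a),p[1]+r*np.sin(a),np.full(100,z)]; u=proj('top',P)
    big=cv2.imread('pics/t3e.png') if p[0]==.584 else big
    cv2.polylines(big,[np.round((u+.5-[240,170])*s).astype(np.int32)],True,(0,255,0),1)
cv2.imwrite('pics/t3f.png',big)
E
```

```text
6.666666666666667
```

View pics/t3f.png

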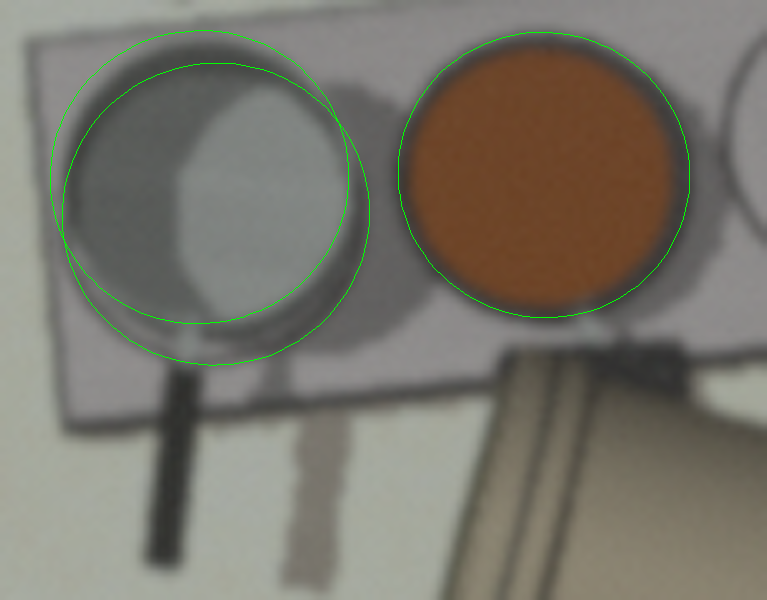

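Emit:
send_rows(series=[{"wx": 0.005,"wy": 0.026,"wz": 0.03,"dx": 3.4,"dy": 1.3,"dz": 0,"fingers": 0},{"wx": 0,"wy": 0,"wz": 0.03,"dx": 3.4,"dy": 1.3,"dz": 0,"fingers": 0},{"wx": 0,"wy": 0,"wz": 0,"dx": 3.4,"dy": 1.3,"dz": 0,"fingers": 0},{"wx": 0,"wy": 0,"wz": 0,"dx": 3.4,"dy": 1.3,"dz": -1,"fingers": 0},{"wx": 0,"wy": 0,"wz": 0,"dx": 3.4,"dy": 1.3,"dz": -2,"fingers": 0},{"wx": 0,"wy": 0,"wz": 0,"dx": 3.2,"dy": 1.2,"dz": -2,"fingers": 0},{"wx": 0,"wy": 0,"wz": 0,"dx": 0,"dy": 0,"dz": 0,"fingers": 0},{"wx": 0,"wy": 0,"wz": 0,"dx": 0,"dy": 0,"dz": 0,"fingers": 0}])

```text
t: 8.55
tool_pos: [0.5915, 0.0134, 0.1605]
orientation: [2.123, 2.298, 0.0]
force: [-0.5, -0.0, 0.8]
opening: 0.0932
```

```bash
python3 -c "
from h import *
st()"
```

```text
t 8.55 pos [591.5  13.4 160.5] z [ 0.01  -0.009 -1.   ] yaw_y 4.54 F [-0.5 -0.   0.8] open 93.2 q [-0.06  0.13  1.59 -0.01  1.41 -0.14]
```

Emit:
send_rows(series=[{"wx": 0.009,"wy": 0.01,"wz": 0.014,"dx": -0.8,"dy": 0.8,"dz": -1,"fingers": 0},{"wx": 0,"wy": 0,"wz": 0,"dx": 0,"dy": 0,"dz": -2,"fingers": 0},{"wx": 0,"wy": 0,"wz": 0,"dx": 0,"dy": 0,"dz": -2,"fingers": 0},{"wx": 0,"wy": 0,"wz": 0,"dx": 0,"dy": 0,"dz": 0,"fingers": 0}])

```text
t: 8.88
tool_pos: [0.582, 0.0178, 0.1121]
orientation: [2.118, 2.318, 0.004]
force: [-1.0, 0.1, -0.9]
opening: 0.0933
```

```bash
python3 -c "
from h import *
st()"
```

```text
t 8.88 pos [582.   17.8 112.1] z [ 0.003  0.001 -1.   ] yaw_y 5.17 F [-1.   0.1 -0.9] open 93.3 q [-0.06  0.15  1.66  0.    1.32 -0.15]
```

Emit:
send_rows(series=[{"wx": 0,"wy": 0.004,"wz": 0,"dx": 0.2,"dy": 0.3,"dz": -2,"fingers": 0},{"wx": 0,"wy": 0,"wz": 0,"dx": 0,"dy": 0,"dz": -2,"fingers": 0},{"wx": 0,"wy": 0,"wz": 0,"dx": 0,"dy": 0,"dz": -2,"fingers": 0},{"wx": 0,"wy": 0,"wz": 0,"dx": 0,"dy": 0,"dz": -0.5,"fingers": 0},{"wx": 0,"wy": 0,"wz": 0,"dx": 0,"dy": 0,"dz": 0,"fingers": 0},{"wx": 0,"wy": 0,"wz": 0,"dx": 0,"dy": 0,"dz": 0,"fingers": 0}])

```text
t: 9.38
tool_pos: [0.5844, 0.017, 0.058]
orientation: [2.118, 2.309, 0.013]
force: [-0.5, 0.2, -1.0]
opening: 0.0931
```

```bash
python3 -c "
from h import *
st();b=snap('side','s4');crop(b,215,150,335,240,'s4c')"
```

```text
t 9.38 pos [584.4  17.   58. ] z [ 0.012  0.001 -1.   ] yaw_y 4.96 F [-0.5  0.2 -1. ] open 93.1 q [-0.06  0.21  1.7   0.    1.22 -0.15]
```

View pics/s4c.png

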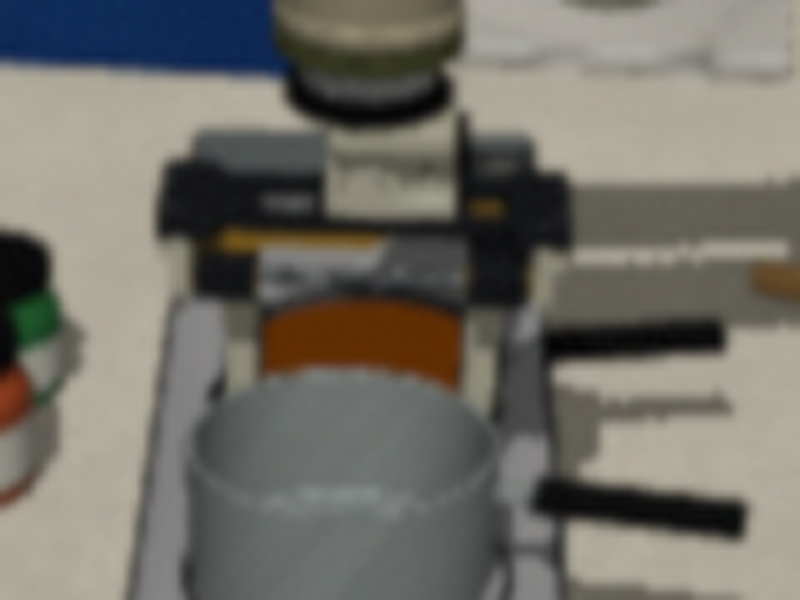

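Emit:
send_rows(series=[{"wx": 0,"wy": 0.015,"wz": 0.006,"dx": 0,"dy": 0,"dz": -1.0,"fingers": 0},{"wx": 0,"wy": 0,"wz": 0,"dx": 0,"dy": -0.8,"dz": 0,"fingers": 0},{"wx": 0,"wy": 0,"wz": 0,"dx": 0,"dy": -0.8,"dz": 0,"fingers": 0},{"wx": 0,"wy": 0,"wz": 0,"dx": 0,"dy": 0,"dz": 0,"fingers": 0}])

```text
t: 9.77
tool_pos: [0.5875, 0.0, 0.0528]
orientation: [2.114, 2.323, 0.004]
force: [-2.4, 2.1, -0.6]
opening: 0.0933
```

```bash
cat >> h.py <<'E'
def stp():
    st(); s=robot.read_state(); p=s['tool_pos'][:2]*1000-[595.1,-64.5]; a=np.radians(5.35); print('plate xy',round(p[0]*np.cos(a)+p[1]*np.sin(a),1),round(-p[0]*np.sin(a)+p[1]*np.cos(a),1))
E
python3 -c "
from h import *
stp()"
```

```text
t 9.77 pos [587.5   0.   52.8] z [ 0.003  0.001 -1.   ] yaw_y 5.39 F [-2.4  2.1 -0.6] open 93.3 q [-0.09  0.23  1.69  0.    1.22 -0.18]
plate xy -1.6 65.0
```

Emit:
send_rows(series=[{"wx": 0,"wy": 0,"wz": 0,"dx": 0.05,"dy": -0.8,"dz": -0.2,"fingers": 0},{"wx": 0,"wy": 0,"wz": 0,"dx": 0.05,"dy": -0.8,"dz": 0,"fingers": 0},{"wx": 0,"wy": 0,"wz": 0,"dx": 0.05,"dy": -0.8,"dz": 0,"fingers": 0},{"wx": 0,"wy": 0,"wz": 0,"dx": 0.05,"dy": -0.8,"dz": 0,"fingers": 0},{"wx": 0,"wy": 0,"wz": 0,"dx": 0.05,"dy": -0.8,"dz": 0,"fingers": 0},{"wx": 0,"wy": 0,"wz": 0,"dx": 0.05,"dy": -0.8,"dz": 0,"fingers": 0}])

```text
t: 10.27
tool_pos: [0.5903, -0.0469, 0.0513]
orientation: [-2.11, -2.321, -0.011]
force: [-0.1, 5.6, -0.2]
opening: 0.0929
```

```bash
python3 -c "
from h import *
stp()"
```

```text
t 10.27 pos [590.3 -46.9  51.3] z [ 0.001  0.008 -1.   ] yaw_y 5.45 F [-0.1  5.6 -0.2] open 92.9 q [-0.17  0.25  1.67  0.01  1.22 -0.27]
plate xy -3.1 18.0
```

Emit:
send_rows(series=[{"wx": -0.006,"wy": 0,"wz": 0,"dx": 0.15,"dy": -0.9,"dz": 0,"fingers": 0},{"wx": -0.003,"wy": 0,"wz": 0,"dx": 0.15,"dy": -0.9,"dz": 0,"fingers": 0},{"wx": 0,"wy": 0,"wz": 0,"dx": 0.15,"dy": -0.9,"dz": 0,"fingers": 0},{"wx": 0,"wy": 0,"wz": 0,"dx": 0.15,"dy": -0.9,"dz": 0,"fingers": 0},{"wx": 0,"wy": 0,"wz": 0,"dx": 0.15,"dy": -0.9,"dz": 0,"fingers": 0},{"wx": 0,"wy": 0,"wz": 0,"dx": 0.15,"dy": -0.9,"dz": 0,"fingers": 0},{"wx": 0,"wy": 0,"wz": 0,"dx": 0.15,"dy": -0.9,"dz": 0,"fingers": 0},{"wx": 0,"wy": 0,"wz": 0,"dx": 0.1,"dy": -0.8,"dz": 0,"fingers": 0}])

```text
t: 10.93
tool_pos: [0.6024, -0.1257, 0.0513]
orientation: [2.114, 2.323, -0.0]
force: [-1.3, 4.7, 0.4]
opening: 0.0929
```

```bash
python3 -c "
from h import *
stp()"
```

```text
t 10.93 pos [ 602.4 -125.7   51.3] z [ 0.001 -0.001 -1.   ] yaw_y 5.41 F [-1.3  4.7  0.4] open 92.9 q [-0.29  0.31  1.6  -0.    1.23 -0.38]
plate xy 1.6 -61.6
```

Emit:
send_rows(series=[{"wx": 0,"wy": 0,"wz": 0,"dx": 0.05,"dy": -0.8,"dz": 0,"fingers": 0},{"wx": 0,"wy": 0,"wz": 0,"dx": 0.05,"dy": -0.8,"dz": 0,"fingers": 0},{"wx": 0,"wy": 0,"wz": 0,"dx": 0.05,"dy": -0.8,"dz": 0,"fingers": 0},{"wx": 0,"wy": 0,"wz": 0,"dx": 0.05,"dy": -0.6,"dz": 0,"fingers": 0},{"wx": 0,"wy": 0,"wz": 0,"dx": 0,"dy": -0.4,"dz": 0,"fingers": 0},{"wx": 0,"wy": 0,"wz": 0,"dx": 0,"dy": 0,"dz": 0,"fingers": 0}])

```text
t: 11.43
tool_pos: [0.6049, -0.1657, 0.0513]
orientation: [2.115, 2.321, -0.001]
force: [-0.8, 3.8, 0.4]
opening: 0.0931
```

```bash
python3 -c "
from h import *
stp();b=snap('top','t5');s=crop(b,300,140,430,240,'t5c')
hsv=cv2.cvtColor(b,cv2.COLOR_BGR2HSV)
m=((hsv[:,:,0]<16)&(hsv[:,:,1]>120)).astype(np.uint8); m[:160]=0;m[225:]=0;m[:,:300]=0;m[:,400:]=0
p=np.argwhere(m)[:,::-1]; w=onz('top',p,.060)[:,:2]*1000;q=w-[595.1,-64.5];a=np.radians(5.35);print('wax',w.mean(0),'plate',q[:,0].mean()*np.cos(a)+q[:,1].mean()*np.sin(a),-q[:,0].mean()*np.sin(a)+q[:,1].mean()*np.cos(a), np.sqrt(16*np.linalg.eigvalsh(np.cov(w.T))))"
```

```text
t 11.43 pos [ 604.9 -165.7   51.3] z [ 0.001 -0.001 -1.   ] yaw_y 5.32 F [-0.8  3.8  0.4] open 93.1 q [-0.35  0.33  1.57 -0.    1.24 -0.44]
plate xy 0.3 -101.7
wax [ 593.755874   -253.32837664] plate -18.944531361059866 -187.88045995243814 [48.81738319 98.96734483]
```

View pics/t5c.png

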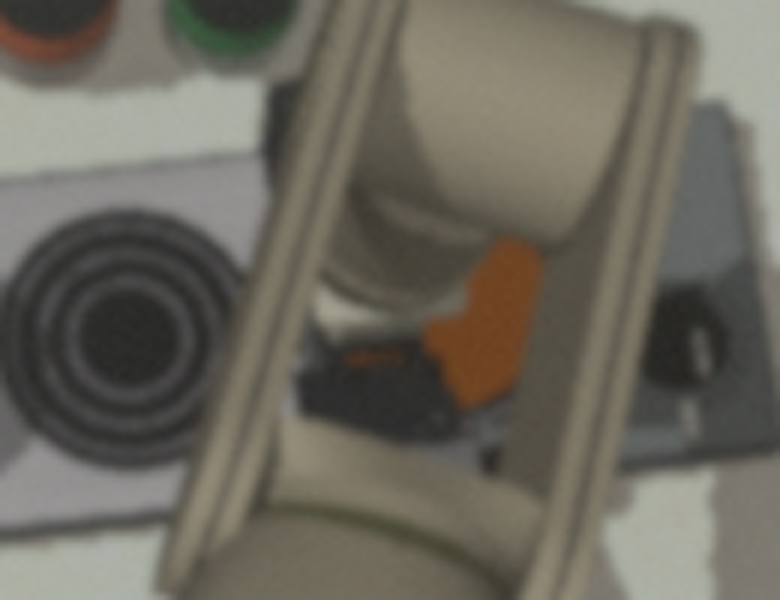

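Emit:
send_rows(series=[{"wx": 0,"wy": 0,"wz": 0,"dx": 0,"dy": 1,"dz": 0,"fingers": 0},{"wx": 0,"wy": 0,"wz": 0,"dx": 0,"dy": 1,"dz": 0.5,"fingers": 0},{"wx": 0,"wy": 0,"wz": 0,"dx": 0,"dy": 0,"dz": 3,"fingers": 0},{"wx": 0,"wy": 0,"wz": 0,"dx": 0,"dy": 0,"dz": 4,"fingers": 0},{"wx": 0,"wy": 0,"wz": 0,"dx": 0,"dy": 0,"dz": 4,"fingers": 0},{"wx": 0,"wy": 0,"wz": 0,"dx": 0,"dy": 2,"dz": 3,"fingers": 0},{"wx": 0,"wy": 0,"wz": 0,"dx": -0.9,"dy": 4,"dz": 0,"fingers": 0},{"wx": 0,"wy": 0,"wz": 0,"dx": -0.9,"dy": 4,"dz": 0,"fingers": 0},{"wx": 0,"wy": 0,"wz": 0,"dx": -0.9,"dy": 4,"dz": 0,"fingers": 0},{"wx": 0,"wy": 0,"wz": 0.05,"dx": -0.9,"dy": 4,"dz": 0,"fingers": 0},{"wx": 0,"wy": 0,"wz": 0.1,"dx": -0.9,"dy": 4,"dz": 0,"fingers": 0},{"wx": 0,"wy": 0,"wz": 0.12,"dx": -0.9,"dy": 4,"dz": 0,"fingers": 0},{"wx": 0,"wy": 0,"wz": 0.12,"dx": -0.9,"dy": 4,"dz": 0,"fingers": 0},{"wx": 0,"wy": 0,"wz": 0.12,"dx": -0.9,"dy": 4,"dz": 0,"fingers": 0},{"wx": 0,"wy": 0,"wz": 0.12,"dx": -0.9,"dy": 4,"dz": 0,"fingers": 0},{"wx": 0,"wy": 0,"wz": 0.12,"dx": -0.9,"dy": 4,"dz": 0,"fingers": 0},{"wx": 0,"wy": 0,"wz": 0.12,"dx": -0.9,"dy": 4,"dz": 0,"fingers": 0},{"wx": 0,"wy": 0,"wz": 0.12,"dx": -0.9,"dy": 4,"dz": 0,"fingers": 0},{"wx": 0,"wy": 0,"wz": 0.12,"dx": -0.9,"dy": 2,"dz": 0,"fingers": 0},{"wx": 0,"wy": 0,"wz": 0,"dx": 0,"dy": 0,"dz": 0,"fingers": 0}])

```text
t: 13.15
tool_pos: [0.4727, 0.3932, 0.2143]
orientation: [0.497, 3.082, 0.02]
force: [0.5, 0.3, -0.8]
opening: 0.093
```

```bash
python3 -c "
from h import *
stp();b=snap('top','t6');s=crop(b,165,130,445,290,'t6c')
hsv=cv2.cvtColor(b,cv2.COLOR_BGR2HSV)
m=((hsv[:,:,0]<16)&(hsv[:,:,1]>120)).astype(np.uint8); m[:160]=0;m[225:]=0;m[:,:300]=0;m[:,400:]=0
p=np.argwhere(m)[:,::-1]; w=onz('top',p,.060)[:,:2]*1000;q=w-[595.1,-64.5];a=np.radians(5.35);print('wax',w.mean(0),'plate',q[:,0].mean()*np.cos(a)+q[:,1].mean()*np.sin(a),-q[:,0].mean()*np.sin(a)+q[:,1].mean()*np.cos(a), np.sqrt(16*np.linalg.eigvalsh(np.cov(w.T))))"
```

```text
t 13.15 pos [472.7 393.2 214.3] z [ 0.021  0.009 -1.   ] yaw_y 71.68 F [ 0.5  0.3 -0.8] open 93.0 q [ 0.61  0.15  1.48 -0.    1.49 -0.64]
plate xy -79.2 467.1
wax [ 609.90010996 -223.40862296] plate -0.08092190977726332 -159.5963256431105 [123.33980102 124.02935962]
```

View pics/t6c.png

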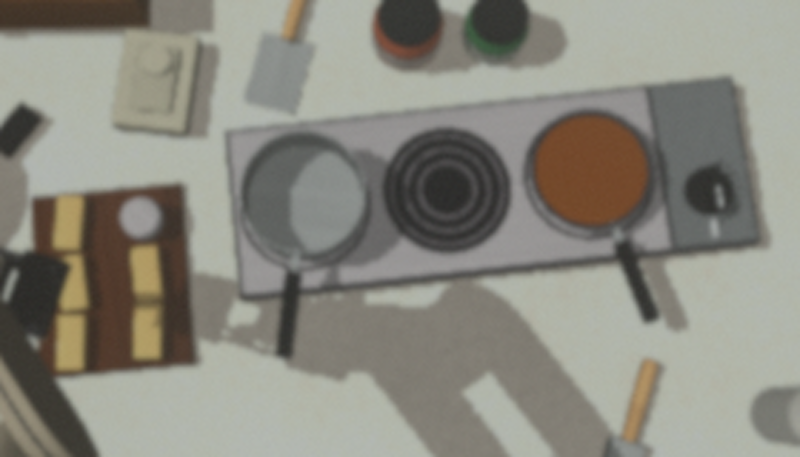

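```bash
python3 - <<'E'
from h import *
b=cv2.imread('pics/t6.png'); g=cv2.cvtColor(b,cv2.COLOR_BGR2GRAY)
# ring: dark blob closed
m=(g<95).astype(np.uint8); m[:172]=0;m[222:]=0;m[:,:297]=0;m[:,:299]=0;m[:,347:]=0
m=cv2.morphologyEx(m,cv2.MORPH_CLOSE,np.ones((9,9)))
n,l,s,c=cv2.connectedComponentsWithStats(m); i=1+s[1:,4].argmax()
h=cv2.convexHull(np.argwhere(l==i)[:,::-1].astype(np.int32)); w=onz('top',np.argwhere(l==i)[:,::-1],.035)[:,:2]*1000
print(s[i],'ring',w.mean(0),np.sqrt(16*np.linalg.eigvalsh(np.cov(w.T))))
E
python3 - <<'E'
from h import *
b=cv2.imread('pics/t6.png'); x0,y0=290,160
s=crop(b,x0,y0,410,240,'t6d'); big=cv2.imread('pics/t6d.png')
a=np.linspace(0,2*np.pi,200)
for p,r,z,col in(((.5951,-.0645),.074,.035,(0,255,0)),((.6105,-.2288),.076,.035,(0,255,0)),((.6100,-.2237),.070,.069,(0,255,255))):
    P=np.c_[p[0]+r*np.cos(a),p[1]+r*np.sin(a),np.full(200,z)]; u=proj('top',P)
    cv2.polylines(big,[np.round((u+.5-[x0,y0])*s).astype(np.int32)],True,col,1)
cv2.imwrite('pics/t6e.png',big)
E
```

```text
[ 299  175   44   43 1516] ring [593.96684261 -61.1360603 ] [144.35433963 148.10804511]
```

View pics/t6e.png

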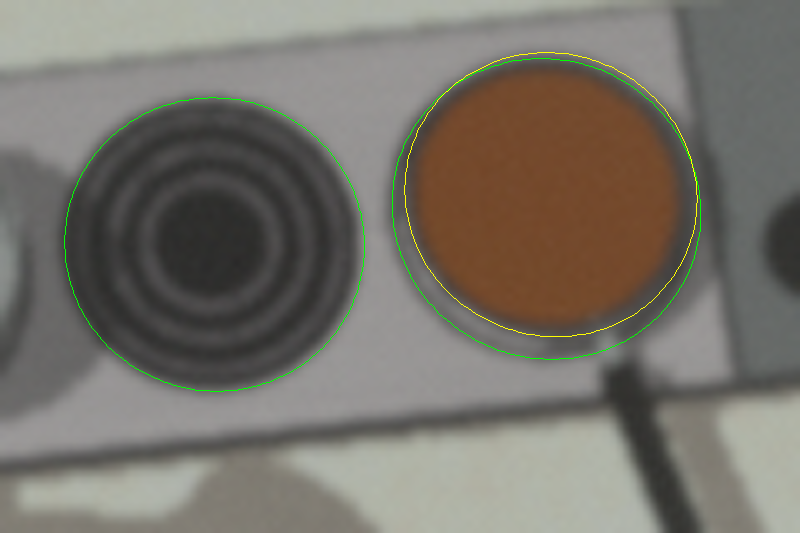

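Emit:
send_rows(series=[{"wx": 0.009,"wy": 0.02,"wz": -0.08,"dx": 1.0,"dy": -3.8,"dz": 0,"fingers": 0},{"wx": 0,"wy": 0,"wz": -0.08,"dx": 1.0,"dy": -3.8,"dz": 0,"fingers": 0},{"wx": 0,"wy": 0,"wz": -0.08,"dx": 1.0,"dy": -3.8,"dz": 0,"fingers": 0},{"wx": 0,"wy": 0,"wz": -0.08,"dx": 1.0,"dy": -3.8,"dz": 0,"fingers": 0},{"wx": 0,"wy": 0,"wz": -0.08,"dx": 1.0,"dy": -3.8,"dz": 0,"fingers": 0},{"wx": 0,"wy": 0,"wz": -0.08,"dx": 1.0,"dy": -3.8,"dz": 0,"fingers": 0},{"wx": 0,"wy": 0,"wz": -0.08,"dx": 1.0,"dy": -3.8,"dz": 0,"fingers": 0},{"wx": 0,"wy": 0,"wz": -0.08,"dx": 1.0,"dy": -3.8,"dz": 0,"fingers": 0},{"wx": 0,"wy": 0,"wz": -0.08,"dx": 1.0,"dy": -3.8,"dz": 0,"fingers": 0},{"wx": 0,"wy": 0,"wz": -0.08,"dx": 1.0,"dy": -3.8,"dz": 0,"fingers": 0},{"wx": 0,"wy": 0,"wz": -0.08,"dx": 1.0,"dy": -3.8,"dz": -1,"fingers": 0},{"wx": 0,"wy": 0,"wz": -0.08,"dx": 1.0,"dy": -3.8,"dz": -2,"fingers": 0},{"wx": 0,"wy": 0,"wz": -0.08,"dx": 0.5,"dy": -3.8,"dz": -2,"fingers": 0},{"wx": 0,"wy": 0,"wz": -0.06,"dx": 0,"dy": -1,"dz": 0,"fingers": 0},{"wx": 0,"wy": 0,"wz": 0,"dx": 0,"dy": 0,"dz": 0,"fingers": 0},{"wx": 0,"wy": 0,"wz": 0,"dx": 0,"dy": 0,"dz": 0,"fingers": 0}])

```text
t: 14.53
tool_pos: [0.5885, -0.1386, 0.1731]
orientation: [2.162, 2.245, 0.009]
force: [-0.1, 0.0, -1.0]
opening: 0.093
```

```bash
python3 -c "
from h import *
stp()"
```

```text
t 14.53 pos [ 588.5 -138.6  173.1] z [ 0.022 -0.013 -1.   ] yaw_y 2.16 F [-0.1  0.  -1. ] open 93.0 q [-0.31  0.14  1.56 -0.01  1.42 -0.35]
plate xy -13.5 -73.2
```

Target (603,-147,51): +14.5, -8, -122; yaw +0.056.

Emit:
send_rows(series=[{"wx": 0.013,"wy": 0.022,"wz": 0.056,"dx": 1.4,"dy": -0.8,"dz": -2,"fingers": 0},{"wx": 0,"wy": 0,"wz": 0,"dx": 0,"dy": 0,"dz": -3,"fingers": 0},{"wx": 0,"wy": 0,"wz": 0,"dx": 0,"dy": 0,"dz": -3,"fingers": 0},{"wx": 0,"wy": 0,"wz": 0,"dx": 0,"dy": 0,"dz": -2,"fingers": 0},{"wx": 0,"wy": 0,"wz": 0,"dx": 0,"dy": 0,"dz": 0,"fingers": 0},{"wx": 0,"wy": 0,"wz": 0,"dx": 0,"dy": 0,"dz": 0,"fingers": 0}])

```text
t: 15.03
tool_pos: [0.6044, -0.1431, 0.077]
orientation: [2.098, 2.329, 0.006]
force: [-0.8, 0.4, 1.0]
opening: 0.0932
```

```bash
python3 -c "
from h import *
stp()"
```

```text
t 15.03 pos [ 604.4 -143.1   77. ] z [ 0.008 -0.002 -1.   ] yaw_y 5.98 F [-0.8  0.4  1. ] open 93.2 q [-0.32  0.28  1.58  0.    1.27 -0.42]
plate xy 1.9 -79.1
```

Emit:
send_rows(series=[{"wx": 0.003,"wy": 0.01,"wz": -0.012,"dx": -0.25,"dy": 0,"dz": -1.5,"fingers": 0},{"wx": 0,"wy": 0,"wz": 0,"dx": 0,"dy": 0,"dz": -1.2,"fingers": 0},{"wx": 0,"wy": 0,"wz": 0,"dx": 0,"dy": 0,"dz": 0,"fingers": 0},{"wx": 0,"wy": 0,"wz": 0,"dx": 0.1,"dy": -0.8,"dz": 0,"fingers": 0},{"wx": 0,"wy": 0,"wz": 0,"dx": 0.1,"dy": -0.8,"dz": 0,"fingers": 0},{"wx": 0,"wy": 0,"wz": 0,"dx": 0,"dy": 0,"dz": 0,"fingers": 0}])

```text
t: 15.53
tool_pos: [0.6075, -0.1591, 0.0547]
orientation: [2.109, 2.322, 0.004]
force: [-0.2, -0.1, -0.1]
opening: 0.093
```

```bash
python3 -c "
from h import *
stp()"
```

```text
t 15.53 pos [ 607.5 -159.1   54.7] z [ 0.005 -0.002 -1.   ] yaw_y 5.49 F [-0.2 -0.1 -0.1] open 93.0 q [-0.34  0.33  1.57  0.    1.24 -0.43]
plate xy 3.5 -95.4
```

Emit:
send_rows(series=[{"wx": 0,"wy": 0.003,"wz": 0,"dx": -0.35,"dy": 0,"dz": -0.2,"fingers": 0},{"wx": 0,"wy": 0,"wz": 0,"dx": 0,"dy": -0.4,"dz": 0,"fingers": 0},{"wx": 0,"wy": 0,"wz": 0,"dx": 0,"dy": -0.4,"dz": 0,"fingers": 0},{"wx": 0,"wy": 0,"wz": 0,"dx": 0,"dy": 0,"dz": 0,"fingers": 0}])

```text
t: 15.87
tool_pos: [0.6046, -0.1686, 0.0542]
orientation: [2.112, 2.321, 0.003]
force: [-0.2, 1.4, -0.4]
opening: 0.0934
```

```bash
python3 -c "
from h import *
stp()"
```

```text
t 15.87 pos [ 604.6 -168.6   54.2] z [ 0.004 -0.001 -1.   ] yaw_y 5.4 F [-0.2  1.4 -0.4] open 93.4 q [-0.35  0.33  1.57  0.    1.24 -0.45]
plate xy -0.2 -104.6
```

Emit:
send_rows(series=[{"wx": 0,"wy": 0,"wz": 0,"dx": 0.02,"dy": -0.3,"dz": 0,"fingers": 0},{"wx": 0,"wy": 0,"wz": 0,"dx": 0,"dy": 0,"dz": 0,"fingers": 0}])

```text
t: 16.03
tool_pos: [0.6047, -0.1712, 0.0541]
orientation: [2.113, 2.322, 0.004]
force: [0.5, 0.1, 0.0]
opening: 0.0929
```

```bash
python3 -c "
from h import *
stp()"
```

```text
t 16.03 pos [ 604.7 -171.2   54.1] z [ 0.004  0.    -1.   ] yaw_y 5.4 F [0.5 0.1 0. ] open 92.9 q [-0.36  0.33  1.56  0.    1.24 -0.45]
plate xy -0.4 -107.1
```

Emit:
send_rows(series=[{"wx": 0,"wy": 0,"wz": 0,"dx": 0,"dy": 1,"dz": 0,"fingers": 0},{"wx": 0,"wy": 0,"wz": 0,"dx": 0,"dy": 1,"dz": 0.5,"fingers": 0},{"wx": 0,"wy": 0,"wz": 0,"dx": 0,"dy": 0,"dz": 3,"fingers": 0},{"wx": 0,"wy": 0,"wz": 0,"dx": 0,"dy": 0,"dz": 4,"fingers": 0},{"wx": 0,"wy": 0,"wz": 0,"dx": 0,"dy": 0,"dz": 4,"fingers": 0},{"wx": 0,"wy": 0,"wz": 0,"dx": 0,"dy": 2,"dz": 3,"fingers": 0},{"wx": 0,"wy": 0,"wz": 0,"dx": -1.8,"dy": 3.7,"dz": 0,"fingers": 0},{"wx": 0,"wy": 0,"wz": 0,"dx": -1.8,"dy": 3.7,"dz": 0,"fingers": 0},{"wx": 0,"wy": 0,"wz": 0.06,"dx": -1.8,"dy": 3.7,"dz": 0,"fingers": 0},{"wx": 0,"wy": 0,"wz": 0.12,"dx": -1.8,"dy": 3.7,"dz": 0,"fingers": 0},{"wx": 0,"wy": 0,"wz": 0.12,"dx": -1.8,"dy": 3.7,"dz": 0,"fingers": 0},{"wx": 0,"wy": 0,"wz": 0.12,"dx": -1.8,"dy": 3.7,"dz": 0,"fingers": 0},{"wx": 0,"wy": 0,"wz": 0.12,"dx": -1.8,"dy": 3.7,"dz": 0,"fingers": 0},{"wx": 0,"wy": 0,"wz": 0.12,"dx": -1.8,"dy": 3.7,"dz": 0,"fingers": 0},{"wx": 0,"wy": 0,"wz": 0.12,"dx": -1.8,"dy": 3.7,"dz": 0,"fingers": 0},{"wx": 0,"wy": 0,"wz": 0.12,"dx": -1.8,"dy": 3.7,"dz": 0,"fingers": 0},{"wx": 0,"wy": 0,"wz": 0.12,"dx": -1.8,"dy": 3.7,"dz": 0,"fingers": 0},{"wx": 0,"wy": 0,"wz": 0.12,"dx": -1.8,"dy": 3.7,"dz": 0,"fingers": 0},{"wx": 0,"wy": 0,"wz": 0.12,"dx": -0.9,"dy": 3.7,"dz": 0,"fingers": 0},{"wx": 0,"wy": 0,"wz": 0,"dx": 0,"dy": 0,"dz": 0,"fingers": 0}])

```text
t: 17.7
tool_pos: [0.3664, 0.3658, 0.2171]
orientation: [0.256, 3.115, 0.034]
force: [0.5, -0.4, 0.4]
opening: 0.0932
```

```bash
cat >> h.py <<'E'
def plate(w):
    q=np.asarray(w)[:2]-[595.1,-64.3]; a=np.radians(5.35); return np.array([q[0]*np.cos(a)+q[1]*np.sin(a),-q[0]*np.sin(a)+q[1]*np.cos(a)]).round(1)
def wax(b,x0,x1):
    hsv=cv2.cvtColor(b,cv2.COLOR_BGR2HSV)
    m=((hsv[:,:,0]<16)&(hsv[:,:,1]>120)).astype(np.uint8); m[:160]=0;m[225:]=0;m[:,:x0]=0;m[:,x1:]=0
    p=np.argwhere(m)[:,::-1]; w=onz('top',p,.060)[:,:2]*1000; c=w.mean(0); print('wax',c.round(1),'plate',plate(c),np.sqrt(16*np.linalg.eigvalsh(np.cov(w.T))).round(1))
def overlay(b,box,circs,tag):
    x0,y0,x1,y1=box; s=crop(b,*box,tag); big=cv2.imread(f'pics/{tag}.png'); a=np.linspace(0,2*np.pi,200)
    for (x,y,r,z,col) in circs:
        P=np.c_[x+r*np.cos(a),y+r*np.sin(a),np.full(200,z)]; u=proj('top',P)
        cv2.polylines(big,[np.round((u+.5-[x0,y0])*s).astype(np.int32)],True,col,1)
    cv2.imwrite(f'pics/{tag}.png',big)
def cakes(b,z=.028,box=(165,185,245,275)):
    hsv=cv2.cvtColor(b,cv2.COLOR_BGR2HSV); x0,y0,x1,y1=box; k=6
    big=cv2.resize(b[y0:y1,x0:x1],None,fx=k,fy=k,interpolation=cv2.INTER_CUBIC); h=cv2.cvtColor(big,cv2.COLOR_BGR2HSV)
    m=((h[:,:,0]>15)&(h[:,:,0]<32)&(h[:,:,1]>85)&(h[:,:,2]>125)).astype(np.uint8)
    m=cv2.morphologyEx(m,cv2.MORPH_OPEN,np.ones((9,9)))
    n,l,s,c=cv2.connectedComponentsWithStats(m,connectivity=4)
    for i in range(1,n):
        if s[i,4]<1500: continue
        p=(np.argwhere(l==i)[:,::-1]+.5)/k-.5+[x0,y0]; w=onz('top',p,z)[:,:2]*1000; ev,V=np.linalg.eigh(np.cov(w.T)); a=np.degrees(np.arctan2(V[1,1],V[0,1]))
        a=(a+90)%180-90
        print('cake px',p.mean(0).round(1),'w',w.mean(0).round(1),'dim',np.sqrt(12*ev).round(1),'ang',a.round(1))
E
python3 -c "
from h import *
st();b=snap('top','t7');wax(b,300,410);cakes(b)
overlay(b,(290,160,410,240),[(.6105,-.2286,.076,.035,(0,255,0)),(.6105,-.2286,.070,.069,(0,255,255))],'t7c'); crop(b,165,130,345,270,'t7d')"
```

```text
t 17.7 pos [366.4 365.8 217.1] z [ 0.018  0.02  -1.   ] yaw_y 80.61 F [ 0.5 -0.4  0.4] open 93.2 q [ 0.68 -0.12  1.74  0.    1.49 -0.72]
wax [ 609.9 -229.6] plate [  -0.7 -165.9] [123.4 124.1]
cake px [188.3 207.6] w [563.9 377.2] dim [31.2 62. ] ang -3.8
cake px [215.7 235.4] w [470.2 284.6] dim [ 31.1 129.2] ang 2.5
cake px [189.3 237.6] w [464.4 371.3] dim [ 31. 124.] ang 1.6
```

View pics/t7c.png

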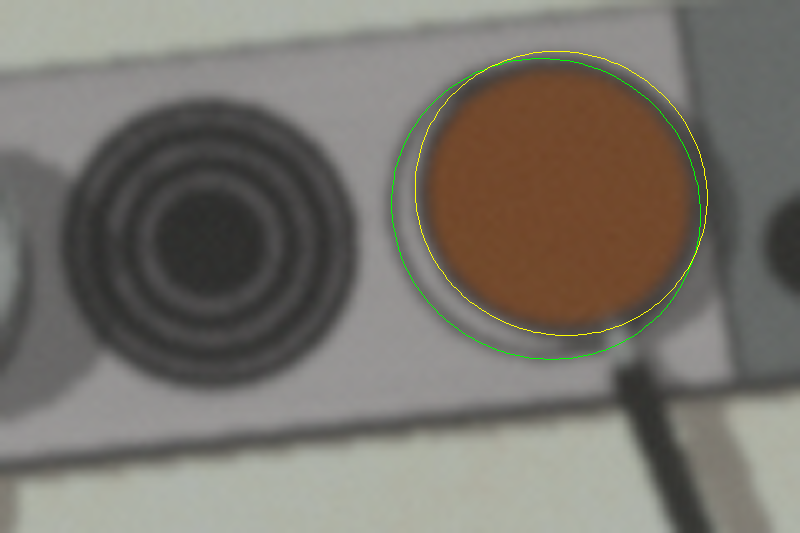

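View pics/t7d.png

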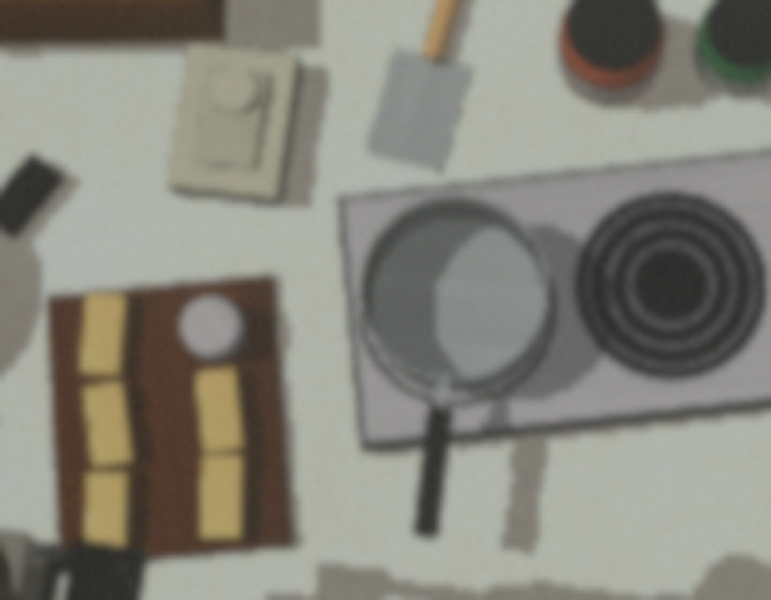

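```bash
python3 - <<'E'
from h import *
b=cv2.imread('pics/t7.png')
overlay(b,(240,165,320,225),[(.581,.1015,.070,.103,(0,255,255)),(.581,.1015,.067,.103,(0,255,255)),(.581,.1015,.070,.035,(0,0,255)),(.5797,.0999,.076,.035,(0,255,0))],'t7e')
k=8;x0,y0,x1,y1=165,185,245,275
big=cv2.resize(b[y0:y1,x0:x1],None,fx=k,fy=k,interpolation=cv2.INTER_CUBIC); h=cv2.cvtColor(big,cv2.COLOR_BGR2HSV)
m=((h[:,:,0]>15)&(h[:,:,0]<32)&(h[:,:,1]>85)&(h[:,:,2]>125)).astype(np.uint8)
e=cv2.erode(m,np.ones((25,25)))
n,mk,s,c=cv2.connectedComponentsWithStats(e)
print(s[1:,4],c[1:]/k+[x0,y0])
mk=mk.astype(np.int32); bg=cv2.dilate(m,np.ones((5,5)))==0
mk[bg]=n; mk[(bg==0)&(mk==0)]=0
v=h[:,:,2]; ws=cv2.watershed(cv2.GaussianBlur(255-cv2.merge([v,v,v]),(5,5),0),mk)
for i in range(1,n):
    p=(np.argwhere((ws==i)&(m>0))[:,::-1]+.5)/k-.5+[x0,y0]
    w=onz('top',p,.028)[:,:2]*1000; ev,V=np.linalg.eigh(np.cov(w.T)); a=np.degrees(np.arctan2(V[1,1],V[0,1])); a=(a+90)%180-90
    print(i,'px',p.mean(0).round(1),'w',w.mean(0).round(1),'dim',np.sqrt(12*ev).round(1),'ang',a.round(1))
E
```

```text
[ 6060 13968  6113  5407] [[188.77196782 208.04434818]
 [216.18075243 236.11148697]
 [189.86275151 228.95945117]
 [189.56699649 248.26537359]]
1 px [188.7 207.8] w [563.3 376.1] dim [26.  58.4] ang -2.6
2 px [215.7 234.9] w [471.9 284.7] dim [ 27.7 127. ] ang 2.3
3 px [189.6 228.2] w [495.1 371.2] dim [29.4 59. ] ang 8.5
4 px [189. 248.] w [430.2 371.2] dim [26.4 51.8] ang 2.9
```

View pics/t7e.png

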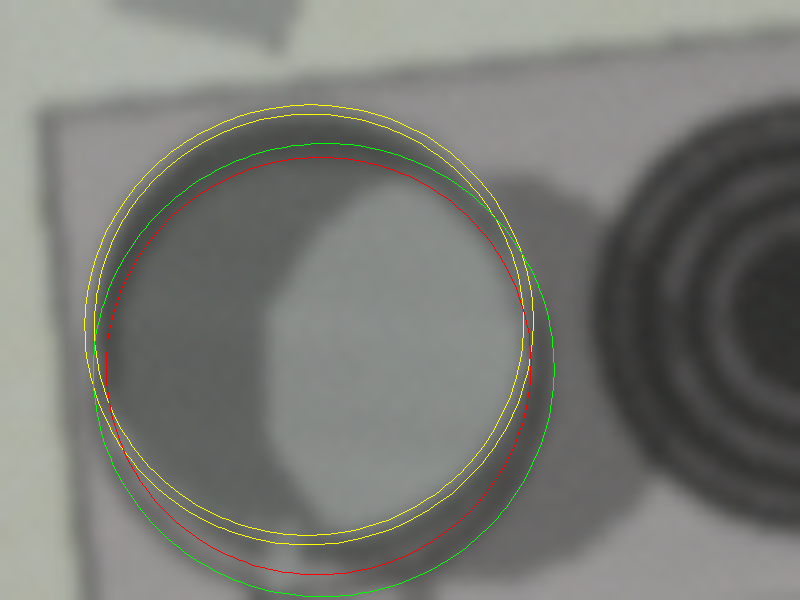

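```bash
python3 - <<'E'
from h import *
for n,p in dict(c1=(170,161),c3=(178,309),c4=(172,457),u2=(361,286),l2=(364,431)).items():
    q=np.array(p)*80/565+[165,185]-.43; print(n,q.round(1),(onz('top',q,.028)[0]*1000).round(1))
E
```

```text
c1 [188.6 207.4] [564.7 376.3  28. ]
c3 [189.8 228.3] [494.7 370.6  28. ]
c4 [188.9 249.3] [426.  371.5  28. ]
u2 [215.7 225.1] [504.2 285.4  28. ]
l2 [216.1 245.6] [436.8 282.9  28. ]
```

Emit:
send_rows(series=[{"wx": -0.02,"wy": 0.018,"wz": 0.06,"dx": 2.3,"dy": -2.8,"dz": -1,"fingers": 100},{"wx": 0,"wy": 0,"wz": 0.06,"dx": 2.3,"dy": -2.8,"dz": -2,"fingers": 100},{"wx": 0,"wy": 0,"wz": 0.04,"dx": 2.0,"dy": -2.4,"dz": -3,"fingers": 100},{"wx": 0,"wy": 0,"wz": 0,"dx": 0,"dy": 0,"dz": -3,"fingers": 100},{"wx": 0,"wy": 0,"wz": 0,"dx": 0,"dy": 0,"dz": 0,"fingers": 100},{"wx": 0,"wy": 0,"wz": 0,"dx": 0,"dy": 0,"dz": 0,"fingers": 100}])

```text
t: 18.25
tool_pos: [0.4349, 0.2815, 0.13]
orientation: [0.004, 3.134, 0.001]
force: [0.5, 0.7, 0.5]
opening: 0.0585
```

```bash
python3 -c "
from h import *
st()"
```

```text
t 18.25 pos [434.9 281.5 130. ] z [ 0.008  0.001 -1.   ] yaw_y 89.85 F [0.5 0.7 0.5] open 58.5 q [ 0.48 -0.04  1.83 -0.    1.35 -1.09]
```

Emit:
send_rows(series=[{"wx": 0,"wy": 0.01,"wz": 0,"dx": 0.2,"dy": 0.2,"dz": -3,"fingers": 100},{"wx": 0,"wy": 0,"wz": 0,"dx": 0,"dy": 0,"dz": -3,"fingers": 100},{"wx": 0,"wy": 0,"wz": 0,"dx": 0,"dy": 0,"dz": -3,"fingers": 100},{"wx": 0,"wy": 0,"wz": 0,"dx": 0,"dy": 0,"dz": 0,"fingers": 100},{"wx": 0,"wy": 0,"wz": 0,"dx": 0,"dy": 0,"dz": 0,"fingers": 100}])

```text
t: 18.67
tool_pos: [0.4413, 0.287, 0.0494]
orientation: [0.011, 3.132, 0.01]
force: [0.3, -0.1, 0.7]
opening: 0.0568
```

```bash
python3 -c "
from h import *
st()"
```

```text
t 18.67 pos [441.3 287.   49.4] z [ 0.01   0.006 -1.   ] yaw_y 89.6 F [ 0.3 -0.1  0.7] open 56.8 q [ 0.48  0.07  1.87  0.    1.19 -1.09]
```

Emit:
send_rows(series=[{"wx": -0.006,"wy": 0.01,"wz": 0,"dx": -0.5,"dy": -0.5,"dz": -1.5,"fingers": 100},{"wx": 0,"wy": 0,"wz": 0,"dx": -0.1,"dy": -0.1,"dz": -1.4,"fingers": 100},{"wx": 0,"wy": 0,"wz": 0,"dx": 0,"dy": 0,"dz": -0.5,"fingers": 100},{"wx": 0,"wy": 0,"wz": 0,"dx": 0,"dy": 0,"dz": 0,"fingers": 100},{"wx": 0,"wy": 0,"wz": 0,"dx": 0,"dy": 0,"dz": 0,"fingers": 100}])

```text
t: 19.08
tool_pos: [0.4394, 0.2841, 0.0236]
orientation: [0.01, 3.132, 0.008]
force: [-0.0, -0.2, -0.7]
opening: 0.0568
```

```bash
python3 -c "
from h import *
st();b=snap('side','s8');crop(b,225,245,345,335,'s8c')"
```

```text
t 19.08 pos [439.4 284.1  23.6] z [ 0.009  0.005 -1.   ] yaw_y 89.63 F [-0.  -0.2 -0.7] open 56.8 q [ 0.48  0.1   1.89  0.    1.14 -1.09]
```

View pics/s8c.png

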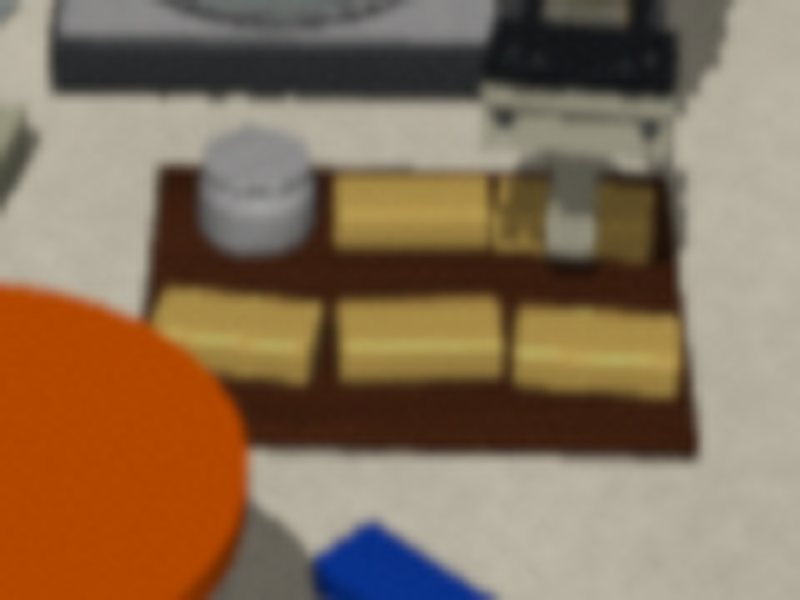

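Emit:
send_rows(series=[{"wx": -0.005,"wy": 0.01,"wz": 0,"dx": -0.3,"dy": -0.1,"dz": -0.9,"fingers": 100},{"wx": 0,"wy": 0,"wz": 0,"dx": 0,"dy": 0,"dz": 0,"fingers": 150},{"wx": 0,"wy": 0,"wz": 0,"dx": 0,"dy": 0,"dz": 0,"fingers": 200},{"wx": 0,"wy": 0,"wz": 0,"dx": 0,"dy": 0,"dz": 0,"fingers": 200},{"wx": 0,"wy": 0,"wz": 0,"dx": 0,"dy": 0,"dz": 0,"fingers": 200},{"wx": 0,"wy": 0,"wz": 0,"dx": 0,"dy": 0,"dz": 0,"fingers": 200}], newtons=15)

```text
t: 19.63
tool_pos: [0.4381, 0.284, 0.0167]
orientation: [0.01, 3.14, 0.002]
force: [0.1, 0.7, 0.2]
opening: 0.0316
```

```bash
python3 -c "
from h import *
st()"
```

```text
t 19.63 pos [438.1 284.   16.7] z [ 0.002  0.001 -1.   ] yaw_y 89.62 F [0.1 0.7 0.2] open 31.6 q [ 0.48  0.12  1.89  0.    1.13 -1.09]
```

Emit:
send_rows(series=[{"wx": 0,"wy": 0,"wz": 0,"dx": 0,"dy": 0,"dz": 2,"fingers": 200},{"wx": 0,"wy": 0,"wz": 0,"dx": 0,"dy": 0,"dz": 4,"fingers": 200},{"wx": 0,"wy": 0,"wz": 0,"dx": 0,"dy": 0,"dz": 4,"fingers": 200},{"wx": 0,"wy": 0,"wz": 0,"dx": 0.5,"dy": -0.5,"dz": 4,"fingers": 200},{"wx": 0,"wy": 0,"wz": 0,"dx": 2.6,"dy": -2.8,"dz": 1,"fingers": 200},{"wx": 0,"wy": 0,"wz": 0,"dx": 2.6,"dy": -2.8,"dz": 0,"fingers": 200},{"wx": 0,"wy": 0,"wz": 0,"dx": 2.6,"dy": -2.8,"dz": 0,"fingers": 200},{"wx": 0,"wy": 0,"wz": 0,"dx": 2.6,"dy": -2.8,"dz": 0,"fingers": 200},{"wx": 0,"wy": 0,"wz": 0,"dx": 2.6,"dy": -2.8,"dz": 0,"fingers": 200},{"wx": 0,"wy": 0,"wz": 0,"dx": 2.2,"dy": -2.4,"dz": 0,"fingers": 200},{"wx": 0,"wy": 0,"wz": 0,"dx": 0,"dy": 0,"dz": 0,"fingers": 200},{"wx": 0,"wy": 0,"wz": 0,"dx": 0,"dy": 0,"dz": 0,"fingers": 200}])

```text
t: 20.63
tool_pos: [0.5978, 0.1048, 0.1757]
orientation: [0.002, 3.138, -0.002]
force: [0.2, -0.1, -1.3]
opening: 0.0317
```

```bash
python3 -c "
from h import *
st()"
```

```text
t 20.63 pos [597.8 104.8 175.7] z [ 0.004 -0.001 -1.   ] yaw_y 89.91 F [ 0.2 -0.1 -1.3] open 31.7 q [ 0.09  0.17  1.53 -0.    1.44 -1.48]
```

Emit:
send_rows(series=[{"wx": 0,"wy": 0.005,"wz": 0,"dx": 0.6,"dy": -0.4,"dz": -2,"fingers": 200},{"wx": 0,"wy": 0.003,"wz": 0,"dx": 0,"dy": 0,"dz": -2.5,"fingers": 200},{"wx": 0,"wy": 0.003,"wz": 0,"dx": 0,"dy": 0,"dz": -2,"fingers": 200},{"wx": 0,"wy": 0,"wz": 0,"dx": 0,"dy": 0,"dz": 0,"fingers": 200},{"wx": 0,"wy": 0,"wz": 0,"dx": 0,"dy": 0,"dz": 0,"fingers": 200}])

```text
t: 21.05
tool_pos: [0.6035, 0.1024, 0.1105]
orientation: [-0.002, -3.137, 0.0]
force: [0.2, 0.1, 0.5]
opening: 0.0317
```

```bash
python3 -c "
from h import *
st()"
```

```text
t 21.05 pos [603.5 102.4 110.5] z [-0.005 -0.    -1.   ] yaw_y 89.91 F [0.2 0.1 0.5] open 31.7 q [ 0.08  0.24  1.57  0.    1.34 -1.49]
```

Emit:
send_rows(series=[{"wx": 0,"wy": -0.002,"wz": 0,"dx": 0.1,"dy": -0.1,"dz": -2,"fingers": 200},{"wx": 0,"wy": 0,"wz": 0,"dx": 0,"dy": 0,"dz": -2,"fingers": 200},{"wx": 0,"wy": 0,"wz": 0,"dx": 0,"dy": 0,"dz": -1.8,"fingers": 200},{"wx": 0,"wy": 0,"wz": 0,"dx": 0,"dy": 0,"dz": -0.7,"fingers": 200},{"wx": 0,"wy": 0,"wz": 0,"dx": 0,"dy": 0,"dz": 0,"fingers": 200},{"wx": 0,"wy": 0,"wz": 0,"dx": 0,"dy": 0,"dz": 0,"fingers": 200}])

```text
t: 21.55
tool_pos: [0.6068, 0.1057, 0.0526]
orientation: [-0.005, 3.135, 0.002]
force: [-0.5, -0.3, -1.0]
opening: 0.0321
```

```bash
python3 -c "
from h import *
st()"
```

```text
t 21.55 pos [606.8 105.7  52.6] z [ 0.006  0.001 -1.   ] yaw_y 90.19 F [-0.5 -0.3 -1. ] open 32.1 q [ 0.09  0.3   1.61  0.    1.23 -1.49]
```

Emit:
send_rows(series=[{"wx": 0,"wy": 0.006,"wz": 0,"dx": -0.1,"dy": -0.4,"dz": -0.5,"fingers": 200},{"wx": 0,"wy": 0,"wz": 0,"dx": 0,"dy": 0,"dz": 0,"fingers": 200},{"wx": 0,"wy": 0,"wz": 0,"dx": 0,"dy": 0,"dz": 0,"fingers": 140},{"wx": 0,"wy": 0,"wz": 0,"dx": 0,"dy": 0,"dz": 0,"fingers": 140},{"wx": 0,"wy": 0,"wz": 0,"dx": 0,"dy": 0,"dz": 0,"fingers": 140},{"wx": 0,"wy": 0,"wz": 0,"dx": 0,"dy": 0,"dz": 2,"fingers": 140},{"wx": 0,"wy": 0,"wz": 0,"dx": 0,"dy": 0,"dz": 4,"fingers": 140},{"wx": 0,"wy": 0,"wz": 0,"dx": 0,"dy": 0,"dz": 4,"fingers": 140},{"wx": 0,"wy": 0,"wz": 0,"dx": -0.5,"dy": 0.5,"dz": 4,"fingers": 100},{"wx": 0,"wy": 0,"wz": 0,"dx": -2.2,"dy": 3.2,"dz": 0,"fingers": 100},{"wx": 0,"wy": 0,"wz": 0,"dx": -2.2,"dy": 3.2,"dz": 0,"fingers": 100},{"wx": 0,"wy": 0,"wz": 0,"dx": -2.2,"dy": 3.2,"dz": 0,"fingers": 100},{"wx": 0,"wy": 0,"wz": 0,"dx": -2.2,"dy": 3.2,"dz": 0,"fingers": 100},{"wx": 0,"wy": 0,"wz": 0,"dx": -1.2,"dy": 3.0,"dz": 0,"fingers": 100},{"wx": 0,"wy": 0,"wz": 0,"dx": 0,"dy": 0,"dz": 0,"fingers": 100}])

```text
t: 22.8
tool_pos: [0.4999, 0.2682, 0.2051]
orientation: [0.008, 3.127, 0.01]
force: [0.2, -0.5, -0.8]
opening: 0.0566
```

```bash
python3 -c "
from h import *
st();b=snap('top','t9');crop(b,165,150,325,270,'t9c')"
```

```text
t 22.8 pos [499.9 268.2 205.1] z [ 0.015  0.006 -1.   ] yaw_y 89.73 F [ 0.2 -0.5 -0.8] open 56.6 q [ 0.4   0.03  1.62  0.    1.48 -1.16]
```

View pics/t9c.png

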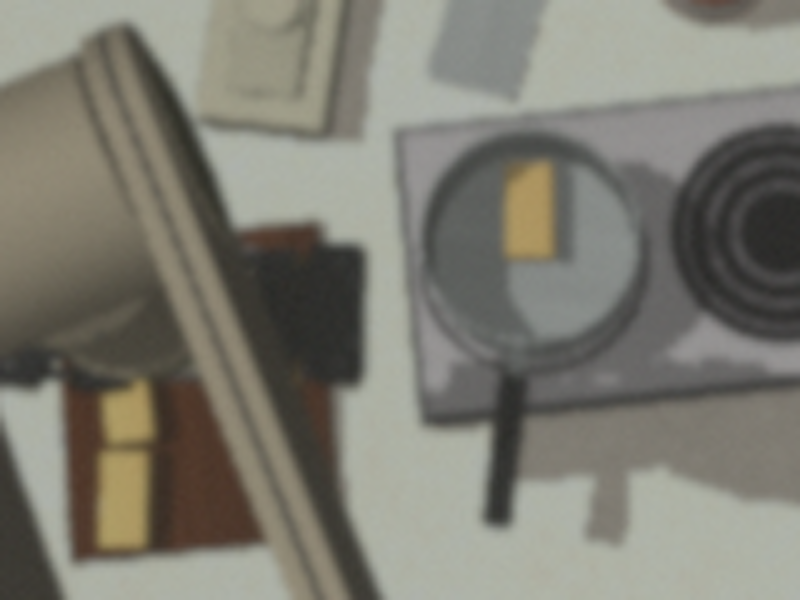

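Emit:
send_rows(series=[{"wx": -0.006,"wy": 0.018,"wz": 0.06,"dx": 0.4,"dy": 1.5,"dz": -2,"fingers": 100},{"wx": 0,"wy": 0,"wz": 0.045,"dx": 0,"dy": 0,"dz": -3.5,"fingers": 100},{"wx": 0,"wy": 0,"wz": 0,"dx": -0.1,"dy": 0,"dz": -4,"fingers": 100},{"wx": 0,"wy": 0,"wz": 0,"dx": -0.1,"dy": 0,"dz": -3,"fingers": 100},{"wx": 0,"wy": 0,"wz": 0,"dx": 0,"dy": 0,"dz": -2,"fingers": 100},{"wx": 0,"wy": 0,"wz": 0,"dx": 0,"dy": 0,"dz": 0,"fingers": 100},{"wx": 0,"wy": 0,"wz": 0,"dx": 0,"dy": 0,"dz": 0,"fingers": 100}])

```text
t: 23.43
tool_pos: [0.5085, 0.2774, 0.0602]
orientation: [-0.164, 3.13, 0.0]
force: [0.2, 0.7, 0.7]
opening: 0.0563
```

```bash
python3 -c "
from h import *
st();b=snap('side','s10');crop(b,225,225,345,335,'s10c')"
```

```text
t 23.43 pos [508.5 277.4  60.2] z [ 0.007  0.    -1.   ] yaw_y 96.01 F [0.2 0.7 0.7] open 56.3 q [ 0.41  0.2   1.71 -0.    1.22 -1.26]
```

View pics/s10c.png

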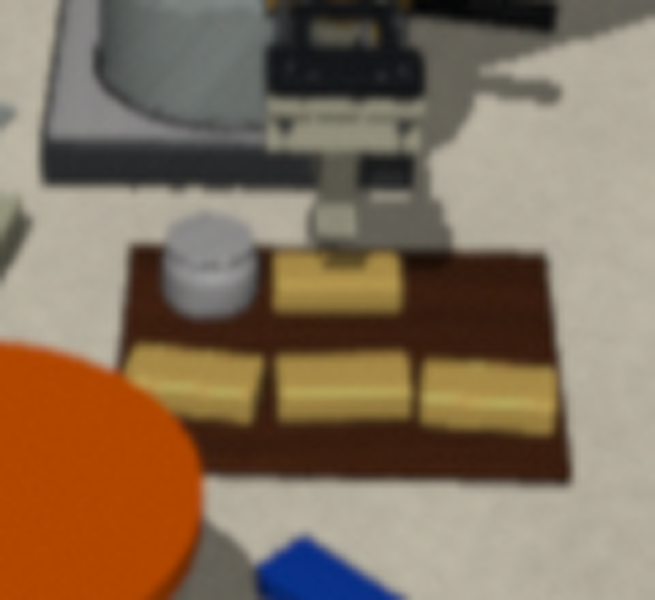

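Emit:
send_rows(series=[{"wx": 0,"wy": 0.008,"wz": 0,"dx": -0.6,"dy": 0.7,"dz": -1.0,"fingers": 100},{"wx": 0,"wy": 0,"wz": 0,"dx": -0.1,"dy": 0.1,"dz": -1.6,"fingers": 100},{"wx": 0,"wy": 0,"wz": 0,"dx": 0,"dy": 0,"dz": -1.6,"fingers": 100},{"wx": 0,"wy": 0,"wz": 0,"dx": 0,"dy": 0,"dz": -0.6,"fingers": 100},{"wx": 0,"wy": 0,"wz": 0,"dx": 0,"dy": 0,"dz": 0,"fingers": 100},{"wx": 0,"wy": 0,"wz": 0,"dx": 0,"dy": 0,"dz": 0,"fingers": 100}])

```text
t: 23.98
tool_pos: [0.508, 0.2889, 0.0202]
orientation: [-0.16, 3.125, 0.01]
force: [-0.1, 0.5, 0.4]
opening: 0.0565
```

```bash
python3 -c "
from h import *
st()"
```

```text
t 23.98 pos [508.  288.9  20.2] z [ 0.012  0.007 -1.   ] yaw_y 95.87 F [-0.1  0.5  0.4] open 56.5 q [ 0.43  0.26  1.72  0.    1.15 -1.25]
```

Correct x and y by -4, -3 and z by -5, then close.

Emit:
send_rows(series=[{"wx": -0.007,"wy": 0.012,"wz": 0,"dx": -0.4,"dy": -0.3,"dz": -0.4,"fingers": 100},{"wx": 0,"wy": 0,"wz": 0,"dx": 0,"dy": 0,"dz": 0,"fingers": 150},{"wx": 0,"wy": 0,"wz": 0,"dx": 0,"dy": 0,"dz": 0,"fingers": 200},{"wx": 0,"wy": 0,"wz": 0,"dx": 0,"dy": 0,"dz": 0,"fingers": 200},{"wx": 0,"wy": 0,"wz": 0,"dx": 0,"dy": 0,"dz": 0,"fingers": 200},{"wx": 0,"wy": 0,"wz": 0,"dx": 0,"dy": 0,"dz": 0,"fingers": 200}])

```text
t: 24.48
tool_pos: [0.5066, 0.2872, 0.0207]
orientation: [-0.161, 3.133, 0.003]
force: [0.3, 0.5, -0.5]
opening: 0.032
```

```bash
python3 -c "
from h import *
st()"
```

```text
t 24.48 pos [506.6 287.2  20.7] z [ 0.004  0.002 -1.   ] yaw_y 95.87 F [ 0.3  0.5 -0.5] open 32.0 q [ 0.43  0.26  1.72  0.    1.16 -1.25]
```

Emit:
send_rows(series=[{"wx": 0,"wy": 0,"wz": 0,"dx": 0,"dy": 0,"dz": 0,"fingers": 130},{"wx": 0,"wy": 0,"wz": 0,"dx": 0,"dy": 0,"dz": 0,"fingers": 130},{"wx": 0,"wy": 0.005,"wz": 0,"dx": -0.1,"dy": 0,"dz": -0.7,"fingers": 130},{"wx": 0,"wy": 0,"wz": 0,"dx": 0,"dy": 0,"dz": 0,"fingers": 130},{"wx": 0,"wy": 0,"wz": 0,"dx": 0,"dy": 0,"dz": 0,"fingers": 200},{"wx": 0,"wy": 0,"wz": 0,"dx": 0,"dy": 0,"dz": 0,"fingers": 200},{"wx": 0,"wy": 0,"wz": 0,"dx": 0,"dy": 0,"dz": 0,"fingers": 200},{"wx": 0,"wy": 0,"wz": 0,"dx": 0,"dy": 0,"dz": 0,"fingers": 200}])

```text
t: 25.15
tool_pos: [0.5054, 0.2871, 0.0129]
orientation: [0.16, -3.136, -0.004]
force: [-0.1, -0.7, 1.0]
opening: 0.032
```

```bash
python3 -c "
from h import *
st()"
```

```text
t 25.15 pos [505.4 287.1  12.9] z [-0.001  0.002 -1.   ] yaw_y 95.86 F [-0.1 -0.7  1. ] open 32.0 q [ 0.43  0.27  1.72  0.    1.15 -1.25]
```

Emit:
send_rows(series=[{"wx": 0,"wy": 0,"wz": 0,"dx": 0,"dy": 0,"dz": 2,"fingers": 200},{"wx": 0,"wy": 0,"wz": 0,"dx": 0,"dy": 0,"dz": 4,"fingers": 200},{"wx": 0,"wy": 0,"wz": 0,"dx": 0,"dy": 0,"dz": 4,"fingers": 200},{"wx": 0,"wy": 0,"wz": 0,"dx": 0,"dy": 0,"dz": 4,"fingers": 200},{"wx": 0,"wy": 0,"wz": -0.11,"dx": 0.4,"dy": -1.4,"dz": 1,"fingers": 200},{"wx": 0,"wy": 0,"wz": -0.12,"dx": 0.4,"dy": -1.4,"dz": 0,"fingers": 200},{"wx": 0,"wy": 0,"wz": -0.12,"dx": 0.4,"dy": -1.4,"dz": 0,"fingers": 200},{"wx": 0,"wy": 0,"wz": -0.12,"dx": 0.4,"dy": -1.4,"dz": 0,"fingers": 200},{"wx": 0,"wy": 0,"wz": -0.12,"dx": 0.4,"dy": -1.4,"dz": 0,"fingers": 200},{"wx": 0,"wy": 0,"wz": -0.12,"dx": 0.4,"dy": -1.4,"dz": 0,"fingers": 200},{"wx": 0,"wy": 0,"wz": -0.12,"dx": 0.4,"dy": -1.4,"dz": 0,"fingers": 200},{"wx": 0,"wy": 0,"wz": -0.12,"dx": 0.4,"dy": -1.4,"dz": 0,"fingers": 200},{"wx": 0,"wy": 0,"wz": -0.12,"dx": 0.4,"dy": -1.4,"dz": 0,"fingers": 200},{"wx": 0,"wy": 0,"wz": -0.12,"dx": 0.4,"dy": -1.4,"dz": 0,"fingers": 200},{"wx": 0,"wy": 0,"wz": -0.12,"dx": 0.4,"dy": -1.4,"dz": 0,"fingers": 200},{"wx": 0,"wy": 0,"wz": -0.12,"dx": 0.4,"dy": -1.4,"dz": 0,"fingers": 200},{"wx": 0,"wy": 0,"wz": -0.12,"dx": 0.4,"dy": -1.4,"dz": 0,"fingers": 200},{"wx": 0,"wy": 0,"wz": -0.12,"dx": 0.2,"dy": -0.4,"dz": 0,"fingers": 200},{"wx": 0,"wy": 0,"wz": 0,"dx": 0,"dy": 0,"dz": 0,"fingers": 200},{"wx": 0,"wy": 0,"wz": 0,"dx": 0,"dy": 0,"dz": 0,"fingers": 200}])

```text
t: 26.82
tool_pos: [0.5576, 0.0909, 0.1711]
orientation: [2.288, 2.147, 0.013]
force: [0.0, 0.3, -0.3]
opening: 0.0319
```

```bash
python3 -c "
from h import *
st()"
```

```text
t 26.82 pos [557.6  90.9 171.1] z [ 0.009  0.003 -1.   ] yaw_y -3.65 F [ 0.   0.3 -0.3] open 31.9 q [0.07 0.05 1.66 0.   1.42 0.13]
```

Emit:
send_rows(series=[{"wx": -0.003,"wy": 0.009,"wz": 0.064,"dx": 2.6,"dy": 0.6,"dz": 0,"fingers": 200},{"wx": 0,"wy": 0,"wz": 0,"dx": 2.5,"dy": 0.5,"dz": -1,"fingers": 200},{"wx": 0,"wy": 0,"wz": 0,"dx": 0,"dy": 0,"dz": -2,"fingers": 200},{"wx": 0,"wy": 0,"wz": 0,"dx": 0,"dy": 0,"dz": -2,"fingers": 200},{"wx": 0,"wy": 0,"wz": 0,"dx": 0,"dy": 0,"dz": 0,"fingers": 200},{"wx": 0,"wy": 0,"wz": 0,"dx": 0,"dy": 0,"dz": 0,"fingers": 200}])

```text
t: 27.32
tool_pos: [0.6076, 0.1055, 0.1182]
orientation: [-2.185, -2.253, 0.004]
force: [0.3, -0.4, 0.1]
opening: 0.032
```

```bash
python3 -c "
from h import *
st()"
```

```text
t 27.32 pos [607.6 105.5 118.2] z [-0.004  0.    -1.   ] yaw_y 1.77 F [ 0.3 -0.4  0.1] open 32.0 q [0.09 0.24 1.55 0.   1.36 0.06]
```

Emit:
send_rows(series=[{"wx": 0,"wy": 0,"wz": -0.02,"dx": 0.1,"dy": -0.4,"dz": -1.8,"fingers": 200},{"wx": 0,"wy": 0,"wz": 0,"dx": 0,"dy": -0.1,"dz": -1.8,"fingers": 200},{"wx": 0,"wy": 0,"wz": 0,"dx": 0,"dy": 0,"dz": -1.6,"fingers": 200},{"wx": 0,"wy": 0,"wz": 0,"dx": 0,"dy": 0,"dz": 0,"fingers": 200},{"wx": 0,"wy": 0,"wz": 0,"dx": 0,"dy": 0,"dz": 0,"fingers": 200}])

```text
t: 27.73
tool_pos: [0.6104, 0.1026, 0.0719]
orientation: [2.196, 2.246, 0.004]
force: [0.4, -0.7, 0.1]
opening: 0.0317
```

```bash
python3 -c "
from h import *
st()"
```

```text
t 27.73 pos [610.4 102.6  71.9] z [ 0.002  0.002 -1.   ] yaw_y 1.27 F [ 0.4 -0.7  0.1] open 31.7 q [0.08 0.29 1.58 0.   1.27 0.06]
```

Emit:
send_rows(series=[{"wx": 0,"wy": 0,"wz": 0,"dx": 0,"dy": -0.1,"dz": -1.0,"fingers": 200},{"wx": 0,"wy": 0,"wz": 0,"dx": 0,"dy": 0,"dz": 0,"fingers": 200},{"wx": 0,"wy": 0,"wz": 0,"dx": 0,"dy": 0,"dz": 0,"fingers": 200}])

```text
t: 27.98
tool_pos: [0.6125, 0.1022, 0.0658]
orientation: [2.191, 2.246, 0.011]
force: [0.4, 0.9, 0.0]
opening: 0.0318
```

```bash
python3 -c "
from h import *
st()"
```

```text
t 27.98 pos [612.5 102.2  65.8] z [ 0.008  0.002 -1.   ] yaw_y 1.42 F [0.4 0.9 0. ] open 31.8 q [0.08 0.3  1.59 0.   1.25 0.06]
```

Emit:
send_rows(series=[{"wx": 0,"wy": 0.008,"wz": 0,"dx": -0.5,"dy": 0,"dz": -0.4,"fingers": 200},{"wx": 0,"wy": 0,"wz": 0,"dx": 0,"dy": 0,"dz": 0,"fingers": 200},{"wx": 0,"wy": 0,"wz": 0,"dx": 0,"dy": 0,"dz": 0,"fingers": 155},{"wx": 0,"wy": 0,"wz": 0,"dx": 0,"dy": 0,"dz": 0,"fingers": 155},{"wx": 0,"wy": 0,"wz": 0,"dx": 0,"dy": 0,"dz": 0,"fingers": 155}])

```text
t: 28.4
tool_pos: [0.6085, 0.1024, 0.0642]
orientation: [2.193, 2.249, 0.005]
force: [1.0, -0.9, 0.0]
opening: 0.0363
```

```bash
python3 -c "
from h import *
st()"
```

```text
t 28.4 pos [608.5 102.4  64.2] z [ 0.002  0.002 -1.   ] yaw_y 1.45 F [ 1.  -0.9  0. ] open 36.3 q [0.08 0.29 1.59 0.   1.25 0.06]
```

Emit:
send_rows(series=[{"wx": 0,"wy": 0,"wz": 0,"dx": 0,"dy": 0,"dz": 1,"fingers": 155},{"wx": 0,"wy": 0,"wz": 0,"dx": 0,"dy": 0,"dz": 3,"fingers": 155},{"wx": 0,"wy": 0,"wz": 0,"dx": 0,"dy": 0,"dz": 4,"fingers": 155},{"wx": 0,"wy": 0,"wz": 0,"dx": 0,"dy": 0,"dz": 4,"fingers": 100},{"wx": 0,"wy": 0,"wz": 0.1,"dx": -1.2,"dy": 2,"dz": 1,"fingers": 100},{"wx": 0,"wy": 0,"wz": 0.12,"dx": -1.4,"dy": 2.1,"dz": 0,"fingers": 100},{"wx": 0,"wy": 0,"wz": 0.12,"dx": -1.4,"dy": 2.1,"dz": 0,"fingers": 100},{"wx": 0,"wy": 0,"wz": 0.12,"dx": -1.4,"dy": 2.1,"dz": 0,"fingers": 100},{"wx": 0,"wy": 0,"wz": 0.12,"dx": -1.4,"dy": 2.1,"dz": 0,"fingers": 100},{"wx": 0,"wy": 0,"wz": 0.12,"dx": -1.4,"dy": 2.1,"dz": 0,"fingers": 100},{"wx": 0,"wy": 0,"wz": 0.12,"dx": -1.4,"dy": 2.1,"dz": 0,"fingers": 100},{"wx": 0,"wy": 0,"wz": 0.12,"dx": -1.4,"dy": 2.1,"dz": 0,"fingers": 100},{"wx": 0,"wy": 0,"wz": 0.12,"dx": -1.4,"dy": 2.1,"dz": 0,"fingers": 100},{"wx": 0,"wy": 0,"wz": 0.12,"dx": -1.4,"dy": 2.1,"dz": 0,"fingers": 100},{"wx": 0,"wy": 0,"wz": 0.12,"dx": -1.4,"dy": 2.1,"dz": 0,"fingers": 100},{"wx": 0,"wy": 0,"wz": 0.12,"dx": -1.4,"dy": 2.1,"dz": 0,"fingers": 100},{"wx": 0,"wy": 0,"wz": 0.08,"dx": -1.4,"dy": 2.1,"dz": 0,"fingers": 100},{"wx": 0,"wy": 0,"wz": 0,"dx": 0,"dy": 0,"dz": 0,"fingers": 100},{"wx": 0,"wy": 0,"wz": 0,"dx": 0,"dy": 0,"dz": 0,"fingers": 100}])

```text
t: 29.98
tool_pos: [0.4195, 0.3854, 0.2207]
orientation: [-0.029, 3.13, 0.029]
force: [0.4, 0.0, -0.1]
opening: 0.0565
```

```bash
python3 -c "
from h import *
st();b=snap('top','t11');crop(b,165,150,325,270,'t11c');b=snap('side','s11');crop(b,225,205,345,335,'s11c')"
```

```text
t 29.98 pos [419.5 385.4 220.7] z [ 0.011  0.019 -1.   ] yaw_y 91.06 F [ 0.4  0.  -0.1] open 56.5 q [ 0.65  0.03  1.59  0.01  1.5  -0.94]
```

View pics/t11c.png

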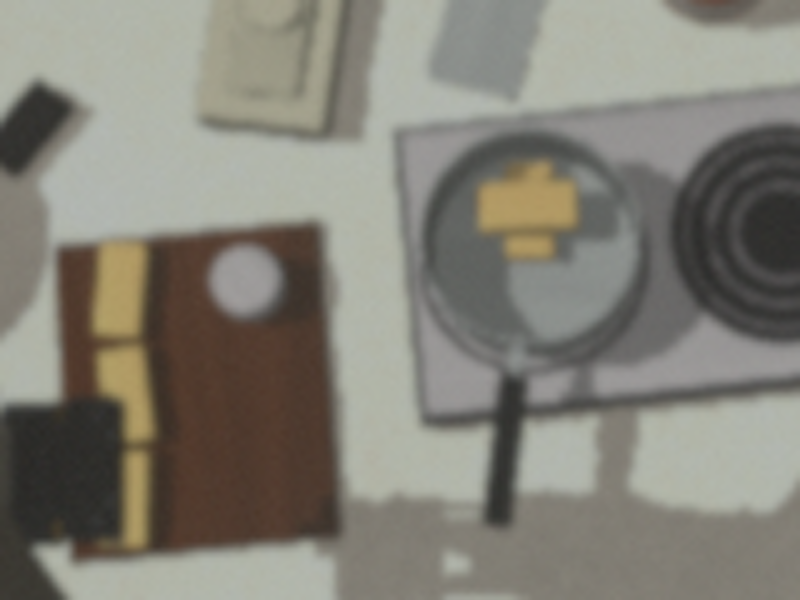

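View pics/s11c.png

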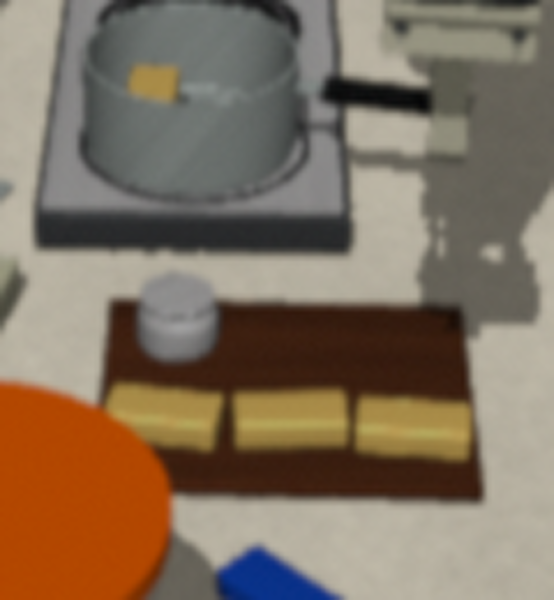

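Emit:
send_rows(series=[{"wx": -0.019,"wy": 0.013,"wz": -0.025,"dx": 0.6,"dy": -1.4,"dz": -2,"fingers": 100},{"wx": 0,"wy": 0,"wz": 0,"dx": 0,"dy": 0,"dz": -4,"fingers": 100},{"wx": 0,"wy": 0,"wz": 0,"dx": 0,"dy": 0,"dz": -4,"fingers": 100},{"wx": 0,"wy": 0,"wz": 0,"dx": 0,"dy": 0,"dz": -4,"fingers": 100},{"wx": 0,"wy": 0,"wz": 0,"dx": 0,"dy": 0,"dz": -2,"fingers": 100},{"wx": 0,"wy": 0,"wz": 0,"dx": 0,"dy": 0,"dz": 0,"fingers": 100},{"wx": 0,"wy": 0,"wz": 0,"dx": 0,"dy": 0,"dz": 0,"fingers": 100}])

```text
t: 30.67
tool_pos: [0.4317, 0.3582, 0.0528]
orientation: [-0.052, -3.141, 0.009]
force: [0.4, -0.3, 0.9]
opening: 0.0565
```

```bash
python3 -c "
from h import *
st()"
```

```text
t 30.67 pos [431.7 358.2  52.8] z [-0.    -0.006 -1.   ] yaw_y 88.12 F [ 0.4 -0.3  0.9] open 56.5 q [ 0.6   0.17  1.76 -0.    1.22 -0.93]
```

Emit:
send_rows(series=[{"wx": 0.006,"wy": 0,"wz": 0.02,"dx": -0.6,"dy": 1.4,"dz": -0.6,"fingers": 100},{"wx": 0,"wy": 0,"wz": 0,"dx": 0,"dy": 0,"dz": -1,"fingers": 100},{"wx": 0,"wy": 0,"wz": 0,"dx": 0,"dy": 0,"dz": -0.8,"fingers": 100},{"wx": 0,"wy": 0,"wz": 0,"dx": 0,"dy": 0,"dz": 0,"fingers": 100},{"wx": 0,"wy": 0,"wz": 0,"dx": 0,"dy": 0,"dz": 0,"fingers": 100}])

```text
t: 31.08
tool_pos: [0.4296, 0.373, 0.0315]
orientation: [0.025, 3.137, 0.006]
force: [0.9, 0.1, 0.6]
opening: 0.0566
```

```bash
python3 -c "
from h import *
st()"
```

```text
t 31.08 pos [429.6 373.   31.5] z [ 0.005  0.003 -1.   ] yaw_y 89.07 F [0.9 0.1 0.6] open 56.6 q [ 0.62  0.21  1.76 -0.    1.17 -0.93]
```

Emit:
send_rows(series=[{"wx": -0.003,"wy": 0.006,"wz": 0,"dx": -0.4,"dy": -0.2,"dz": -0.9,"fingers": 100},{"wx": 0,"wy": 0,"wz": 0,"dx": 0,"dy": 0,"dz": -0.3,"fingers": 100},{"wx": 0,"wy": 0,"wz": 0,"dx": 0,"dy": 0,"dz": 0,"fingers": 130},{"wx": 0,"wy": 0,"wz": 0,"dx": 0,"dy": 0,"dz": 0,"fingers": 200},{"wx": 0,"wy": 0,"wz": 0,"dx": 0,"dy": 0,"dz": 0,"fingers": 200},{"wx": 0,"wy": 0,"wz": 0,"dx": 0,"dy": 0,"dz": 0,"fingers": 200},{"wx": 0,"wy": 0,"wz": 0,"dx": 0,"dy": 0,"dz": 0,"fingers": 200}])

```text
t: 31.67
tool_pos: [0.4267, 0.3719, 0.0209]
orientation: [0.025, 3.14, 0.004]
force: [-0.0, 0.8, 0.0]
opening: 0.0315
```

```bash
python3 -c "
from h import *
st()"
```

```text
t 31.67 pos [426.7 371.9  20.9] z [ 0.002  0.002 -1.   ] yaw_y 89.08 F [-0.   0.8  0. ] open 31.5 q [ 0.63  0.22  1.76  0.    1.15 -0.93]
```

Emit:
send_rows(series=[{"wx": 0,"wy": 0,"wz": 0,"dx": 0,"dy": 0,"dz": 1,"fingers": 200},{"wx": 0,"wy": 0,"wz": 0,"dx": 0,"dy": 0,"dz": 4,"fingers": 200},{"wx": 0,"wy": 0,"wz": 0,"dx": 0,"dy": 0,"dz": 4,"fingers": 200},{"wx": 0,"wy": 0,"wz": 0,"dx": 0,"dy": 0,"dz": 4,"fingers": 200},{"wx": 0,"wy": 0,"wz": -0.11,"dx": 0.9,"dy": -2.0,"dz": 2,"fingers": 200},{"wx": 0,"wy": 0,"wz": -0.12,"dx": 1.0,"dy": -2.1,"dz": 0,"fingers": 200},{"wx": 0,"wy": 0,"wz": -0.12,"dx": 1.0,"dy": -2.1,"dz": 0,"fingers": 200},{"wx": 0,"wy": 0,"wz": -0.12,"dx": 1.0,"dy": -2.1,"dz": 0,"fingers": 200},{"wx": 0,"wy": 0,"wz": -0.12,"dx": 1.0,"dy": -2.1,"dz": 0,"fingers": 200},{"wx": 0,"wy": 0,"wz": -0.12,"dx": 1.0,"dy": -2.1,"dz": 0,"fingers": 200},{"wx": 0,"wy": 0,"wz": -0.12,"dx": 1.0,"dy": -2.1,"dz": 0,"fingers": 200},{"wx": 0,"wy": 0,"wz": -0.12,"dx": 1.0,"dy": -2.1,"dz": 0,"fingers": 200},{"wx": 0,"wy": 0,"wz": -0.12,"dx": 1.0,"dy": -2.1,"dz": 0,"fingers": 200},{"wx": 0,"wy": 0,"wz": -0.12,"dx": 1.0,"dy": -2.1,"dz": 0,"fingers": 200},{"wx": 0,"wy": 0,"wz": -0.12,"dx": 1.0,"dy": -2.1,"dz": 0,"fingers": 200},{"wx": 0,"wy": 0,"wz": -0.12,"dx": 1.0,"dy": -2.1,"dz": 0,"fingers": 200},{"wx": 0,"wy": 0,"wz": -0.1,"dx": 1.0,"dy": -2.1,"dz": 0,"fingers": 200},{"wx": 0,"wy": 0,"wz": 0,"dx": 0,"dy": 0,"dz": 0,"fingers": 200},{"wx": 0,"wy": 0,"wz": 0,"dx": 0,"dy": 0,"dz": 0,"fingers": 200}])

```text
t: 33.25
tool_pos: [0.5592, 0.0856, 0.1983]
orientation: [2.252, 2.163, 0.02]
force: [0.1, 0.6, -0.6]
opening: 0.0316
```

```bash
python3 -c "
from h import *
st()"
```

```text
t 33.25 pos [559.2  85.6 198.3] z [ 0.022 -0.005 -1.   ] yaw_y -2.32 F [ 0.1  0.6 -0.6] open 31.6 q [ 0.07  0.03  1.63 -0.01  1.46  0.11]
```

Emit:
send_rows(series=[{"wx": 0.005,"wy": 0.022,"wz": 0.04,"dx": -0.5,"dy": 1.6,"dz": -1,"fingers": 200},{"wx": 0,"wy": 0,"wz": 0,"dx": 0,"dy": 0,"dz": -2,"fingers": 200},{"wx": 0,"wy": 0,"wz": 0,"dx": 0,"dy": 0,"dz": -2,"fingers": 200},{"wx": 0,"wy": 0,"wz": 0,"dx": 0,"dy": 0,"dz": -2,"fingers": 200},{"wx": 0,"wy": 0,"wz": 0,"dx": 0,"dy": 0,"dz": 0,"fingers": 200},{"wx": 0,"wy": 0,"wz": 0,"dx": 0,"dy": 0,"dz": 0,"fingers": 200}])

```text
t: 33.75
tool_pos: [0.5521, 0.1098, 0.1288]
orientation: [-2.196, -2.242, -0.005]
force: [0.3, 0.2, -0.2]
opening: 0.0316
```

```bash
python3 -c "
from h import *
st()"
```

```text
t 33.75 pos [552.1 109.8 128.8] z [ 0.     0.005 -1.   ] yaw_y 1.18 F [ 0.3  0.2 -0.2] open 31.6 q [0.1  0.09 1.7  0.   1.35 0.08]
```

Emit:
send_rows(series=[{"wx": -0.005,"wy": 0,"wz": -0.015,"dx": 0.2,"dy": -0.8,"dz": -1,"fingers": 200},{"wx": 0,"wy": 0,"wz": 0,"dx": 0,"dy": 0,"dz": -2,"fingers": 200},{"wx": 0,"wy": 0,"wz": 0,"dx": 0,"dy": 0,"dz": -2,"fingers": 200},{"wx": 0,"wy": 0,"wz": 0,"dx": 0,"dy": 0,"dz": -0.6,"fingers": 200},{"wx": 0,"wy": 0,"wz": 0,"dx": 0,"dy": 0,"dz": 0,"fingers": 200},{"wx": 0,"wy": 0,"wz": 0,"dx": 0,"dy": 0,"dz": 0,"fingers": 200}])

```text
t: 34.25
tool_pos: [0.5568, 0.1034, 0.076]
orientation: [2.206, 2.23, 0.007]
force: [0.5, 0.0, -1.0]
opening: 0.0319
```

```bash
python3 -c "
from h import *
st()"
```

```text
t 34.25 pos [556.8 103.4  76. ] z [ 0.007 -0.    -1.   ] yaw_y 0.6 F [ 0.5  0.  -1. ] open 31.9 q [ 0.09  0.15  1.74 -0.    1.25  0.08]
```

Emit:
send_rows(series=[{"wx": 0,"wy": 0.007,"wz": 0,"dx": -0.4,"dy": -0.2,"dz": -0.8,"fingers": 200},{"wx": 0,"wy": 0,"wz": 0,"dx": 0,"dy": 0,"dz": -0.8,"fingers": 200},{"wx": 0,"wy": 0,"wz": 0,"dx": 0,"dy": 0,"dz": 0,"fingers": 200},{"wx": 0,"wy": 0,"wz": 0,"dx": 0,"dy": 0,"dz": 0,"fingers": 200}])

```text
t: 34.58
tool_pos: [0.555, 0.1013, 0.0625]
orientation: [2.208, 2.231, 0.005]
force: [0.1, -1.2, 0.0]
opening: 0.0316
```

```bash
python3 -c "
from h import *
st();b=snap('top','t12');crop(b,235,150,325,220,'t12c')"
```

```text
t 34.58 pos [555.  101.3  62.5] z [ 0.004  0.    -1.   ] yaw_y 0.59 F [ 0.1 -1.2  0. ] open 31.6 q [ 0.09  0.16  1.75 -0.    1.23  0.08]
```

View pics/t12c.png

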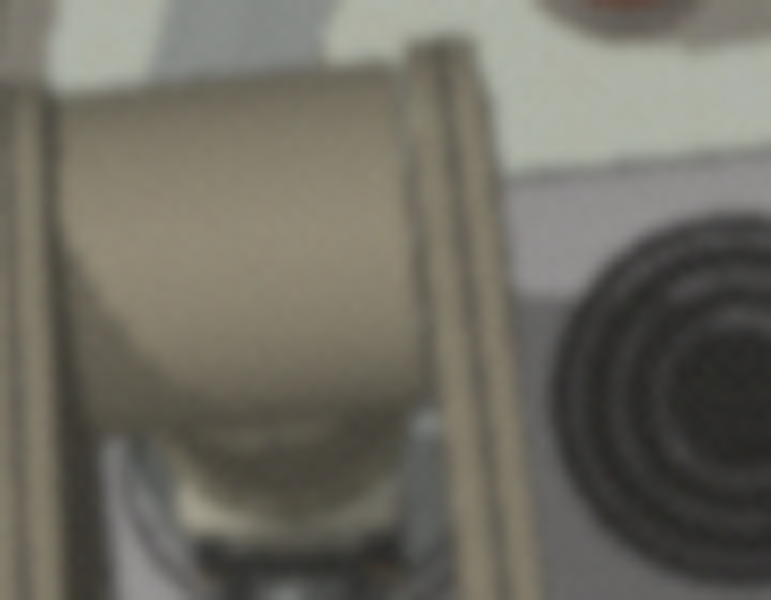

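Emit:
send_rows(series=[{"wx": 0,"wy": 0,"wz": 0,"dx": 0,"dy": 0,"dz": -0.1,"fingers": 155},{"wx": 0,"wy": 0,"wz": 0,"dx": 0,"dy": 0,"dz": 0,"fingers": 155},{"wx": 0,"wy": 0,"wz": 0,"dx": 0,"dy": 0,"dz": 0,"fingers": 155},{"wx": 0,"wy": 0,"wz": 0,"dx": 0,"dy": 0,"dz": 1,"fingers": 155},{"wx": 0,"wy": 0,"wz": 0,"dx": 0,"dy": 0,"dz": 4,"fingers": 155},{"wx": 0,"wy": 0,"wz": 0,"dx": 0,"dy": 0,"dz": 4,"fingers": 155},{"wx": 0,"wy": 0,"wz": 0.12,"dx": -0.4,"dy": 2.0,"dz": 4,"fingers": 100},{"wx": 0,"wy": 0,"wz": 0.12,"dx": -0.4,"dy": 2.1,"dz": 0,"fingers": 100},{"wx": 0,"wy": 0,"wz": 0.12,"dx": -0.4,"dy": 2.1,"dz": 0,"fingers": 100},{"wx": 0,"wy": 0,"wz": 0.12,"dx": -0.4,"dy": 2.1,"dz": 0,"fingers": 100},{"wx": 0,"wy": 0,"wz": 0.12,"dx": -0.4,"dy": 2.1,"dz": 0,"fingers": 100},{"wx": 0,"wy": 0,"wz": 0.12,"dx": -0.4,"dy": 2.1,"dz": 0,"fingers": 100},{"wx": 0,"wy": 0,"wz": 0.12,"dx": -0.4,"dy": 2.1,"dz": 0,"fingers": 100},{"wx": 0,"wy": 0,"wz": 0.12,"dx": -0.4,"dy": 2.1,"dz": 0,"fingers": 100},{"wx": 0,"wy": 0,"wz": 0.12,"dx": -0.4,"dy": 2.1,"dz": 0,"fingers": 100},{"wx": 0,"wy": 0,"wz": 0.12,"dx": -0.4,"dy": 2.1,"dz": 0,"fingers": 100},{"wx": 0,"wy": 0,"wz": 0.12,"dx": -0.4,"dy": 2.1,"dz": 0,"fingers": 100},{"wx": 0,"wy": 0,"wz": 0.12,"dx": -0.4,"dy": 2.1,"dz": 0,"fingers": 100},{"wx": 0,"wy": 0,"wz": 0.12,"dx": -0.4,"dy": 1.5,"dz": 0,"fingers": 100},{"wx": 0,"wy": 0,"wz": 0,"dx": 0,"dy": 0,"dz": 0,"fingers": 100}])

```text
t: 36.3
tool_pos: [0.501, 0.3783, 0.2157]
orientation: [-0.1, 3.126, 0.033]
force: [-0.2, -1.2, 0.3]
opening: 0.0563
```

```bash
python3 -c "
from h import *
st();b=snap('top','t13');crop(b,165,150,325,270,'t13c');b=snap('side','s13');crop(b,225,205,345,335,'s13c')"
```

```text
t 36.3 pos [501.  378.3 215.7] z [ 0.013  0.022 -1.   ] yaw_y 93.66 F [-0.2 -1.2  0.3] open 56.3 q [ 0.56  0.18  1.44  0.01  1.5  -1.08]
```

View pics/t13c.png

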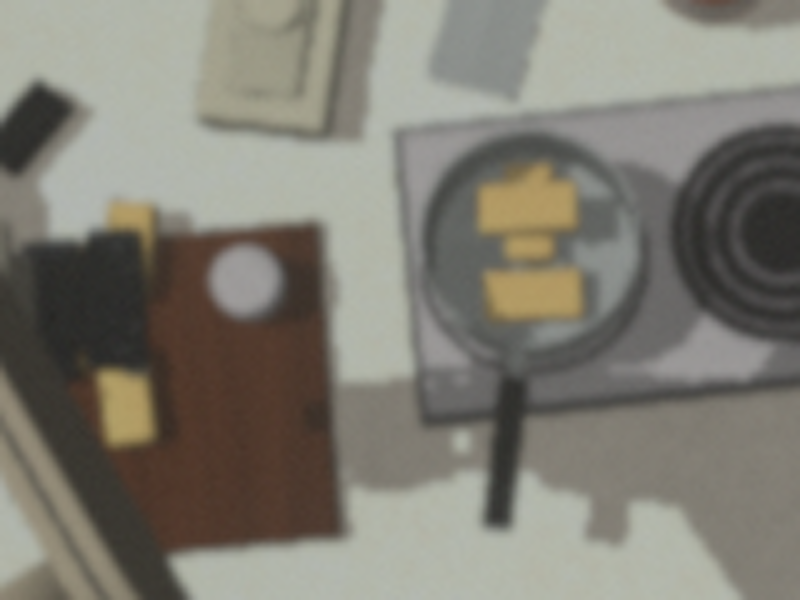

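View pics/s13c.png

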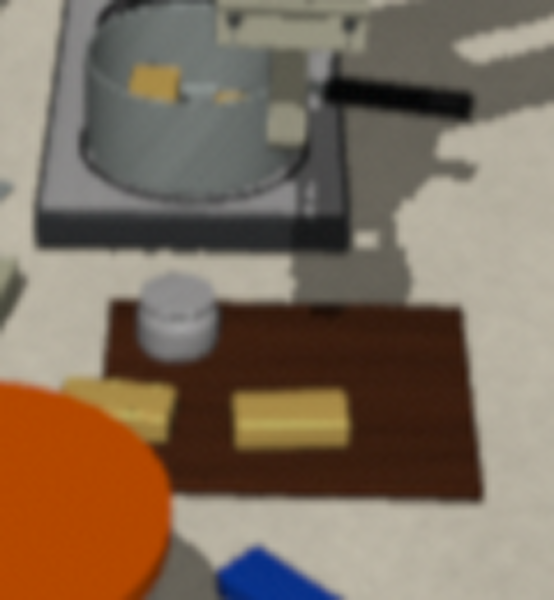

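Emit:
send_rows(series=[{"wx": -0.022,"wy": 0.015,"wz": 0.055,"dx": -0.8,"dy": -0.5,"dz": -2,"fingers": 100},{"wx": 0,"wy": 0,"wz": 0,"dx": 0,"dy": 0,"dz": -4,"fingers": 100},{"wx": 0,"wy": 0,"wz": 0,"dx": 0,"dy": 0,"dz": -4,"fingers": 100},{"wx": 0,"wy": 0,"wz": 0,"dx": 0,"dy": 0,"dz": -4,"fingers": 100},{"wx": 0,"wy": 0,"wz": 0,"dx": 0,"dy": 0,"dz": -2,"fingers": 100},{"wx": 0,"wy": 0,"wz": 0,"dx": 0,"dy": 0,"dz": 0,"fingers": 100},{"wx": 0,"wy": 0,"wz": 0,"dx": 0,"dy": 0,"dz": 0,"fingers": 100}])

```text
t: 36.98
tool_pos: [0.4982, 0.364, 0.0575]
orientation: [-0.126, 3.131, 0.0]
force: [1.5, 0.7, 0.6]
opening: 0.0564
```

```bash
python3 -c "
from h import *
st()"
```

```text
t 36.98 pos [498.2 364.   57.5] z [ 0.008  0.    -1.   ] yaw_y 94.6 F [1.5 0.7 0.6] open 56.4 q [ 0.55  0.3   1.6  -0.    1.24 -1.1 ]
```

Emit:
send_rows(series=[{"wx": 0,"wy": 0.008,"wz": 0.04,"dx": -0.4,"dy": 0.7,"dz": -1,"fingers": 100},{"wx": 0,"wy": 0,"wz": 0,"dx": -0.1,"dy": 0,"dz": -1.6,"fingers": 100},{"wx": 0,"wy": 0,"wz": 0,"dx": -0.1,"dy": 0,"dz": -1.5,"fingers": 100},{"wx": 0,"wy": 0,"wz": 0,"dx": 0,"dy": 0,"dz": 0,"fingers": 100},{"wx": 0,"wy": 0,"wz": 0,"dx": 0,"dy": 0,"dz": 0,"fingers": 100}])

```text
t: 37.4
tool_pos: [0.4988, 0.3711, 0.0254]
orientation: [-0.174, 3.126, 0.008]
force: [0.1, 0.4, 0.9]
opening: 0.0565
```

```bash
python3 -c "
from h import *
st()"
```

```text
t 37.4 pos [498.8 371.1  25.4] z [ 0.01   0.006 -1.   ] yaw_y 96.36 F [0.1 0.4 0.9] open 56.5 q [ 0.56  0.34  1.61 -0.    1.18 -1.12]
```

Emit:
send_rows(series=[{"wx": -0.005,"wy": 0.01,"wz": 0.01,"dx": -0.5,"dy": -0.1,"dz": -0.9,"fingers": 100},{"wx": 0,"wy": 0,"wz": 0,"dx": 0,"dy": 0,"dz": -0.3,"fingers": 100},{"wx": 0,"wy": 0,"wz": 0,"dx": 0,"dy": 0,"dz": 0,"fingers": 130},{"wx": 0,"wy": 0,"wz": 0,"dx": 0,"dy": 0,"dz": 0,"fingers": 200},{"wx": 0,"wy": 0,"wz": 0,"dx": 0,"dy": 0,"dz": 0,"fingers": 200},{"wx": 0,"wy": 0,"wz": 0,"dx": 0,"dy": 0,"dz": 0,"fingers": 200},{"wx": 0,"wy": 0,"wz": 0,"dx": 0,"dy": 0,"dz": 0,"fingers": 200}])

```text
t: 37.98
tool_pos: [0.4964, 0.3713, 0.0176]
orientation: [-0.188, 3.131, 0.005]
force: [-0.2, -0.1, -0.5]
opening: 0.0316
```

```bash
python3 -c "
from h import *
st()"
```

```text
t 37.98 pos [496.4 371.3  17.6] z [ 0.005  0.004 -1.   ] yaw_y 96.89 F [-0.2 -0.1 -0.5] open 31.6 q [ 0.56  0.35  1.61  0.    1.17 -1.13]
```

Emit:
send_rows(series=[{"wx": 0,"wy": 0,"wz": 0,"dx": 0,"dy": 0,"dz": 1,"fingers": 200},{"wx": 0,"wy": 0,"wz": 0,"dx": 0,"dy": 0,"dz": 4,"fingers": 200},{"wx": 0,"wy": 0,"wz": 0,"dx": 0,"dy": 0,"dz": 4,"fingers": 200},{"wx": 0,"wy": 0,"wz": 0,"dx": 0,"dy": 0,"dz": 4,"fingers": 200},{"wx": 0,"wy": 0,"wz": -0.03,"dx": 0.6,"dy": -2.8,"dz": 2,"fingers": 200},{"wx": 0,"wy": 0,"wz": -0.03,"dx": 0.8,"dy": -3.5,"dz": 0,"fingers": 200},{"wx": 0,"wy": 0,"wz": -0.03,"dx": 0.8,"dy": -3.5,"dz": 0,"fingers": 200},{"wx": 0,"wy": 0,"wz": -0.03,"dx": 0.8,"dy": -3.5,"dz": 0,"fingers": 200},{"wx": 0,"wy": 0,"wz": 0,"dx": 0.8,"dy": -3.5,"dz": 0,"fingers": 200},{"wx": 0,"wy": 0,"wz": 0,"dx": 0.8,"dy": -3.5,"dz": 0,"fingers": 200},{"wx": 0,"wy": 0,"wz": 0,"dx": 0.8,"dy": -3.5,"dz": 0,"fingers": 200},{"wx": 0,"wy": 0,"wz": 0,"dx": 0.8,"dy": -2.7,"dz": 0,"fingers": 200},{"wx": 0,"wy": 0,"wz": 0,"dx": 0,"dy": 0,"dz": 0,"fingers": 200},{"wx": 0,"wy": 0,"wz": 0,"dx": 0,"dy": 0,"dz": 0,"fingers": 200}])

```text
t: 39.15
tool_pos: [0.5574, 0.0943, 0.1886]
orientation: [0.002, 3.125, 0.007]
force: [0.1, 0.9, -0.3]
opening: 0.0319
```

```bash
python3 -c "
from h import *
st()"
```

```text
t 39.15 pos [557.4  94.3 188.6] z [ 0.017  0.005 -1.   ] yaw_y 89.93 F [ 0.1  0.9 -0.3] open 31.9 q [ 0.07  0.03  1.64  0.    1.45 -1.5 ]
```

Emit:
send_rows(series=[{"wx": -0.005,"wy": 0.019,"wz": 0,"dx": -0.3,"dy": 0.7,"dz": -1,"fingers": 200},{"wx": 0,"wy": 0,"wz": 0,"dx": 0,"dy": 0,"dz": -3,"fingers": 200},{"wx": 0,"wy": 0,"wz": 0,"dx": 0,"dy": 0,"dz": -3,"fingers": 200},{"wx": 0,"wy": 0,"wz": 0,"dx": 0,"dy": 0,"dz": -3,"fingers": 200},{"wx": 0,"wy": 0,"wz": 0,"dx": 0,"dy": 0,"dz": 0,"fingers": 200},{"wx": 0,"wy": 0,"wz": 0,"dx": 0,"dy": 0,"dz": 0,"fingers": 200}])

```text
t: 39.65
tool_pos: [0.5531, 0.1097, 0.0877]
orientation: [0.005, -3.14, -0.001]
force: [0.5, 0.2, 0.3]
opening: 0.032
```

```bash
python3 -c "
from h import *
st()"
```

```text
t 39.65 pos [553.1 109.7  87.7] z [-0.001  0.001 -1.   ] yaw_y 90.17 F [0.5 0.2 0.3] open 32.0 q [ 0.1   0.14  1.73  0.    1.28 -1.47]
```

Emit:
send_rows(series=[{"wx": 0,"wy": 0,"wz": 0,"dx": 0.3,"dy": -0.9,"dz": -0.6,"fingers": 200},{"wx": 0,"wy": 0,"wz": 0,"dx": 0,"dy": 0,"dz": -1,"fingers": 200},{"wx": 0,"wy": 0,"wz": 0,"dx": 0,"dy": 0,"dz": -0.5,"fingers": 200},{"wx": 0,"wy": 0,"wz": 0,"dx": 0,"dy": 0,"dz": 0,"fingers": 200},{"wx": 0,"wy": 0,"wz": 0,"dx": 0,"dy": 0,"dz": 0,"fingers": 200}])

```text
t: 40.07
tool_pos: [0.5586, 0.1029, 0.0696]
orientation: [-0.01, 3.139, 0.002]
force: [-0.8, 0.2, -0.5]
opening: 0.0316
```

```bash
python3 -c "
from h import *
st()"
```

```text
t 40.07 pos [558.6 102.9  69.6] z [ 0.003  0.002 -1.   ] yaw_y 90.37 F [-0.8  0.2 -0.5] open 31.6 q [ 0.09  0.16  1.73  0.    1.24 -1.49]
```

Emit:
send_rows(series=[{"wx": 0,"wy": 0.003,"wz": 0,"dx": -0.2,"dy": -0.1,"dz": -0.35,"fingers": 200},{"wx": 0,"wy": 0,"wz": 0,"dx": 0,"dy": 0,"dz": 0,"fingers": 200},{"wx": 0,"wy": 0,"wz": 0,"dx": 0,"dy": 0,"dz": 0,"fingers": 145},{"wx": 0,"wy": 0,"wz": 0,"dx": 0,"dy": 0,"dz": 0,"fingers": 145},{"wx": 0,"wy": 0,"wz": 0,"dx": 0,"dy": 0,"dz": 0,"fingers": 145},{"wx": 0,"wy": 0,"wz": 0,"dx": 0,"dy": 0,"dz": 1,"fingers": 145},{"wx": 0,"wy": 0,"wz": 0,"dx": 0,"dy": 0,"dz": 4,"fingers": 145},{"wx": 0,"wy": 0,"wz": 0,"dx": 0,"dy": 0,"dz": 4,"fingers": 100},{"wx": 0,"wy": 0,"wz": 0,"dx": 0,"dy": 0,"dz": 4,"fingers": 100},{"wx": 0,"wy": 0,"wz": 0,"dx": 0,"dy": 0,"dz": 0,"fingers": 100}])

```text
t: 40.9
tool_pos: [0.5538, 0.1011, 0.2031]
orientation: [0.008, -3.138, -0.002]
force: [1.6, -0.0, 2.2]
opening: 0.0546
```

```bash
python3 -c "
from h import *
st();b=snap('top','t14');cakes(b);crop(b,165,170,245,270,'t14c')
b=snap('side','s14');crop(b,205,205,325,310,'s14c')"
```

```text
t 40.9 pos [553.8 101.1 203.1] z [-0.004  0.001 -1.   ] yaw_y 90.3 F [ 1.6 -0.   2.2] open 54.6 q [ 0.09  0.04  1.61  0.    1.49 -1.49]
cake px [189.9 200. ] w [589.4 372.7] dim [29.4 59.4] ang -7.2
```

View pics/t14c.png

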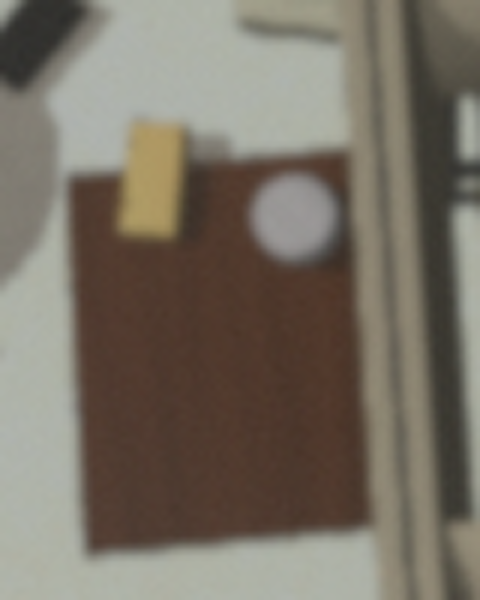

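View pics/s14c.png

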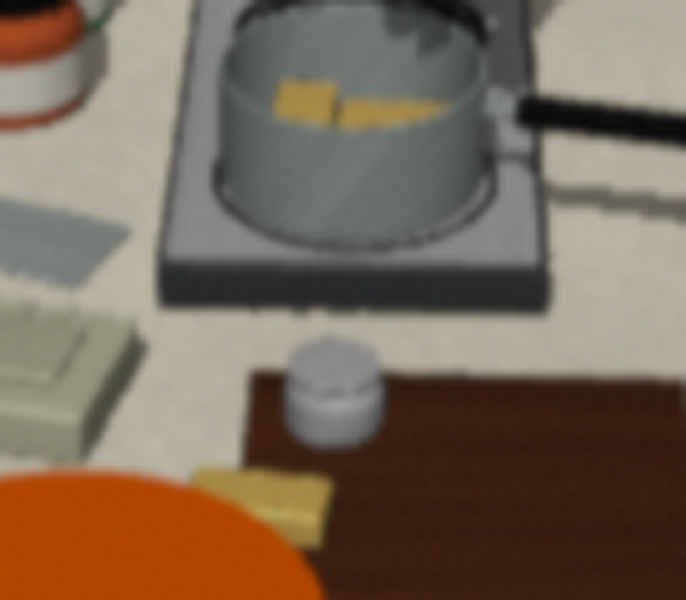

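Emit:
send_rows(series=[{"wx": 0,"wy": 0,"wz": -0.03,"dx": 0.4,"dy": 3,"dz": 0,"fingers": 110},{"wx": 0,"wy": 0,"wz": -0.03,"dx": 0.5,"dy": 3.6,"dz": 0,"fingers": 110},{"wx": 0,"wy": 0,"wz": -0.03,"dx": 0.5,"dy": 3.6,"dz": 0,"fingers": 110},{"wx": 0,"wy": 0,"wz": -0.03,"dx": 0.5,"dy": 3.6,"dz": 0,"fingers": 110},{"wx": 0,"wy": 0,"wz": 0,"dx": 0.5,"dy": 3.6,"dz": 0,"fingers": 110},{"wx": 0,"wy": 0,"wz": 0,"dx": 0.5,"dy": 3.6,"dz": 0,"fingers": 110},{"wx": 0,"wy": 0,"wz": 0,"dx": 0.5,"dy": 3.6,"dz": -1,"fingers": 110},{"wx": 0,"wy": 0,"wz": 0,"dx": 0,"dy": 1,"dz": -3,"fingers": 110},{"wx": 0,"wy": 0,"wz": 0,"dx": 0,"dy": 0,"dz": -3,"fingers": 110},{"wx": 0,"wy": 0,"wz": 0,"dx": 0,"dy": 0,"dz": 0,"fingers": 110},{"wx": 0,"wy": 0,"wz": 0,"dx": 0,"dy": 0,"dz": 0,"fingers": 110}])

```text
t: 41.92
tool_pos: [0.5773, 0.3661, 0.1106]
orientation: [-0.194, -3.109, 0.011]
force: [-1.2, 0.2, 0.8]
opening: 0.053
```

```bash
python3 -c "
from h import *
st()"
```

```text
t 41.92 pos [577.3 366.1 110.6] z [-0.027 -0.005 -1.   ] yaw_y 82.88 F [-1.2  0.2  0.8] open 53.0 q [ 0.49  0.45  1.31  0.01  1.41 -0.96]
```

Emit:
send_rows(series=[{"wx": 0.005,"wy": -0.02,"wz": 0,"dx": 1.0,"dy": 0.4,"dz": -1.5,"fingers": 110},{"wx": 0,"wy": 0,"wz": 0,"dx": 0,"dy": 0,"dz": -2.5,"fingers": 110},{"wx": 0,"wy": 0,"wz": 0,"dx": 0,"dy": 0,"dz": -2,"fingers": 110},{"wx": 0,"wy": 0,"wz": 0,"dx": 0,"dy": 0,"dz": 0,"fingers": 110},{"wx": 0,"wy": 0,"wz": 0,"dx": 0,"dy": 0,"dz": 0,"fingers": 110}])

```text
t: 42.33
tool_pos: [0.5891, 0.3673, 0.0542]
orientation: [-0.2, -3.13, 0.001]
force: [0.3, 0.4, 0.0]
opening: 0.0523
```

```bash
python3 -c "
from h import *
st()"
```

```text
t 42.33 pos [589.1 367.3  54.2] z [-0.005 -0.    -1.   ] yaw_y 82.7 F [0.3 0.4 0. ] open 52.3 q [ 0.48  0.5   1.34  0.    1.3  -0.96]
```

Emit:
send_rows(series=[{"wx": 0,"wy": -0.003,"wz": 0,"dx": -0.1,"dy": 0.6,"dz": -1,"fingers": 110},{"wx": 0,"wy": 0,"wz": 0,"dx": -0.1,"dy": 0,"dz": -1.5,"fingers": 110},{"wx": 0,"wy": 0,"wz": 0,"dx": -0.1,"dy": 0,"dz": -1.2,"fingers": 110},{"wx": 0,"wy": 0,"wz": 0,"dx": 0,"dy": 0,"dz": 0,"fingers": 110},{"wx": 0,"wy": 0,"wz": 0,"dx": 0,"dy": 0,"dz": 0,"fingers": 110}])

```text
t: 42.75
tool_pos: [0.5893, 0.3744, 0.0208]
orientation: [0.203, 3.13, 0.006]
force: [0.3, 0.5, 0.9]
opening: 0.0529
```

```bash
python3 -c "
from h import *
st()"
```

```text
t 42.75 pos [589.3 374.4  20.8] z [ 0.005  0.003 -1.   ] yaw_y 82.59 F [0.3 0.5 0.9] open 52.9 q [ 0.49  0.54  1.36  0.    1.24 -0.95]
```

Emit:
send_rows(series=[{"wx": -0.003,"wy": 0.005,"wz": 0,"dx": 0,"dy": -0.1,"dz": -0.6,"fingers": 110},{"wx": 0,"wy": 0,"wz": 0,"dx": 0,"dy": 0,"dz": 0,"fingers": 130},{"wx": 0,"wy": 0,"wz": 0,"dx": 0,"dy": 0,"dz": 0,"fingers": 200},{"wx": 0,"wy": 0,"wz": 0,"dx": 0,"dy": 0,"dz": 0,"fingers": 200},{"wx": 0,"wy": 0,"wz": 0,"dx": 0,"dy": 0,"dz": 0,"fingers": 200},{"wx": 0,"wy": 0,"wz": 0,"dx": 0,"dy": 0,"dz": 0,"fingers": 200}])

```text
t: 43.25
tool_pos: [0.5898, 0.3735, 0.0153]
orientation: [0.203, 3.134, 0.001]
force: [0.3, -0.2, -0.1]
opening: 0.0323
```

```bash
python3 -c "
from h import *
st()"
```

```text
t 43.25 pos [589.8 373.5  15.3] z [ 0.001  0.    -1.   ] yaw_y 82.6 F [ 0.3 -0.2 -0.1] open 32.3 q [ 0.49  0.55  1.35  0.    1.24 -0.95]
```

Emit:
send_rows(series=[{"wx": 0,"wy": 0,"wz": 0,"dx": 0,"dy": 0,"dz": 1,"fingers": 200},{"wx": 0,"wy": 0,"wz": 0,"dx": 0,"dy": 0,"dz": 4,"fingers": 200},{"wx": 0,"wy": 0,"wz": 0,"dx": 0,"dy": 0,"dz": 4,"fingers": 200},{"wx": 0,"wy": 0,"wz": 0,"dx": 0,"dy": 0,"dz": 4,"fingers": 200},{"wx": 0,"wy": 0,"wz": 0.03,"dx": 0,"dy": -2.8,"dz": 3,"fingers": 200},{"wx": 0,"wy": 0,"wz": 0.03,"dx": 0,"dy": -3.5,"dz": 0,"fingers": 200},{"wx": 0,"wy": 0,"wz": 0.03,"dx": 0,"dy": -3.5,"dz": 0,"fingers": 200},{"wx": 0,"wy": 0,"wz": 0.03,"dx": 0,"dy": -3.5,"dz": 0,"fingers": 200},{"wx": 0,"wy": 0,"wz": 0,"dx": 0,"dy": -3.5,"dz": 0,"fingers": 200},{"wx": 0,"wy": 0,"wz": 0,"dx": 0,"dy": -3.5,"dz": 0,"fingers": 200},{"wx": 0,"wy": 0,"wz": 0,"dx": 0,"dy": -3.5,"dz": 0,"fingers": 200},{"wx": 0,"wy": 0,"wz": 0,"dx": 0,"dy": -2.7,"dz": 0,"fingers": 200},{"wx": 0,"wy": 0,"wz": 0,"dx": 0,"dy": 0,"dz": 0,"fingers": 200},{"wx": 0,"wy": 0,"wz": 0,"dx": 0,"dy": 0,"dz": 0,"fingers": 200}])

```text
t: 44.42
tool_pos: [0.5869, 0.0979, 0.1984]
orientation: [-0.002, 3.124, 0.0]
force: [0.4, -1.0, -0.1]
opening: 0.0321
```

```bash
python3 -c "
from h import *
st()"
```

```text
t 44.42 pos [586.9  97.9 198.4] z [ 0.017  0.    -1.   ] yaw_y 90.08 F [ 0.4 -1.  -0.1] open 32.1 q [ 0.08  0.11  1.55 -0.    1.47 -1.49]
```

Emit:
send_rows(series=[{"wx": 0,"wy": 0.019,"wz": 0,"dx": -0.2,"dy": 0.3,"dz": -1,"fingers": 200},{"wx": 0,"wy": 0,"wz": 0,"dx": 0,"dy": 0,"dz": -3,"fingers": 200},{"wx": 0,"wy": 0,"wz": 0,"dx": 0,"dy": 0,"dz": -3,"fingers": 200},{"wx": 0,"wy": 0,"wz": 0,"dx": 0,"dy": 0,"dz": -2,"fingers": 200},{"wx": 0,"wy": 0,"wz": 0,"dx": 0,"dy": 0,"dz": 0,"fingers": 200},{"wx": 0,"wy": 0,"wz": 0,"dx": 0,"dy": 0,"dz": 0,"fingers": 200}])

```text
t: 44.92
tool_pos: [0.5854, 0.1077, 0.1077]
orientation: [0.009, -3.141, -0.004]
force: [-0.7, -0.3, -0.2]
opening: 0.032
```

```bash
python3 -c "
from h import *
st()"
```

```text
t 44.92 pos [585.4 107.7 107.7] z [-0.     0.003 -1.   ] yaw_y 90.31 F [-0.7 -0.3 -0.2] open 32.0 q [ 0.09  0.19  1.62  0.    1.32 -1.48]
```

Emit:
send_rows(series=[{"wx": -0.003,"wy": 0,"wz": 0,"dx": -0.4,"dy": -0.7,"dz": -0.8,"fingers": 200},{"wx": 0,"wy": 0,"wz": 0,"dx": 0,"dy": 0,"dz": -1,"fingers": 200},{"wx": 0,"wy": 0,"wz": 0,"dx": 0,"dy": 0,"dz": -0.6,"fingers": 200},{"wx": 0,"wy": 0,"wz": 0,"dx": 0,"dy": 0,"dz": 0,"fingers": 200},{"wx": 0,"wy": 0,"wz": 0,"dx": 0,"dy": 0,"dz": 0,"fingers": 200}])

```text
t: 45.33
tool_pos: [0.5826, 0.1027, 0.0849]
orientation: [-0.013, 3.139, 0.0]
force: [0.7, 0.1, 0.2]
opening: 0.0319
```

```bash
python3 -c "
from h import *
st()"
```

```text
t 45.33 pos [582.6 102.7  84.9] z [ 0.003  0.    -1.   ] yaw_y 90.49 F [0.7 0.1 0.2] open 31.9 q [ 0.09  0.21  1.65 -0.    1.28 -1.49]
```

Emit:
send_rows(series=[{"wx": 0,"wy": 0.003,"wz": 0,"dx": 0,"dy": -0.1,"dz": -0.4,"fingers": 200},{"wx": 0,"wy": 0,"wz": 0,"dx": 0,"dy": 0,"dz": 0,"fingers": 200},{"wx": 0,"wy": 0,"wz": 0,"dx": 0,"dy": 0,"dz": 0,"fingers": 145},{"wx": 0,"wy": 0,"wz": 0,"dx": 0,"dy": 0,"dz": 0,"fingers": 145},{"wx": 0,"wy": 0,"wz": 0,"dx": 0,"dy": 0,"dz": 0,"fingers": 145},{"wx": 0,"wy": 0,"wz": 0,"dx": 0,"dy": 0,"dz": 1,"fingers": 145},{"wx": 0,"wy": 0,"wz": 0,"dx": 0,"dy": 0,"dz": 4,"fingers": 145},{"wx": 0,"wy": 0,"wz": 0,"dx": 0,"dy": 0,"dz": 4,"fingers": 100},{"wx": 0,"wy": 0,"wz": -0.1,"dx": -0.5,"dy": 3,"dz": 3,"fingers": 0},{"wx": 0,"wy": 0,"wz": -0.12,"dx": -0.5,"dy": 4,"dz": 0,"fingers": 0},{"wx": 0,"wy": 0,"wz": -0.12,"dx": -0.5,"dy": 4,"dz": 0,"fingers": 0},{"wx": 0,"wy": 0,"wz": -0.12,"dx": -0.5,"dy": 4,"dz": 0,"fingers": 0},{"wx": 0,"wy": 0,"wz": -0.12,"dx": -0.5,"dy": 3,"dz": 0,"fingers": 0},{"wx": 0,"wy": 0,"wz": -0.12,"dx": 0,"dy": 0,"dz": 0,"fingers": 0},{"wx": 0,"wy": 0,"wz": -0.12,"dx": 0,"dy": 0,"dz": 0,"fingers": 0},{"wx": 0,"wy": 0,"wz": -0.12,"dx": 0,"dy": 0,"dz": 0,"fingers": 0},{"wx": 0,"wy": 0,"wz": -0.12,"dx": 0,"dy": 0,"dz": 0,"fingers": 0},{"wx": 0,"wy": 0,"wz": -0.12,"dx": 0,"dy": 0,"dz": 0,"fingers": 0},{"wx": 0,"wy": 0,"wz": -0.12,"dx": 0,"dy": 0,"dz": 0,"fingers": 0},{"wx": 0,"wy": 0,"wz": 0,"dx": 0,"dy": 0,"dz": 0,"fingers": 0}])

```text
t: 47.0
tool_pos: [0.5574, 0.288, 0.2253]
orientation: [1.935, 2.456, 0.019]
force: [-0.9, -0.6, -0.2]
opening: 0.0931
```

```bash
python3 -c "
from h import *
stp();b=snap('top','t15');overlay(b,(235,150,325,220),[(.581,.1015,.070,.103,(0,255,255))],'t15c');b=snap('side','s15');crop(b,205,180,325,275,'s15c')"
```

```text
t 47.0 pos [557.4 288.  225.3] z [ 0.019  0.001 -1.   ] yaw_y 13.54 F [-0.9 -0.6 -0.2] open 93.1 q [ 0.4   0.18  1.42 -0.01  1.52  0.16]
plate xy -4.7 354.5
```

View pics/t15c.png

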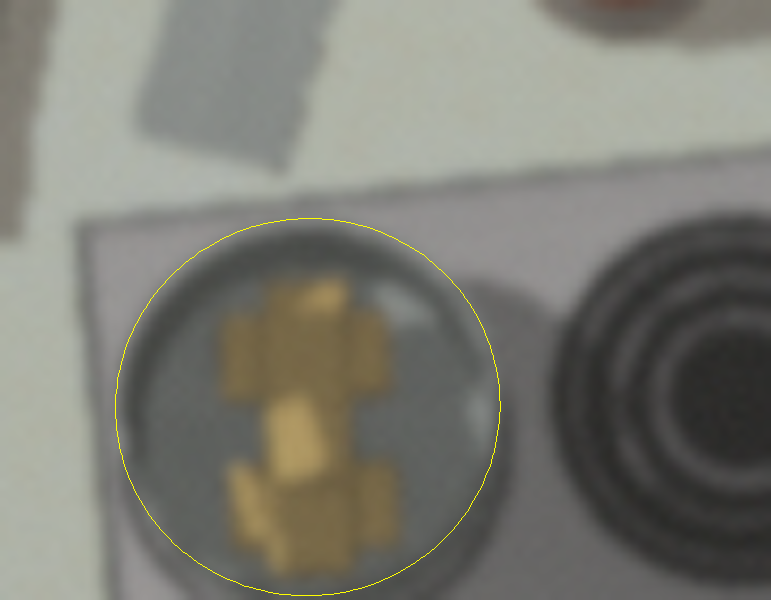

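View pics/s15c.png

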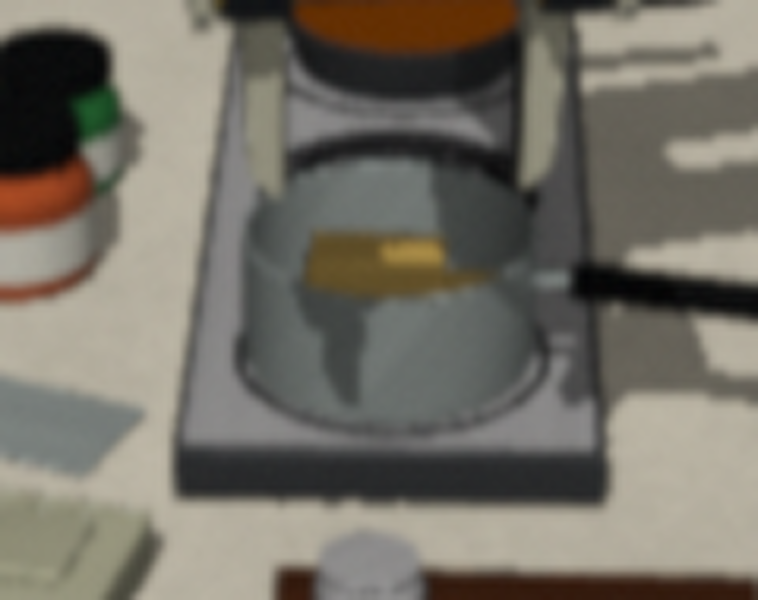

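Emit:
send_rows(series=[{"wx": 0,"wy": 0.019,"wz": -0.07,"dx": 0.5,"dy": -3.4,"dz": 0,"fingers": 0},{"wx": 0,"wy": 0,"wz": -0.07,"dx": 0.5,"dy": -3.4,"dz": 0,"fingers": 0},{"wx": 0,"wy": 0,"wz": 0,"dx": 0.3,"dy": -2.4,"dz": -1,"fingers": 0},{"wx": 0,"wy": 0,"wz": 0,"dx": 0,"dy": 0,"dz": -3,"fingers": 0},{"wx": 0,"wy": 0,"wz": 0,"dx": 0,"dy": 0,"dz": -3,"fingers": 0},{"wx": 0,"wy": 0,"wz": 0,"dx": 0,"dy": 0,"dz": -3,"fingers": 0},{"wx": 0,"wy": 0,"wz": 0,"dx": 0,"dy": 0,"dz": 0,"fingers": 0},{"wx": 0,"wy": 0,"wz": 0,"dx": 0,"dy": 0,"dz": 0,"fingers": 0}])

```text
t: 47.77
tool_pos: [0.5725, 0.1917, 0.1286]
orientation: [2.062, 2.364, 0.012]
force: [0.1, 0.2, 0.3]
opening: 0.0929
```

```bash
python3 -c "
from h import *
stp()"
```

```text
t 47.77 pos [572.5 191.7 128.6] z [ 0.009  0.003 -1.   ] yaw_y 7.78 F [0.1 0.2 0.3] open 92.9 q [0.24 0.19 1.59 0.   1.35 0.1 ]
plate xy 1.4 257.1
```

Emit:
send_rows(series=[{"wx": -0.003,"wy": 0.01,"wz": -0.042,"dx": -0.2,"dy": -0.2,"dz": -2,"fingers": 0},{"wx": 0,"wy": 0,"wz": 0,"dx": -0.1,"dy": 0,"dz": -3,"fingers": 0},{"wx": 0,"wy": 0,"wz": 0,"dx": -0.1,"dy": 0,"dz": -2.4,"fingers": 0},{"wx": 0,"wy": 0,"wz": 0,"dx": 0,"dy": 0,"dz": -0.5,"fingers": 0},{"wx": 0,"wy": 0,"wz": 0,"dx": 0,"dy": 0,"dz": 0,"fingers": 0},{"wx": 0,"wy": 0,"wz": 0,"dx": 0,"dy": 0,"dz": 0,"fingers": 0}])

```text
t: 48.27
tool_pos: [0.5751, 0.1922, 0.061]
orientation: [2.098, 2.33, 0.016]
force: [0.1, -0.9, 0.6]
opening: 0.0934
```

```bash
python3 -c "
from h import *
stp()"
```

```text
t 48.27 pos [575.1 192.2  61. ] z [ 0.012  0.003 -1.   ] yaw_y 6.0 F [ 0.1 -0.9  0.6] open 93.4 q [0.24 0.26 1.64 0.   1.23 0.13]
plate xy 4.0 257.4
```

Emit:
send_rows(series=[{"wx": -0.003,"wy": 0.012,"wz": -0.012,"dx": -0.35,"dy": 0,"dz": -0.8,"fingers": 0},{"wx": 0,"wy": 0,"wz": 0,"dx": 0,"dy": -0.8,"dz": 0,"fingers": 0},{"wx": 0,"wy": 0,"wz": 0,"dx": 0.05,"dy": -0.8,"dz": 0,"fingers": 0},{"wx": 0,"wy": 0,"wz": 0,"dx": 0.05,"dy": -0.8,"dz": 0,"fingers": 0},{"wx": 0,"wy": 0,"wz": 0,"dx": 0.05,"dy": -0.6,"dz": 0,"fingers": 0},{"wx": 0,"wy": 0,"wz": 0,"dx": 0,"dy": 0,"dz": 0,"fingers": 0}])

```text
t: 48.77
tool_pos: [0.5778, 0.1607, 0.0609]
orientation: [2.111, 2.32, 0.012]
force: [-1.2, 1.0, -1.1]
opening: 0.093
```

```bash
python3 -c "
from h import *
stp()"
```

```text
t 48.77 pos [577.8 160.7  60.9] z [ 0.009  0.002 -1.   ] yaw_y 5.39 F [-1.2  1.  -1.1] open 93.0 q [0.19 0.25 1.65 0.   1.23 0.09]
plate xy 3.8 225.8
```

Emit:
send_rows(series=[{"wx": -0.002,"wy": 0.01,"wz": 0,"dx": -0.4,"dy": 0.2,"dz": -0.8,"fingers": 0},{"wx": 0,"wy": 0,"wz": 0,"dx": -0.1,"dy": 0,"dz": -0.3,"fingers": 0},{"wx": 0,"wy": 0,"wz": 0,"dx": 0,"dy": 0,"dz": 0,"fingers": 0}])

```text
t: 49.02
tool_pos: [0.573, 0.1616, 0.0497]
orientation: [-2.117, -2.321, 0.0]
force: [0.2, -0.2, 0.2]
opening: 0.0933
```

```bash
python3 -c "
from h import *
stp()"
```

```text
t 49.02 pos [573.  161.6  49.7] z [-0.  0. -1.] yaw_y 5.27 F [ 0.2 -0.2  0.2] open 93.3 q [0.19 0.26 1.66 0.   1.22 0.1 ]
plate xy -0.9 227.2
```

Emit:
send_rows(series=[{"wx": 0,"wy": 0,"wz": 0,"dx": 0.05,"dy": -0.6,"dz": 0,"fingers": 0},{"wx": 0,"wy": 0,"wz": 0,"dx": 0.08,"dy": -0.8,"dz": 0,"fingers": 0},{"wx": 0,"wy": 0,"wz": 0,"dx": 0.08,"dy": -0.8,"dz": 0,"fingers": 0},{"wx": 0,"wy": 0,"wz": 0,"dx": 0.08,"dy": -0.8,"dz": 0,"fingers": 0},{"wx": 0,"wy": 0,"wz": 0,"dx": 0.08,"dy": -0.8,"dz": 0,"fingers": 0},{"wx": 0,"wy": 0,"wz": 0,"dx": 0.08,"dy": -0.8,"dz": 0,"fingers": 0},{"wx": 0,"wy": 0,"wz": 0,"dx": 0.08,"dy": -0.8,"dz": 0,"fingers": 0}])

```text
t: 49.6
tool_pos: [0.5778, 0.1135, 0.0496]
orientation: [-2.104, -2.323, -0.011]
force: [-0.9, 5.9, 0.2]
opening: 0.0933
```

```bash
python3 -c "
from h import *
stp()"
```

```text
t 49.6 pos [577.8 113.5  49.6] z [-0.    0.01 -1.  ] yaw_y 5.66 F [-0.9  5.9  0.2] open 93.3 q [ 0.1   0.24  1.68  0.01  1.22 -0.  ]
plate xy -0.6 178.8
```

Emit:
send_rows(series=[{"wx": -0.006,"wy": 0,"wz": -0.004,"dx": 0.08,"dy": -0.8,"dz": 0,"fingers": 0},{"wx": -0.003,"wy": 0,"wz": 0,"dx": 0.08,"dy": -0.8,"dz": 0,"fingers": 0},{"wx": 0,"wy": 0,"wz": 0,"dx": 0.08,"dy": -0.8,"dz": 0,"fingers": 0},{"wx": 0,"wy": 0,"wz": 0,"dx": 0.08,"dy": -0.8,"dz": 0,"fingers": 0},{"wx": 0,"wy": 0,"wz": 0,"dx": 0.08,"dy": -0.8,"dz": 0,"fingers": 0},{"wx": 0,"wy": 0,"wz": 0,"dx": 0.08,"dy": -0.8,"dz": 0,"fingers": 0},{"wx": 0,"wy": 0,"wz": 0,"dx": 0.08,"dy": -0.8,"dz": 0,"fingers": 0},{"wx": 0,"wy": 0,"wz": 0,"dx": 0.08,"dy": -0.8,"dz": 0,"fingers": 0},{"wx": 0,"wy": 0,"wz": 0,"dx": 0.08,"dy": -0.8,"dz": 0,"fingers": 0},{"wx": 0,"wy": 0,"wz": 0,"dx": 0.08,"dy": -0.8,"dz": 0,"fingers": 0}])

```text
t: 50.43
tool_pos: [0.5847, 0.0379, 0.0496]
orientation: [-2.1, -2.322, -0.014]
force: [-0.6, 6.1, 0.7]
opening: 0.093
```

```bash
python3 -c "
from h import *
stp()"
```

```text
t 50.43 pos [584.7  37.9  49.6] z [-0.002  0.014 -1.   ] yaw_y 5.76 F [-0.6  6.1  0.7] open 93.0 q [-0.03  0.24  1.69  0.01  1.22 -0.14]
plate xy -0.8 102.9
```

Emit:
send_rows(series=[{"wx": -0.012,"wy": 0,"wz": -0.006,"dx": 0.09,"dy": -0.8,"dz": 0,"fingers": 0},{"wx": 0,"wy": 0,"wz": 0,"dx": 0.09,"dy": -0.8,"dz": 0,"fingers": 0},{"wx": 0,"wy": 0,"wz": 0,"dx": 0.09,"dy": -0.8,"dz": 0,"fingers": 0},{"wx": 0,"wy": 0,"wz": 0,"dx": 0.05,"dy": -0.5,"dz": 0,"fingers": 0},{"wx": 0,"wy": 0,"wz": 0,"dx": 0,"dy": 0,"dz": 0,"fingers": 0}])

```text
t: 50.85
tool_pos: [0.5876, 0.0094, 0.0496]
orientation: [-2.109, -2.321, -0.004]
force: [-0.1, 0.5, -0.5]
opening: 0.0929
```

```bash
python3 -c "
from h import *
stp()"
```

```text
t 50.85 pos [587.6   9.4  49.6] z [-0.003  0.006 -1.   ] yaw_y 5.47 F [-0.1  0.5 -0.5] open 92.9 q [-0.07  0.24  1.68  0.01  1.22 -0.17]
plate xy -0.6 74.3
```

Emit:
send_rows(series=[{"wx": -0.006,"wy": 0,"wz": 0,"dx": 0.08,"dy": -0.5,"dz": 0,"fingers": 0},{"wx": 0,"wy": 0,"wz": 0,"dx": 0.08,"dy": -0.5,"dz": 0,"fingers": 0},{"wx": 0,"wy": 0,"wz": 0,"dx": 0.02,"dy": -0.2,"dz": 0,"fingers": 0},{"wx": 0,"wy": 0,"wz": 0,"dx": 0,"dy": 0,"dz": 0,"fingers": 0}])

```text
t: 51.18
tool_pos: [0.589, -0.0009, 0.0495]
orientation: [-2.11, -2.323, 0.002]
force: [-0.3, 0.7, 0.2]
opening: 0.0928
```

```bash
python3 -c "
from h import *
stp()"
```

```text
t 51.18 pos [589.   -0.9  49.5] z [-0.004  0.002 -1.   ] yaw_y 5.5 F [-0.3  0.7  0.2] open 92.8 q [-0.09  0.25  1.68  0.    1.22 -0.19]
plate xy -0.1 63.9
```

Emit:
send_rows(series=[{"wx": 0,"wy": 0,"wz": 0,"dx": 0,"dy": 1,"dz": 0,"fingers": 0},{"wx": 0,"wy": 0,"wz": 0,"dx": 0,"dy": 2,"dz": 0.3,"fingers": 0},{"wx": 0,"wy": 0,"wz": 0,"dx": 0,"dy": 1,"dz": 3,"fingers": 0},{"wx": 0,"wy": 0,"wz": 0,"dx": 0,"dy": 1,"dz": 4,"fingers": 0},{"wx": 0,"wy": 0,"wz": 0,"dx": -0.5,"dy": 4,"dz": 4,"fingers": 0},{"wx": 0,"wy": 0,"wz": 0,"dx": -1,"dy": 4,"dz": 1,"fingers": 0},{"wx": 0,"wy": 0,"wz": 0,"dx": -1,"dy": 4,"dz": 0,"fingers": 0},{"wx": 0,"wy": 0,"wz": 0,"dx": -1,"dy": 4,"dz": 0,"fingers": 0},{"wx": 0,"wy": 0,"wz": 0,"dx": -1,"dy": 4,"dz": 0,"fingers": 0},{"wx": 0,"wy": 0,"wz": 0,"dx": -1,"dy": 4,"dz": 0,"fingers": 0},{"wx": 0,"wy": 0,"wz": 0,"dx": 0,"dy": 0,"dz": 0,"fingers": 0}])

```text
t: 52.1
tool_pos: [0.5297, 0.2871, 0.168]
orientation: [-2.123, -2.315, 0.007]
force: [0.4, -0.0, 0.2]
opening: 0.0924
```

```bash
python3 -c "
from h import *
stp();b=snap('top','t16');wax(b,345,410);overlay(b,(270,140,420,250),[(.5951,-.0643,.070,.103,(0,255,255)),(.5951,-.0643,.074,.035,(0,255,0)),(.5797,.0999,.076,.035,(0,255,0)),(.6105,-.2286,.070,.069,(0,255,255))],'t16c');b=snap('side','s16');crop(b,205,150,345,255,'s16c')"
```

```text
t 52.1 pos [529.7 287.1 168. ] z [-0.003 -0.003 -1.   ] yaw_y 4.96 F [ 0.4 -0.   0.2] open 92.4 q [ 0.41  0.17  1.54 -0.    1.44  0.33]
plate xy -32.4 356.2
wax [ 609.8 -229.4] plate [  -0.7 -165.8] [123.9 124.6]
```

View pics/t16c.png

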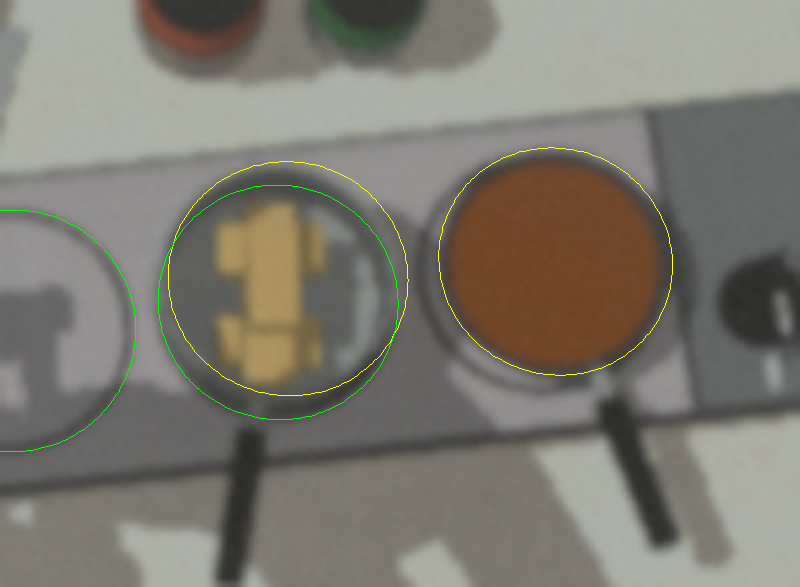

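View pics/s16c.png

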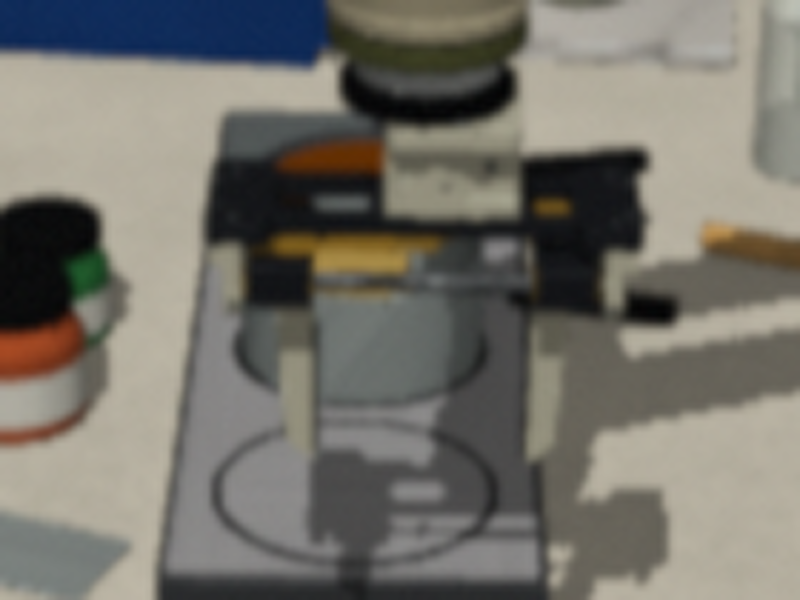

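```bash
cat >> h.py <<'E'
def handle(b,box,z,k=8):
    x0,y0,x1,y1=box; g=cv2.cvtColor(b,cv2.COLOR_BGR2GRAY)[y0:y1,x0:x1]; g=cv2.resize(g,None,fx=k,fy=k,interpolation=cv2.INTER_CUBIC)
    m=(g<75).astype(np.uint8); n,l,s,c=cv2.connectedComponentsWithStats(m); i=1+s[1:,4].argmax()
    p=(np.argwhere(l==i)[:,::-1]+.5)/k-.5+[x0,y0]; w=onz('top',p,z)[:,:2]*1000; ev,V=np.linalg.eigh(np.cov(w.T)); d=V[:,1]; d=d*np.sign(d[0])
    c=w.mean(0)+134*d; print('handle px',p.min(0).round(1),p.max(0).round(1),'dim',np.sqrt(12*ev).round(1),'ang',np.degrees(np.arctan2(d[1],d[0])).round(1),'centre',c.round(1),'plate',plate(c))
E
python3 - <<'E'
from h import *
b=cv2.imread('pics/t16.png')
handle(b,(306,219,322,262),.094); handle(b,(378,212,402,246),.070)
b0=cv2.imread('pics/top0.png'); handle(b0,(258,222,274,262),.094); handle(b0,(324,218,345,258),.070)
s=crop(b,290,160,360,222,'x'); c=cv2.imread('pics/x.png'); c=cv2.convertScaleAbs(c,alpha=2,beta=-100); a=np.linspace(0,2*np.pi,200)
for x,y,r,z,col in((.5951,-.0643,.070,.103,(0,255,255)),(.592,-.061,.070,.103,(0,0,255))):
    u=proj('top',np.c_[x+r*np.cos(a),y+r*np.sin(a),np.full(200,z)]); cv2.polylines(c,[np.round((u+.5-[290,160])*s).astype(np.int32)],True,col,1)
cv2.imwrite('pics/t16x.png',c)
E
```

```text
handle px [305.6 219.4] [321.4 248.7] dim [21.9 86.4] ang -9.8 centre [599.7 -57.2] plate [5.2 6.6]
handle px [381.4 213.9] [395.8 241.3] dim [17.6 89.1] ang 17.6 centre [ 613.9 -229.1] plate [   3.3 -165.8]
handle px [262.2 224.8] [270.7 253.8] dim [14.3 87.8] ang -7.2 centre [584.5 100.4] plate [  4.8 164.9]
handle px [325.9 222.1] [338.7 249.7] dim [16.9 91.4] ang 13.8 centre [593.5 -60.9] plate [-1.3  3.6]
```

View pics/t16x.png

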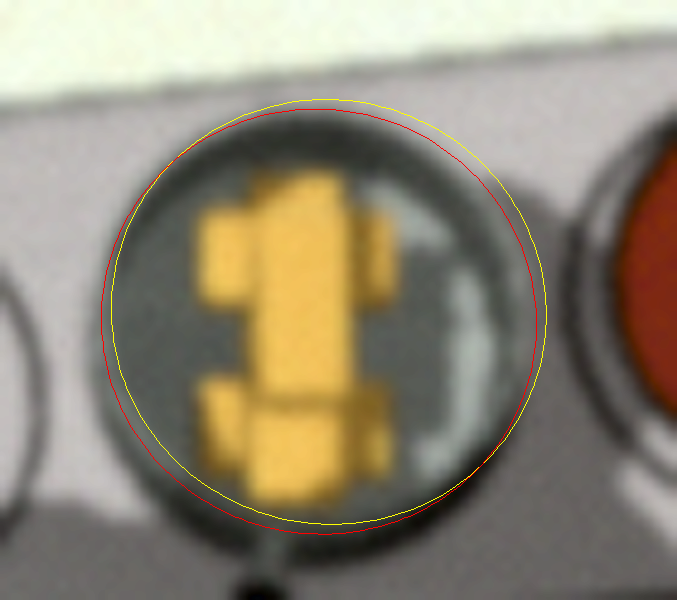

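Emit:
send_rows(series=[{"wx": 0,"wy": 0,"wz": 0,"dx": -4,"dy": 0,"dz": 1,"fingers": 0},{"wx": 0,"wy": 0,"wz": 0,"dx": -4,"dy": 0,"dz": 1,"fingers": 0},{"wx": 0,"wy": 0,"wz": 0,"dx": -4,"dy": 0,"dz": 1,"fingers": 0},{"wx": 0,"wy": 0,"wz": 0,"dx": -4,"dy": 0,"dz": 0,"fingers": 0},{"wx": 0,"wy": 0,"wz": 0,"dx": 0,"dy": 0,"dz": 0,"fingers": 0}])

```text
t: 52.62
tool_pos: [0.3654, 0.2739, 0.1869]
orientation: [-2.134, -2.305, 0.041]
force: [-0.0, -0.5, -1.0]
opening: 0.0934
```

```bash
python3 - <<'E'
from h import *
stp(); b=snap('side','s17'); t=snap('top','t17')
x0,y0,x1,y1=230,165,310,225
s=crop(b,x0,y0,x1,y1,'s17c'); c=cv2.imread('pics/s17c.png'); a=np.linspace(0,2*np.pi,200)
for x,y,r,z,col in((.5951,-.0643,.070,.103,(0,255,255)),(.5951,-.0643,.070,.035,(0,255,255)),(.592,-.061,.070,.103,(0,0,255)),(.592,-.061,.070,.035,(0,0,255)),(.5797,.0999,.076,.035,(0,255,0)),(.5951,-.0643,.074,.035,(0,255,0))):
    u=proj('side',np.c_[x+r*np.cos(a),y+r*np.sin(a),np.full(200,z)]); cv2.polylines(c,[np.round((u+.5-[x0,y0])*s).astype(np.int32)],True,col,1)
cv2.imwrite('pics/s17d.png',c)
E
```

```text
t 52.62 pos [365.4 273.9 186.9] z [-0.018 -0.019 -1.   ] yaw_y 4.4 F [-0.  -0.5 -1. ] open 93.4 q [ 0.54 -0.22  1.89 -0.01  1.5   0.46]
plate xy -197.1 358.3
```

View pics/s17d.png

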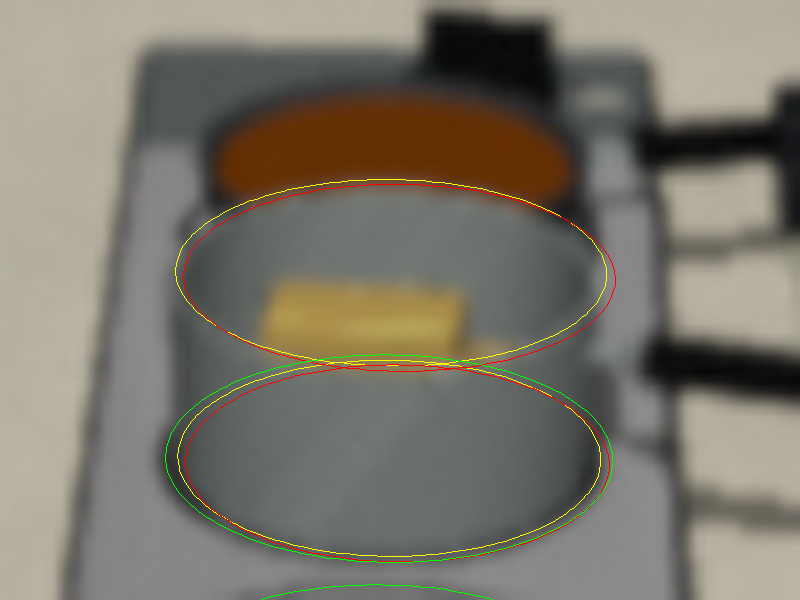

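View pics/s17c.png

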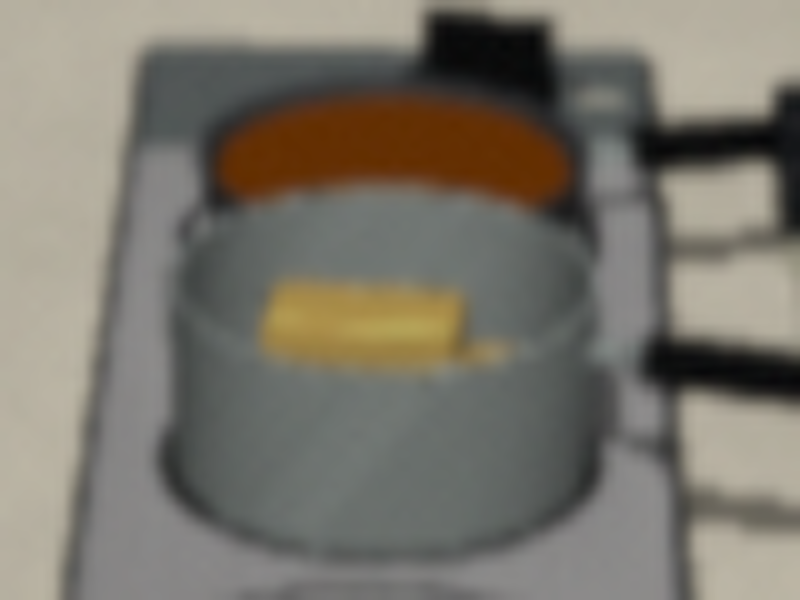

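```bash
python3 - <<'E'
from h import *
b=cv2.imread('pics/s17.png'); g=cv2.cvtColor(b,cv2.COLOR_BGR2GRAY)
c=b[195:225,235:305]; c=cv2.resize(c,None,fx=11,fy=11,interpolation=cv2.INTER_CUBIC); c=cv2.convertScaleAbs(c,alpha=2,beta=-90); cv2.imwrite('pics/s17z.png',c)
for col in (262,266,270,274): print(col,g[212:228,col])
for row in (206,208,210,212): print(row,g[row,242:256],g[row,284:298])
for x,y,r,z in((.5951,-.0643,.070,.035),(.592,-.061,.070,.035),(.5951,-.0643,.074,.035)):
    a=np.linspace(0,2*np.pi,2000); u=proj('side',np.c_[x+r*np.cos(a),y+r*np.sin(a),np.full(2000,z)]); print('bottom',u[:,1].max().round(2),'left',u[:,0].min().round(2),'right',u[:,0].max().round(2))
t=cv2.imread('pics/t17.png'); c=t[165:230,285:365]; c=cv2.resize(c,None,fx=9,fy=9,interpolation=cv2.INTER_CUBIC); c=cv2.convertScaleAbs(c,alpha=2,beta=-60); cv2.imwrite('pics/t17z.png',c)
E
```

```text
262 [114 114 116 115 113 111 109 103  98 113 124 113 115 131 136 137]
266 [113 111 110 110 110 109 109 102  94 109 123 113 114 132 136 136]
270 [109 109 109 108 109 109 109 103  96 115 128 117 117 132 136 136]
274 [108 107 109 107 107 107 107  98  92 112 129 118 107 119 132 136]
206 [133 135 137 136 124  91  76  81  86  89  95  99 101 104] [ 91  87  81  76  69  68  73  88 122 136 140 131 100 100]
208 [133 134 135 124  87  68  74  81  87  92  95  98 102 103] [ 91  85  81  74  64  60  75  91 107 112 111 105  80  89]
210 [134 134 131 106  64  57  71  80  87  92  95  99 101 102] [ 89  84  79  71  60  59 100 126 128 119 111  91  69  74]
212 [134 135 133 116  75  50  66  81  86  92  95  98 101 102] [ 88  83  78  69  49  58 106 130 137 139 139 133 111  85]
bottom 220.08 left 247.23 right 289.53
bottom 220.63 left 248.02 right 290.39
bottom 220.68 left 246.02 right 290.74
```

View pics/s17z.png

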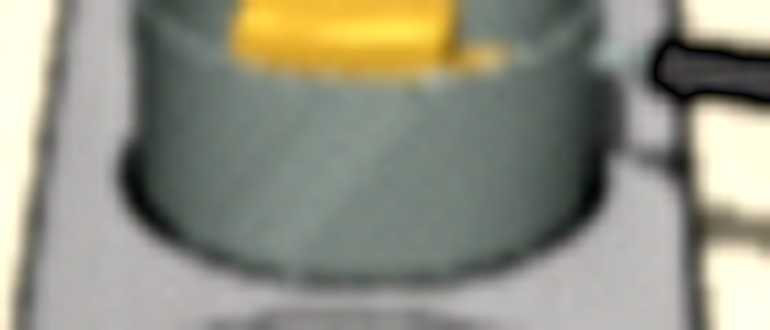

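View pics/t17z.png

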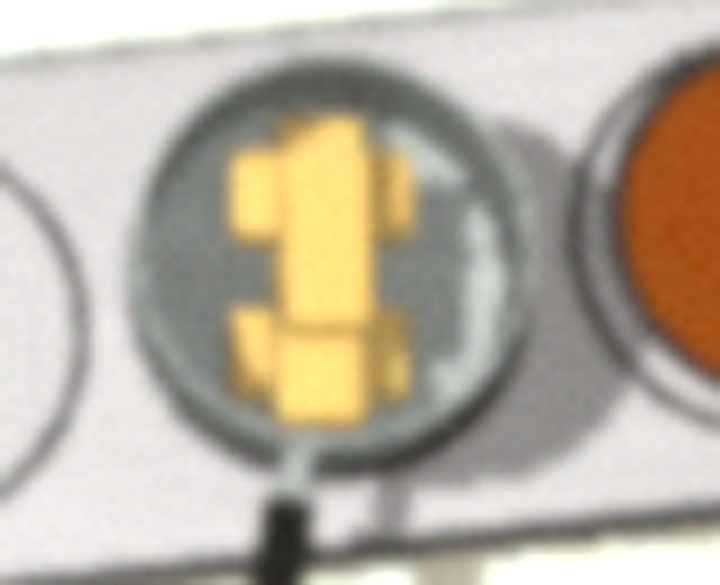

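```bash
python3 - <<'E'
from h import *
a=np.linspace(0,2*np.pi,4000)
for x,y,r,z in((.5951,-.0643,.070,.103),(.592,-.061,.070,.103),(.5951,-.0643,.074,.035),(.6105,-.2288,.070,.069)):
    u=proj('top',np.c_[x+r*np.cos(a),y+r*np.sin(a),np.full(4000,z)]); print('L',u[:,0].min().round(2),'R',u[:,0].max().round(2),'T',u[:,1].min().round(2),'B',u[:,1].max().round(2))
t=cv2.imread('pics/t17.png'); g=cv2.cvtColor(t,cv2.COLOR_BGR2GRAY).astype(int)
for r in (190,193,196,199): print(r,'L',g[r,294:306],'R',g[r,336:350])
for c in (314,318,322,326): print(c,'T',g[166:178,c])
E
```

```text
L 300.96 R 345.91 T 169.74 B 213.63
L 299.92 R 344.88 T 170.71 B 214.64
L 299.08 R 344.06 T 174.1 B 218.12
L 351.75 R 395.58 T 167.14 B 209.76
190 L [144 145 145 144 138 126 115 102  96  97  96  96] R [110 126 130 119  99  87  97 107 106 101  97  88  74  77]
193 L [137 144 145 141 135 121 109  98  95  95  92  94] R [102 116 128 126 109  92  92  99 104 100  96  89  76  75]
196 L [124 139 143 142 133 118 113 105  96  93  93  93] R [111 128 138 137 125 107  98 104 106 102  99  96  88  76]
199 L [111 135 144 144 134 116 106 104 100  95  94  93] R [111 127 135 128 115 102  98  95  97 100 100  99  96  87]
314 T [169 156 139 132 136 133 117  96  81  76  79  86]
318 T [164 143 128 129 128 111  93  78  75  77  82  88]
322 T [161 140 132 135 130 110  88  77  75  76  82  99]
326 T [145 128 128 135 135 122  99  83  76  77  76  83]
```

Emit:
send_rows(series=[{"wx": 0.019,"wy": -0.018,"wz": 0.017,"dx": 2.4,"dy": -2.6,"dz": 0,"fingers": 0},{"wx": 0,"wy": 0,"wz": 0,"dx": 2.5,"dy": -2.8,"dz": 0,"fingers": 0},{"wx": 0,"wy": 0,"wz": 0,"dx": 2.5,"dy": -2.8,"dz": 0,"fingers": 0},{"wx": 0,"wy": 0,"wz": 0,"dx": 2.5,"dy": -2.8,"dz": 0,"fingers": 0},{"wx": 0,"wy": 0,"wz": 0,"dx": 2.5,"dy": -2.8,"dz": 0,"fingers": 0},{"wx": 0,"wy": 0,"wz": 0,"dx": 2.5,"dy": -2.8,"dz": 0,"fingers": 0},{"wx": 0,"wy": 0,"wz": 0,"dx": 2.5,"dy": -2.8,"dz": 0,"fingers": 0},{"wx": 0,"wy": 0,"wz": 0,"dx": 2.5,"dy": -2.8,"dz": 0,"fingers": 0},{"wx": 0,"wy": 0,"wz": 0,"dx": 1.8,"dy": -1.4,"dz": 0,"fingers": 0},{"wx": 0,"wy": 0,"wz": 0,"dx": 0,"dy": 0,"dz": 0,"fingers": 0},{"wx": 0,"wy": 0,"wz": 0,"dx": 0,"dy": 0,"dz": 0,"fingers": 0}])

```text
t: 53.63
tool_pos: [0.6113, 0.0095, 0.1902]
orientation: [2.119, 2.297, 0.02]
force: [0.2, 0.8, -0.5]
opening: 0.0925
```

```bash
python3 -c "
from h import *
stp()"
```

```text
t 53.63 pos [611.3   9.5 190.2] z [ 0.021 -0.002 -1.   ] yaw_y 4.61 F [ 0.2  0.8 -0.5] open 92.5 q [-0.07  0.15  1.51 -0.    1.45 -0.15]
plate xy 23.0 72.1
```

Correct to (588,17): dx -23, dy +8, then lower.

Emit:
send_rows(series=[{"wx": 0.002,"wy": 0.023,"wz": 0.013,"dx": -2.2,"dy": 1.1,"dz": 0,"fingers": 0},{"wx": 0,"wy": 0,"wz": 0,"dx": 0,"dy": 0.2,"dz": -2,"fingers": 0},{"wx": 0,"wy": 0,"wz": 0,"dx": 0,"dy": 0,"dz": -3,"fingers": 0},{"wx": 0,"wy": 0,"wz": 0,"dx": 0,"dy": 0,"dz": -2,"fingers": 0},{"wx": 0,"wy": 0,"wz": 0,"dx": 0,"dy": 0,"dz": 0,"fingers": 0},{"wx": 0,"wy": 0,"wz": 0,"dx": 0,"dy": 0,"dz": 0,"fingers": 0}])

```text
t: 54.13
tool_pos: [0.5908, 0.0197, 0.1192]
orientation: [2.12, 2.317, -0.001]
force: [1.2, -0.0, 0.4]
opening: 0.093
```

```bash
python3 -c "
from h import *
stp()"
```

```text
t 54.13 pos [590.8  19.7 119.2] z [ 0.    -0.001 -1.   ] yaw_y 5.08 F [ 1.2 -0.   0.4] open 93.0 q [-0.05  0.17  1.63 -0.    1.34 -0.14]
plate xy 3.6 84.2
```

Emit:
send_rows(series=[{"wx": 0,"wy": 0.004,"wz": 0.005,"dx": -0.4,"dy": 0,"dz": -2,"fingers": 0},{"wx": 0,"wy": 0,"wz": 0,"dx": -0.1,"dy": 0,"dz": -3,"fingers": 0},{"wx": 0,"wy": 0,"wz": 0,"dx": -0.1,"dy": 0,"dz": -2,"fingers": 0},{"wx": 0,"wy": 0,"wz": 0,"dx": 0,"dy": 0,"dz": 0,"fingers": 0},{"wx": 0,"wy": 0,"wz": 0,"dx": 0,"dy": 0,"dz": 0,"fingers": 0}])

```text
t: 54.55
tool_pos: [0.5896, 0.02, 0.056]
orientation: [2.109, 2.319, 0.005]
force: [0.1, -0.2, 0.0]
opening: 0.0932
```

```bash
python3 -c "
from h import *
stp()"
```

```text
t 54.55 pos [589.6  20.   56. ] z [ 0.007 -0.002 -1.   ] yaw_y 5.44 F [ 0.1 -0.2  0. ] open 93.2 q [-0.05  0.23  1.68 -0.    1.22 -0.15]
plate xy 2.4 84.6
```

Emit:
send_rows(series=[{"wx": 0.002,"wy": 0.008,"wz": 0,"dx": -0.3,"dy": -0.4,"dz": -0.4,"fingers": 0},{"wx": 0,"wy": 0,"wz": 0,"dx": 0.05,"dy": -0.7,"dz": 0,"fingers": 0},{"wx": 0,"wy": 0,"wz": 0,"dx": 0.05,"dy": -0.6,"dz": 0,"fingers": 0},{"wx": 0,"wy": 0,"wz": 0,"dx": 0,"dy": 0,"dz": 0,"fingers": 0}])

```text
t: 54.88
tool_pos: [0.5913, 0.0014, 0.0587]
orientation: [2.109, 2.322, 0.005]
force: [-1.6, 2.0, -1.2]
opening: 0.0929
```

```bash
python3 -c "
from h import *
stp()"
```

```text
t 54.88 pos [591.3   1.4  58.7] z [ 0.006 -0.001 -1.   ] yaw_y 5.5 F [-1.6  2.  -1.2] open 92.9 q [-0.08  0.23  1.68 -0.    1.23 -0.18]
plate xy 2.4 65.9
```

Emit:
send_rows(series=[{"wx": 0,"wy": 0.006,"wz": 0,"dx": -0.25,"dy": 0.1,"dz": -0.5,"fingers": 0},{"wx": 0,"wy": 0,"wz": 0,"dx": 0.03,"dy": -0.4,"dz": 0,"fingers": 0},{"wx": 0,"wy": 0,"wz": 0,"dx": 0.03,"dy": -0.4,"dz": 0,"fingers": 0},{"wx": 0,"wy": 0,"wz": 0,"dx": 0,"dy": 0,"dz": 0,"fingers": 0}])

```text
t: 55.22
tool_pos: [0.5904, -0.0058, 0.0554]
orientation: [2.113, 2.324, 0.004]
force: [-0.6, 0.1, -0.4]
opening: 0.0929
```

```bash
python3 -c "
from h import *
stp()"
```

```text
t 55.22 pos [590.4  -5.8  55.4] z [ 0.002  0.001 -1.   ] yaw_y 5.44 F [-0.6  0.1 -0.4] open 92.9 q [-0.1   0.24  1.68  0.    1.23 -0.19]
plate xy 0.8 58.9
```

Exactly the intended stop. Back off and look.

Emit:
send_rows(series=[{"wx": 0,"wy": 0,"wz": 0,"dx": 0,"dy": 1,"dz": 0,"fingers": 0},{"wx": 0,"wy": 0,"wz": 0,"dx": 0,"dy": 2,"dz": 0.3,"fingers": 0},{"wx": 0,"wy": 0,"wz": 0,"dx": 0,"dy": 1,"dz": 3,"fingers": 0},{"wx": 0,"wy": 0,"wz": 0,"dx": 0,"dy": 1,"dz": 4,"fingers": 0},{"wx": 0,"wy": 0,"wz": 0,"dx": -1,"dy": 4,"dz": 4,"fingers": 0},{"wx": 0,"wy": 0,"wz": 0,"dx": -2.5,"dy": 3,"dz": 2,"fingers": 0},{"wx": 0,"wy": 0,"wz": 0,"dx": -2.5,"dy": 3,"dz": 0,"fingers": 0},{"wx": 0,"wy": 0,"wz": 0,"dx": -2.5,"dy": 3,"dz": 0,"fingers": 0},{"wx": 0,"wy": 0,"wz": 0,"dx": -2.5,"dy": 3,"dz": 0,"fingers": 0},{"wx": 0,"wy": 0,"wz": 0,"dx": -2.5,"dy": 3,"dz": 0,"fingers": 0},{"wx": 0,"wy": 0,"wz": 0,"dx": -2.5,"dy": 3,"dz": 0,"fingers": 0},{"wx": 0,"wy": 0,"wz": 0,"dx": -2.5,"dy": 3,"dz": 0,"fingers": 0},{"wx": 0,"wy": 0,"wz": 0,"dx": -2,"dy": 2,"dz": 0,"fingers": 0},{"wx": 0,"wy": 0,"wz": 0,"dx": 0,"dy": 0,"dz": 0,"fingers": 0}])

```text
t: 56.38
tool_pos: [0.3786, 0.3175, 0.1858]
orientation: [2.117, 2.314, 0.017]
force: [-0.2, -1.0, -0.1]
opening: 0.0931
```

```bash
python3 - <<'E'
from h import *
stp(); b=snap('side','s18'); t=snap('top','t18'); wax(t,345,410); handle(t,(310,222,324,264),.094); handle(t,(378,212,402,246),.070)
g=cv2.cvtColor(t,cv2.COLOR_BGR2GRAY).astype(int)
for r in (190,193,196,199): print(r,'L',g[r,296:308],'R',g[r,338:352])
for c in (316,320,324,328): print(c,'T',g[166:178,c])
c=t[160:235,285:425]; c=cv2.resize(c,None,fx=5.7,fy=5.7,interpolation=cv2.INTER_CUBIC); cv2.imwrite('pics/t18z.png',cv2.convertScaleAbs(c,alpha=1.8,beta=-50))
crop(b,205,150,345,255,'s18c')
E
```

```text
t 56.38 pos [378.6 317.5 185.8] z [ 0.011  0.005 -1.   ] yaw_y 5.09 F [-0.2 -1.  -0.1] open 93.1 q [ 0.6  -0.15  1.83 -0.    1.45  0.51]
plate xy -179.9 400.5
wax [ 609.8 -229.5] plate [  -0.7 -165.8] [124.  124.8]
handle px [312.9 221.6] [321.4 248.4] dim [13.4 84.3] ang -10.1 centre [595.4 -63.8] plate [0.3 0.5]
handle px [381.6 213.9] [395.8 241.3] dim [16.7 88.9] ang 17.8 centre [ 613.6 -228.5] plate [   3.1 -165.2]
190 L [146 145 141 126 103  93  93  94  96  97  98  98] R [112 125 124 104  91  92 102 113 107  91  75  76  90  89]
193 L [146 142 130 105  92 100 101  96  94  96  96  96] R [123 134 135 122 101  92 106 117 107  92  77  75  90  93]
196 L [144 142 126  92  76  93 103 102  96  94  93  95] R [129 137 134 122 101  94 103 110 107  99  89  76  80  92]
199 L [147 144 132 102  79  88 104 110 102  98  93  95] R [121 132 133 123 103 101 106 101 101 100  97  88  77  79]
316 T [167 149 133 130 135 127 106  86  76  75  80  86]
320 T [163 143 134 135 130 108  86  78  74  78  88  94]
324 T [154 134 131 137 129 107  86  76  73  77  88 106]
328 T [146 132 132 138 133 118  97  81  76  74  78  86]
```

View pics/t18z.png

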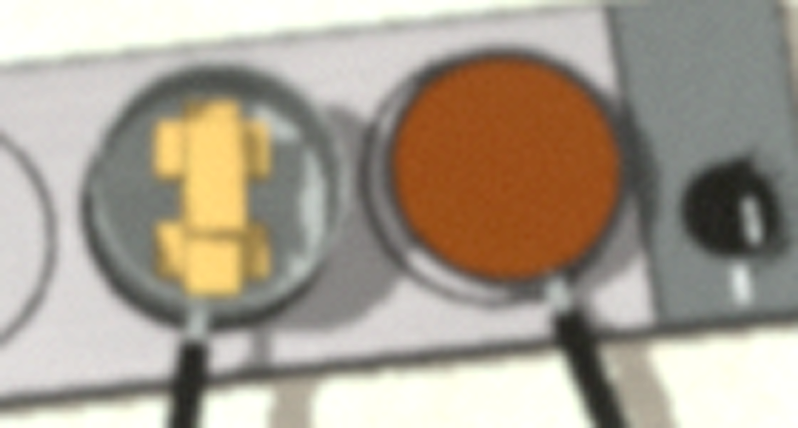

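View pics/s18c.png

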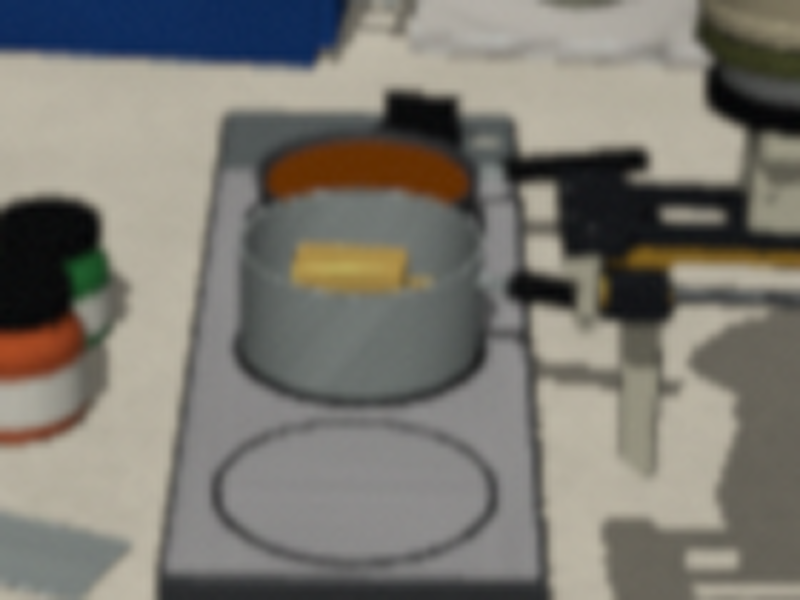

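```bash
python3 -c "
from h import *
st(); print(robot.close_job())"
```

```text
t 56.48 pos [381.3 315.1 185.8] z [ 0.013  0.003 -1.   ] yaw_y 5.03 F [ 0.  -0.2 -0.6] open 93.0 q [ 0.59 -0.15  1.83 -0.    1.45  0.5 ]
the job is handed in; nothing more can be done
None
```

I did all four steps in the order asked and handed the job in at 56 s of the 210 s allowed.

- **Dial:** I turned it to zero. The pointer is parallel to the bold tick in the images, and the grip's final angle was within 0.3° of the plate axis.
- **Skillet:** I slid it with the open fingers onto the free mark. The first push stopped about 5 mm short, so I nudged it again. It measured within about 1 mm of the mark's centre.
- **Cakes:** All five are in the saucepan, stacked flat in three layers below the rim. I put them in while the pan stood on its own mark. One cake had been knocked aside on the board by then, so I measured it again before gripping it. I let one cake drop about 9 mm onto the pan floor so the fingers would clear the cake beside it.
- **Saucepan:** I slid it onto the heating ring, with one nudge of about 5 mm. The last rim check put it within about 1 mm sideways (along y).
- **Check that disagreed:** Front to back (along x), the estimates for the saucepan ranged from about -3 to +1 mm. The better ones were within 1 mm, so I left it.
- **Other objects:** I saw no bystander moved. I did not do a separate last check of each one.

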